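Pack the weighing kit case and fit its cover

TASK

Pack the kit case: lay the spatula flat in the long compartment beside the bay, the tweezers in the middle compartment and the marker in the outer left one, and put every brass weight on the bench upright into a pocket of the bay, one to a pocket. Once all the weights are in, fit the blue cover over them: hook one edge under the yellow lip on the robot's side, then swing it down until it lies flat on its ledges. Leave the glassware and bottles around undisturbed, and let go of everything at the end.

Things in the scene. Friction and masses are not known exactly. Their poses are not given: they have to be found in the camera images.
- case: The kit case, fixed to the bench for the job: a low black and grey tray with three compartments on its left part and a grey walled bay with a white pocket block on its right part; 200 mm (its x, away from the robot) by 295 mm (its y, to the left). Origin under its middle on the bench, x away from the robot, y left, z up. It stands turned by up to about 0.2 rad. Compartment floors lie 4 mm and the tops of the walls between them 14 mm above the bench.
- slot_spatula (a point): Middle of the floor of the compartment for the spatula, nearest the bay: 188 mm long, 18 mm wide, 10 mm deep, its long direction along the case's x. Its side walls are interrupted for the middle 72 mm of its length by a finger trough, 4 mm above the bench like the floor, that crosses all three compartments (42 mm apart); the bay's 44 mm high wall begins 41 mm beside the middle of the spatula compartment. Axes as the case.
- slot_tweezers (a point): Middle of the floor of the compartment for the tweezers, in the middle: 142 mm long, 25 mm wide, 10 mm deep, its long direction along the case's x. Its side walls are interrupted for the middle 72 mm of its length by a finger trough, 4 mm above the bench like the floor, that crosses all three compartments (42 mm apart); the bay's 44 mm high wall begins 41 mm beside the middle of the spatula compartment. Axes as the case.
- slot_marker (a point): Middle of the floor of the compartment for the marker, outermost, at the left edge: 142 mm long, 22 mm wide, 10 mm deep, its long direction along the case's x. Its side walls are interrupted for the middle 72 mm of its length by a finger trough, 4 mm above the bench like the floor, that crosses all three compartments (42 mm apart); the bay's 44 mm high wall begins 41 mm beside the middle of the spatula compartment. Axes as the case.
- pocket_1 (a point): Middle of the mouth of the near left round pocket for a weight: 30 mm across, 10 mm deep, mouth 14 mm above the bench; axes as the case. The four pockets stand 40 mm apart along x and 56 mm along y; the bay's walls stand 68 mm (y) and 55 mm (x) from the bay's middle.
- pocket_2 (a point): Middle of the mouth of the near right round pocket for a weight: 30 mm across, 10 mm deep, mouth 14 mm above the bench; axes as the case. The four pockets stand 40 mm apart along x and 56 mm along y; the bay's walls stand 68 mm (y) and 55 mm (x) from the bay's middle.
- pocket_3 (a point): Middle of the mouth of the far left round pocket for a weight: 30 mm across, 10 mm deep, mouth 14 mm above the bench; axes as the case. The four pockets stand 40 mm apart along x and 56 mm along y; the bay's walls stand 68 mm (y) and 55 mm (x) from the bay's middle.
- pocket_4 (a point): Middle of the mouth of the far right round pocket for a weight: 30 mm across, 10 mm deep, mouth 14 mm above the bench; axes as the case. The four pockets stand 40 mm apart along x and 56 mm along y; the bay's walls stand 68 mm (y) and 55 mm (x) from the bay's middle.
- bay_seat (a point): Middle of the bay, at the height of the two ledges (36 mm above the bench) on which the fitted cover lies; axes as the case. The bay is 110 mm (x) by 136 mm (y) inside; ledges 8 mm deep along its near and far walls; far and side walls rise 8 mm above the ledges (44 mm over the bench). A yellow retaining lip overhangs the near ledge by 12 mm from the near wall, all along it; its underside is 13 mm above the ledge, it is 5 mm thick, its top 54 mm above the bench.
- cover_grip (a point): The loose cover's grip: middle of a black rib, 46 mm long (cover x), 14 mm wide, standing 29 mm above the blue plate's upper face. The plate is 106 mm (x) by 130 mm (y) by 5 mm thick, 150 g; this point is on its centre line, 19 mm above the plate's underside (the rib's top is 34 mm above the underside). Axes: x along the rib, z up. Either 130 mm edge may go under the lip. Tilted by about 0.25 rad the near edge enters the 13 mm gap freely.
- cover_edge_a (a point): Middle of the cover plate's -x edge, half-way up its thickness.
- cover_edge_b (a point): Middle of the cover plate's +x edge, half-way up its thickness.
- spatula_center (a point): Steel spatula, 180 mm long (its y), 11 mm wide, 8 mm high; the handle (a bar 8 mm wide and 8 mm high) reaches from -40 to +90 mm, the 2 mm thin blade from -90 to -40 mm. Point at the middle of its length, 4 mm above its underside. 30 g, balanced near +20 mm.
- tweezers_center (a point): Steel tweezers lying on their side, 131 mm long (its y), up to 17 mm wide, 10 mm high. Point at the middle, 5 mm above the underside. 20 g. Either side may be up.
- marker_center (a point): Blue and white marker pen, 132 mm long (its y), 14 mm thick; it does not roll. Point at the middle, 7 mm above the underside. 18 g. Any side may be up.
- weight_a_center (a point): Brass weight (two to four of four alike are there), 24 mm across, 26 mm high with a knob on top, 200 g; point on its axis 13 mm above its underside. Its straight-sided body is the lower 14 mm: grip it there.
- weight_b_center (a point): Brass weight (two to four of four alike are there), 24 mm across, 26 mm high with a knob on top, 200 g; point on its axis 13 mm above its underside. Its straight-sided body is the lower 14 mm: grip it there.
- weight_c_center (a point): Brass weight (two to four of four alike are there), 24 mm across, 26 mm high with a knob on top, 200 g; point on its axis 13 mm above its underside. Its straight-sided body is the lower 14 mm: grip it there.
- weight_d_center (a point): Brass weight (two to four of four alike are there), 24 mm across, 26 mm high with a knob on top, 200 g; point on its axis 13 mm above its underside. Its straight-sided body is the lower 14 mm: grip it there.
- petri: Petri dish, 62 mm across, 14 mm high; a bystander, not to be disturbed. Origin at the middle of its underside.
- beaker: Small beaker, 55 mm across, 56 mm high; a bystander, not to be disturbed. Origin at the middle of its underside.
- dropper_clear: Clear dropper bottle, 33 mm across, 100 mm high; a bystander, not to be disturbed. Origin at the middle of its underside.
- dropper_brown: Brown dropper bottle, 33 mm across, 100 mm high; a bystander, not to be disturbed. Origin at the middle of its underside.
- wash_bottle: White wash bottle, 60 mm across, 192 mm high; a bystander, not to be disturbed. Origin at the middle of its underside.
There are look-alikes about, which are no part of the job. Of the things that look like the part that bears cover_grip, the larger one is meant.

How it is judged (in metres and radians):
On the way, in this order (a step that is already met when the one before it is completed fails the run):
1. every weight that is there stands in a pocket, one to a pocket ((horizontal distance between weight_a_center and pocket_1 below 0.0055 m or horizontal distance between weight_a_center and pocket_2 below 0.0055 m or horizontal distance between weight_a_center and pocket_3 below 0.0055 m or horizontal distance between weight_a_center and pocket_4 below 0.0055 m) and z of weight_a_center in the frame of bay_seat between -0.022 and -0.016 m and angle between each of weight_a_center, weight_b_center, weight_c_center, weight_d_center's own z axis and vertical below 0.12 rad and (horizontal distance between weight_b_center and pocket_1 below 0.0055 m or horizontal distance between weight_b_center and pocket_2 below 0.0055 m or horizontal distance between weight_b_center and pocket_3 below 0.0055 m or horizontal distance between weight_b_center and pocket_4 below 0.0055 m) and z of weight_b_center in the frame of bay_seat between -0.022 and -0.016 m and (horizontal distance between weight_c_center and pocket_1 below 0.0055 m or horizontal distance between weight_c_center and pocket_2 below 0.0055 m or horizontal distance between weight_c_center and pocket_3 below 0.0055 m or horizontal distance between weight_c_center and pocket_4 below 0.0055 m) and z of weight_c_center in the frame of bay_seat between -0.022 and -0.016 m and (horizontal distance between weight_d_center and pocket_1 below 0.0055 m or horizontal distance between weight_d_center and pocket_2 below 0.0055 m or horizontal distance between weight_d_center and pocket_3 below 0.0055 m or horizontal distance between weight_d_center and pocket_4 below 0.0055 m) and z of weight_d_center in the frame of bay_seat between -0.022 and -0.016 m), for 0.2 s.
2. the cover, still tilted, has one edge under the lip (angle between cover_grip's own z axis and vertical above 0.05 rad and ((x of cover_edge_a in the frame of bay_seat below -0.046 m and z of cover_edge_a in the frame of bay_seat between -0.002 and 0.012 m) or (x of cover_edge_b in the frame of bay_seat below -0.046 m and z of cover_edge_b in the frame of bay_seat between -0.002 and 0.012 m))), for 0.05 s.
At the end, for the whole second after the job is handed in: Each tool lies flat and lengthwise on the floor of its own compartment (centre within 12 mm along, 7 mm across), every weight stands upright on a pocket floor (within 5.5 mm of its middle), the cover lies flat on the ledges under the lip (within 5 mm of the bay middle, 6 mm across); all at rest (all of step 1 and x of spatula_center in the frame of slot_spatula between -0.012 and 0.012 m and y of spatula_center in the frame of slot_spatula between -0.007 and 0.007 m and z of spatula_center in the frame of slot_spatula between 0.001 and 0.007 m and angle between spatula_center's own y axis and vertical between 1.51 and 1.63 rad and angle between the y axis of each of spatula_center, tweezers_center, marker_center and the x axis of case, either way round below 0.12 rad and x of tweezers_center in the frame of slot_tweezers between -0.012 and 0.012 m and y of tweezers_center in the frame of slot_tweezers between -0.007 and 0.007 m and z of tweezers_center in the frame of slot_tweezers between 0.002 and 0.008 m and angle between tweezers_center's own y axis and vertical between 1.51 and 1.63 rad and x of marker_center in the frame of slot_marker between -0.012 and 0.012 m and y of marker_center in the frame of slot_marker between -0.007 and 0.007 m and z of marker_center in the frame of slot_marker between 0.004 and 0.01 m and angle between marker_center's own y axis and vertical between 1.51 and 1.63 rad and x of cover_grip in the frame of bay_seat between -0.005 and 0.005 m and y of cover_grip in the frame of bay_seat between -0.006 and 0.006 m and z of cover_grip in the frame of bay_seat between 0.016 and 0.022 m and angle between cover_grip's own z axis and vertical below 0.04 rad and angle between the x axis of cover_grip and the x axis of case, either way round below 0.08 rad); the robot touches nothing.
It fails at once if the petri is pushed more than 30 mm or tipped (distance of petri from where it was at the start of the episode above 0.03 m or angle between petri's own z axis and vertical above 0.5 rad).
It fails at once if the beaker is pushed more than 30 mm or tipped (distance of beaker from where it was at the start of the episode above 0.03 m or angle between beaker's own z axis and vertical above 0.5 rad).
It fails at once if the dropper clear is pushed more than 30 mm or tipped (distance of dropper_clear from where it was at the start of the episode above 0.03 m or angle between dropper_clear's own z axis and vertical above 0.5 rad).
It fails at once if the dropper brown is pushed more than 30 mm or tipped (distance of dropper_brown from where it was at the start of the episode above 0.03 m or angle between dropper_brown's own z axis and vertical above 0.5 rad).
It fails at once if the wash bottle is pushed more than 30 mm or tipped (distance of wash_bottle from where it was at the start of the episode above 0.03 m or angle between wash_bottle's own z axis and vertical above 0.5 rad).
Of weight_a, weight_b, weight_c, weight_d only 2 to 4 are there at a start; the rules pass over those that are not, and their reading is None.
At some moment in a run one of spatula, tweezers, marker may be knocked a few centimetres aside while the robot is not near it.
It also fails if it takes over 210 s, if anything falls off the work surface, if the arm or the gripper's body presses on something with over 40 N, if the wrist force passes 120 N, or if a joint passes its speed limit or range.

ROBOT

A 7-joint arm with a two-finger parallel gripper is mounted at the origin on a cart in front of the work surface, level with it; the furniture and walls round the work are solid. World frame = base frame: x ahead of the robot, y to its left, z up, the work surface at z = 0. Lengths are in m, angles in degrees, forces in N, time in s.
With the tool pointing down it reaches from about 0.425 to 0.875 m from the base axis. Payload 4.7 kg.
Tool frame: the origin (TCP) lies on the centre line of the jaws, within the pads' length; the fingertips stand env.nose_length ahead of it and the grasp point (between the pads) lies 8 mm behind it (env.nose_length is the distance from the TCP to the fingertips, in m); y points along the fingers, z is the direction in which the jaws open and shut, and the axes are right-handed (so a half turn about y gives the same grasp; the last joint's range is limited). The gripper opens to 87 mm and grips with 3 to 60 N. Pads are 19 mm wide; open, the fingers measure 117 mm over their backs; the gripper's body (75 mm by 190 mm) begins 51 mm behind the grasp point.
Start: joints at [-63.593, 18.392, -4.016, 83.108, 1.295, 78.541, -3.26], TCP at [0.281, 0.586, 0.194] pointing down, gripper open.
Joint ranges: [-163.93, 163.93], [-17.29, 119.83], [-79.2, 71.16], [3.27, 140.29], [-89.18, 269.18], [5.43, 117.66], [-154.24, 154.24]. Speed limits (degrees/s): [147.25, 147.25, 180, 180, 180, 180, 180].

INTERFACE

Orientations are given as [roll, pitch, yaw] about the fixed x, y, z axes, in that order (R = Rz(yaw) Ry(pitch) Rx(roll)).
In Python, from cell import env, read_camera, camera_info, job, models gives the robot as it stands.
- The arm moves only by the tool move_arm, never from a script. Its argument "moves" is a list of rows, each a list of 6 numbers: the shift along the tool's x, y, z in mm, then the turn, a rotation vector about the tool's x, y, z in degrees. In form: [[x, y, z, ax, ay, az], ...]. A call has 1 to 20 rows; each row is the pose to reach, as a shift and turn from the pose commanded when the call began, along the tool's axes at that moment; what a row does not reach only later rows make up. A row lasts 1/12 s, in which the tool goes at most 41.7 mm and 7.16 degrees, less where a joint would pass 70% of its speed; a pose out of reach is approached as far as the arm can. A call with a gripper value outside its range is refused whole. "claw" is the finger opening in mm, from 0 to 87, set as the call begins (left out, the last holds). The fingers move at their own pace and stop on an object; "newtons" is the grip in N (left out, the last holds). Time passes only in rows, so rows that repeat a pose let the fingers close. It gives the time, the measured TCP pose, the force and the opening at its end, in the units of the state.
- env.get_obs(): the state, without advancing time (a new reading comes with each control period).
- read_camera(name): name is "scene" or "top" or "wrist"; returns (picture, depth): 480x640x3 uint8, red, green, blue; 480x640 float32, m along the optical axis (not along the pixel's ray), 0 where there is no reading.
- camera_info(name): a dict with "fx", "fy", "cx", "cy" (pixels), "R" (3x3) and "t" (3): a world point X has camera coordinates R X + t. Camera axes: x right, y down, z forward; pixel columns grow to the right and rows downward; lengths in m; the calibration is good to about 2 mm. A picture is of the moment at which its call begins: read the wrist's pose just before it. camera_info takes no time and is no camera call; for the wrist camera it gives the pose at the moment of the call.
- job.sign_off(): hands the job in, once; it reports no verdict.
Trained networks look in the newest picture that a camera, given by its name, has taken for a name from the list of things; names that differ only in an ending like _2 or _b are one class to them, and where a whole thing is asked for, a point or a joint stands for the part that bears it (a point fixed in the world has none). Each returns a list of dicts, best first, with "score" (0 to 1); they miss things now and then, are a little off and sometimes report something else, mostly with a low value. They report only what shows in the picture. A call takes as long as a camera call. They do not tell look-alikes from the thing itself.
- models.spot_in(target, camera): "point" ([x, y, z] in m, in world coordinates, good to about 4 mm: the middle of the surface that is visible of it).
- models.cut_out(target, camera): "mask" (480x640 bool, what is visible of it).
The state is a dict: "time_s": time; "qpos": joint angles; "joint_velocities": joint speeds; "effort": joint torques, N m; "tool_pos": TCP position; "tool_rot": TCP orientation; "force": force on the tool from outside, world axes, zero at the start; "wrist_torque": the same for the moment, N m; "grip_width": finger opening in m.
Only numpy, scipy, OpenCV 4.12 (cv2) and the standard library are available. Lean on these libraries where they do the work, as an engineer would, in place of code of your own. Each camera call takes 0.05 s, during which the arm holds its last target.

## Working session

There is one attempt and no reset: what is moved stays moved. The work goes in short steps, Python scripts to look and compute and a tool call to move; the robot and the scene stay as the last step left them, time stands still between calls to the robot, and variables do not carry over. Pictures are saved under pics/ and viewed, and the job is handed in when it is done.

Besides the shell and the picture viewer there is one more tool, called after "Request:" by a JSON object that holds its "op" and its "data". move_arm: Moves the arm, as the interface text tells. Its arguments: {"type":"object","properties":{"moves":{"type":"array","items":{"type":"array","items":{"type":"number"}}},"claw":{"type":"number"},"newtons":{"type":"number"}},"required":["moves"]}

```bash
ls; mkdir -p pics; python3 - <<'E'
from cell import env, read_camera, camera_info, job, models
import cv2
print(env.get_obs(), env.nose_length)
for n in ["scene","top","wrist"]:
    p,d=read_camera(n); cv2.imwrite(f"pics/{n}0.png",p[:,:,::-1]); print(n,camera_info(n))
E
```

```text
pics
{'time_s': 0.0, 'qpos': array([-63.5949748 ,  18.43996325,  -4.01592174,  83.17400978,
         1.29548204,  78.54197239,  -3.26071733]), 'joint_velocities': array([ 0.08560737, -0.00197691,  0.09942186,  0.1018836 , -0.09101906,
        0.02241893, -0.08313309]), 'effort': array([-4.87593479e-04, -4.91269720e+01, -4.04511597e-01, -3.12531817e+01,
       -6.40664343e-02,  4.36769030e-02,  1.87696951e-04]), 'tool_pos': array([0.28061078, 0.58563135, 0.19275921]), 'tool_rot': array([-9.01106726e+01, -6.12067618e-03, -2.55955401e+01]), 'force': array([-0.07912845, -0.02531762, -0.66054232]), 'wrist_torque': array([-0.03964301, -0.02769585, -0.03287805]), 'grip_width': 0.08701483590667199} 0.011
scene {'fx': 498.52349567960385, 'fy': 498.52349567960385, 'cx': 326.375858863834, 'cy': 239.65988681567805, 'R': array([[-0.49941235, -0.86630286,  0.0103276 ],
       [-0.35955406,  0.19640324, -0.91222072],
       [ 0.78823105, -0.45928762, -0.40956891]]), 't': array([0.28841323, 0.25271744, 0.9622129 ])}
top {'fx': 453.85076793931404, 'fy': 453.85076793931404, 'cx': 320.4775945215047, 'cy': 240.04208442443374, 'R': array([[-0.0049775 , -0.99997867,  0.0042279 ],
       [-0.99530651,  0.00454554, -0.09666586],
       [ 0.09664458, -0.00468921, -0.99530791]]), 't': array([-0.00677287,  0.53193672,  1.16193073])}
wrist {'fx': 432.9339526671688, 'fy': 432.9339526671688, 'cx': 314.43655726670124, 'cy': 240.62994934116182, 'R': array([[ 0.43303068,  0.90137729, -0.00184507],
       [ 0.86957696, -0.41721281,  0.26413895],
       [ 0.23731906, -0.11598469, -0.96448287]]), 't': array([-0.64835024, -0.0318321 ,  0.39010721])}
```

View pics/top0.png

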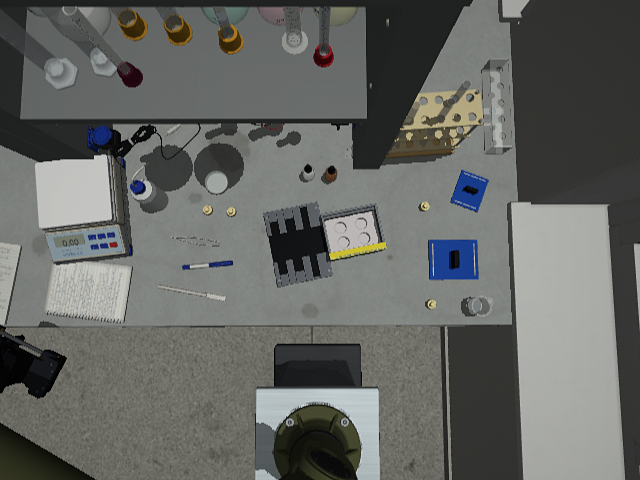

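View pics/scene0.png

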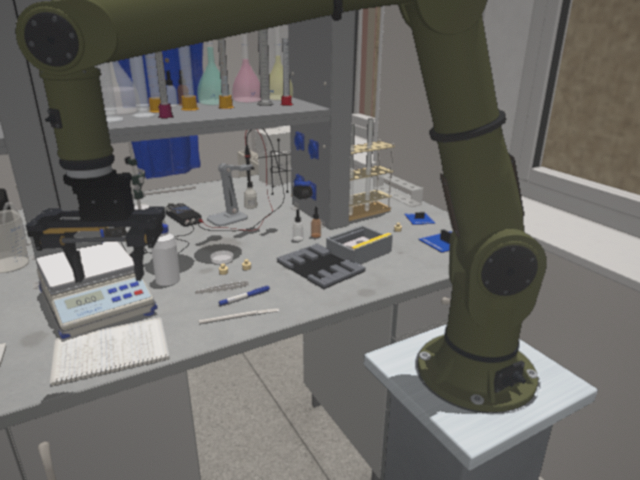

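View pics/wrist0.png

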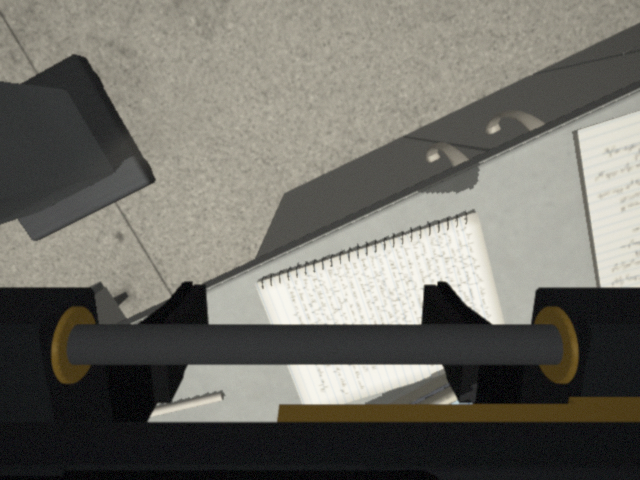

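Top view: case at (325,240), weights at (208,210), (231,212), (425,206), (431,304), the larger cover at (453,259) with the small look-alike at (469,190). The tools are at left (spatula 190,292; marker 207,265; tweezers 195,240), the beaker at (476,306), petri (215,182), wash bottle (142,190) and droppers (307,172),(330,174).

```bash
cat > h.py <<'E'
from cell import env, read_camera, camera_info, job, models
import numpy as np, cv2
from scipy.spatial.transform import Rotation as Rt
def toworld(u,v,z,ci):   # z depth
    u,v,z=np.broadcast_arrays(np.asarray(u,float),v,z)
    pc=np.stack([(u-ci['cx'])/ci['fx']*z,(v-ci['cy'])/ci['fy']*z,z],-1)
    return (pc-ci['t'])@ci['R']
def ray_plane(u,v,h,ci):  # intersect with z=h
    c=-ci['R'].T@ci['t']
    d=np.stack([(np.asarray(u,float)-ci['cx'])/ci['fx'],(np.asarray(v,float)-ci['cy'])/ci['fy'],np.ones_like(np.asarray(u,float))],-1)@ci['R']
    return c+d*((h-c[2])/d[...,2])[...,None]
def proj(X,ci):
    p=np.asarray(X)@ci['R'].T+ci['t']; return np.stack([p[...,0]/p[...,2]*ci['fx']+ci['cx'],p[...,1]/p[...,2]*ci['fy']+ci['cy']],-1)
def obs():
    o=env.get_obs(); print('t',round(o['time_s'],2),'pos',np.round(o['tool_pos']*1000,1),'rot',np.round(o['tool_rot'],2),'F',np.round(o['force'],1),'w',round(o['grip_width']*1000,1),'q',np.round(o['qpos'],0)); return o
E
python3 - <<'E'
from h import *
p,d=read_camera("top"); ci=camera_info("top")
cv2.imwrite("pics/topA.png",cv2.resize(p[150:330,130:330,::-1],None,fx=4,fy=4,interpolation=cv2.INTER_CUBIC)[:600,:800])
cv2.imwrite("pics/topB.png",cv2.resize(p[160:330,330:530,::-1],None,fx=3.5,fy=3.5,interpolation=cv2.INTER_CUBIC))
for t in ["weight_a_center","cover_grip","spatula_center","tweezers_center","marker_center","petri","beaker","dropper_clear","dropper_brown","wash_bottle","case"]:
    r=models.spot_in(t,"top")
    print(t,[(round(x['score'],2),np.round(x['point'],3).tolist(),np.round(proj(x['point'],ci)).tolist()) for x in r[:6]])
o=env.get_obs(); R=Rt.from_euler('xyz',o['tool_rot'],degrees=True).as_matrix()
wc=camera_info("wrist"); c=-wc['R'].T@wc['t']
print('cam in tool',R.T@(c-o['tool_pos']),'R cam axes in tool\n',(wc['R']@R))
E
```

```text
weight_a_center [(0.51, [0.609, 0.225, 0.015], [232.0, 212.0])]
cover_grip [(0.72, [0.477, -0.354, 0.001], [450.0, 261.0])]
spatula_center [(0.65, [0.397, 0.32, 0.005], [196.0, 292.0]), (0.52, [0.537, 0.005, 0.011], [315.0, 239.0])]
tweezers_center []
marker_center [(0.66, [0.472, 0.286, 0.01], [209.0, 264.0])]
petri [(0.58, [0.688, 0.272, 0.016], [215.0, 183.0])]
beaker [(0.66, [0.359, -0.424, 0.03], [482.0, 306.0])]
dropper_clear [(0.7, [0.703, 0.022, 0.052], [308.0, 173.0])]
dropper_brown [(0.61, [0.702, -0.038, 0.056], [331.0, 173.0])]
wash_bottle [(0.68, [0.641, 0.417, 0.117], [145.0, 192.0])]
case [(0.69, [0.54, 0.006, 0.012], [315.0, 237.0])]
cam in tool [-0.07167074 -0.19046101 -0.00068627] R cam axes in tool
 [[ 1.10429762e-03  4.03144059e-04  9.99999309e-01]
 [ 9.64507100e-01 -2.64055174e-01 -9.58651278e-04]
 [ 2.64054605e-01  9.64507492e-01 -6.80430806e-04]]
```

View pics/topA.png

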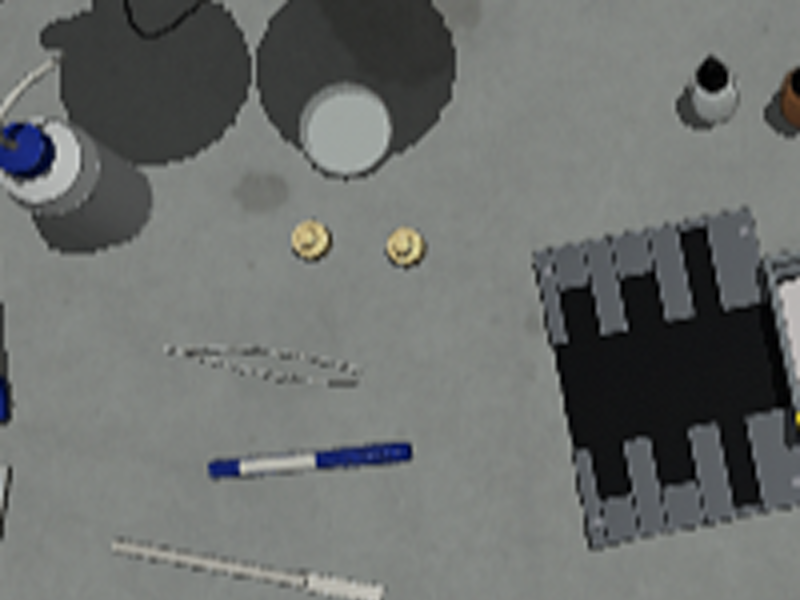

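View pics/topB.png

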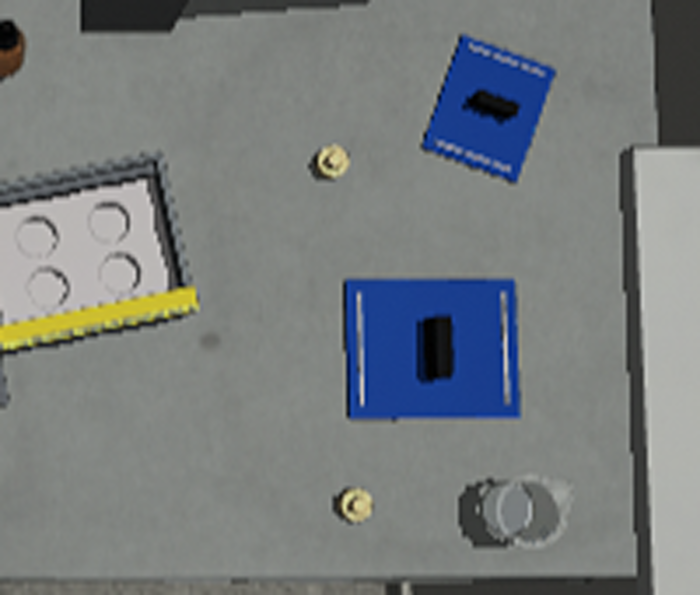

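```bash
python3 - <<'E'
from h import *
p,d=read_camera("top"); ci=camera_info("top")
hsv=cv2.cvtColor(p,cv2.COLOR_RGB2HSV)
def blobs(m,amin=15):
    n,l,s,c=cv2.connectedComponentsWithStats(m.astype(np.uint8)); return [(i,s[i],c[i],l==i) for i in range(1,n) if s[i,4]>=amin]
H,S,V=[hsv[...,i].astype(int) for i in range(3)]
box=np.zeros(H.shape,bool); box[150:330,130:520]=1
m=(H>15)&(H<32)&(S>60)&(V>120)&box
for i,s,c,mm in blobs(m): print('yellow',s,ray_plane(c[0],c[1],0.020,ci).round(4))
m=(H>105)&(H<125)&(S>130)&box
for i,s,c,mm in blobs(m): 
    pts=np.argwhere(mm)[:,::-1].astype(np.float32); r=cv2.minAreaRect(pts); b=cv2.boxPoints(r)
    W=ray_plane(b[:,0],b[:,1],0.006,ci); print('blue',s,ray_plane(*c,0.006,ci).round(4),W.round(4)[:,:2].tolist())
# bench plane check
for u,v in [(380,290),(250,250),(290,300)]: print('bench',toworld(u,v,d[v,u],ci).round(4))
# heights map
vv,uu=np.mgrid[0:480,0:640]; W=toworld(uu,vv,d,ci)
for lo,hi,nm in [(0.040,0.049,'rim44'),(0.05,0.058,'lip54')]:
    mm=(W[...,2]>lo)&(W[...,2]<hi)&(uu>315)&(uu<395)&(vv>195)&(vv<265)&(d>0)
    q=W[mm]; r=cv2.minAreaRect(q[:,:2].astype(np.float32)); print(nm,mm.sum(),r)
for lo,hi,u0,u1,v0,v1,nm in [(0.010,0.018,258,335,195,290,'walls14'),(0.003,0.014,150,230,225,250,'twz'),(0.003,0.02,150,235,280,305,'spat'),(0.004,0.02,175,240,255,273,'mark')]:
    mm=(W[...,2]>lo)&(W[...,2]<hi)&(uu>u0)&(uu<u1)&(vv>v0)&(vv<v1)&(d>0)
    q=W[mm]; print(nm,mm.sum()); 
    if len(q)>4: r=cv2.minAreaRect(q[:,:2].astype(np.float32)); print(r)
E
```

```text
yellow [421 202   9   8  51] [ 0.6235 -0.2868  0.02  ]
yellow [203 205   9  10  61] [0.6154 0.2903 0.02  ]
yellow [227 207   9   9  56] [0.6109 0.2278 0.02  ]
yellow [329 242  58  18 367] [ 0.506  -0.1067  0.02  ]
yellow [428 300   8   9  51] [ 0.365  -0.2978  0.02  ]
blue [451 170  38  42 840] [ 0.6652 -0.4099  0.006 ] [[0.6349, -0.3572], [0.7238, -0.3916], [0.6969, -0.4638], [0.6084, -0.429]]
blue [130 181  14  13 136] [0.6784 0.4848 0.006 ] [[0.663, 0.501], [0.6957, 0.5022], [0.6956, 0.4673], [0.6628, 0.4662]]
blue [ 428  240   51   40 1679] [ 0.4812 -0.3597  0.006 ] [[0.5326, -0.2957], [0.5355, -0.4265], [0.431, -0.4253], [0.4282, -0.2956]]
blue [130 244   2  11  19] [0.5106 0.4945 0.006 ] [[0.5256, 0.4961], [0.5256, 0.4935], [0.499, 0.4925], [0.499, 0.4952]]
blue [209 261  24   6  92] [0.4729 0.2556 0.006 ] [[0.4753, 0.2866], [0.4806, 0.2254], [0.4703, 0.2244], [0.465, 0.2855]]
blue [182 265   8   4  27] [0.4649 0.3471 0.006 ] [[0.4692, 0.357], [0.4691, 0.3385], [0.4612, 0.3383], [0.4613, 0.3568]]
bench [ 0.4008 -0.1668 -0.0034]
bench [0.5085 0.1784 0.0015]
bench [0.3758 0.0718 0.0008]
rim44 318 ((0.551885187625885, -0.09293860197067261), (0.12212183326482773, 0.14800123870372772), 11.41700553894043)
lip54 381 ((0.5509477853775024, -0.09347758442163467), (0.11989554762840271, 0.14748013019561768), 11.13883113861084)
walls14 1988
((0.5264435410499573, 0.034435100853443146), (0.20005762577056885, 0.18171066045761108), 11.282691955566406)
twz 247
((0.5435625314712524, 0.3370838165283203), (0.2069282978773117, 0.061775341629981995), 88.91914367675781)
spat 389
((0.3968735337257385, 0.32949474453926086), (0.2159746140241623, 0.06020013615489006), 89.7164077758789)
mark 283
((0.47161754965782166, 0.2902601659297943), (0.16696491837501526, 0.04235764965415001), 89.72599792480469)
```

```bash
cat >> h.py <<'E'
def Rtool(yaw,tilt=0):  # tilt: rotation about tool z (jaw axis), positive leans
    return Rt.from_euler('xyz',[-90,0,yaw],degrees=True)*Rt.from_rotvec([0,0,tilt],degrees=True)
def plan(*wps):
    """wps: (x,y,z[mm],yaw[,tilt]); prints shift/turn in the current tool frame and rows needed"""
    o=env.get_obs(); p0=o['tool_pos']*1000; R0=Rt.from_euler('xyz',o['tool_rot'],degrees=True)
    pp,pr=p0,R0
    for w in wps:
        p=np.array(w[:3],float); R=Rtool(*w[3:])
        s=R0.inv().apply(p-p0); t=(R0.inv()*R).as_rotvec(degrees=True)
        n=max(np.linalg.norm(p-pp)/41.7,np.degrees((pr.inv()*R).magnitude())/7.16)
        print(w,'->',np.round(s,1).tolist()+np.round(t,1).tolist(),'rows>=%.1f'%n); pp,pr=p,R
E
python3 - <<'E'
from h import *
o=obs(); plan((560,280,250,0))
E
```

```text
t 0.8 pos [280.9 586.2 193.9] rot [-90.   -0.  -25.6] F [ 0.1 -0.7 -0.2] w 86.7 q [-64.  18.  -4.  83.   1.  79.  -3.]
(560, 280, 250, 0) -> [384.0, -56.1, -155.5, -0.0, -25.6, 0.0] rows>=10.0
```

Request:
{"op": "move_arm", "data": {"moves": [[100, -40, -40, 0, -6, 0], [384, -56, -155, 0, -25.6, 0], [384, -56, -155, 0, -25.6, 0], [384, -56, -155, 0, -25.6, 0], [384, -56, -155, 0, -25.6, 0], [384, -56, -155, 0, -25.6, 0], [384, -56, -155, 0, -25.6, 0], [384, -56, -155, 0, -25.6, 0], [384, -56, -155, 0, -25.6, 0], [384, -56, -155, 0, -25.6, 0], [384, -56, -155, 0, -25.6, 0], [384, -56, -155, 0, -25.6, 0], [384, -56, -155, 0, -25.6, 0]]}}

```text
time_s: 1.88
tool_pos: [0.5602, 0.2804, 0.2498]
tool_rot: [-90.0, 0.0, -0.1]
force: [-0.4, 1.1, -0.2]
grip_width: 0.087
```

```bash
python3 - <<'E'
from h import *
obs(); ci=camera_info("wrist"); p,d=read_camera("wrist"); cv2.imwrite("pics/w1.png",p[:,:,::-1]); np.savez("w1.npz",p=p,d=d,**ci); obs()
E
```

```text
t 1.88 pos [560.2 280.4 249.8] rot [-8.996e+01  2.000e-02 -7.000e-02] F [-0.4  1.1 -0.2] w 87.0 q [-35.  14.   7.  82.  -2.  84.  62.]
t 1.93 pos [559.4 281.8 249.7] rot [-8.995e+01  5.000e-02  8.000e-02] F [-0.7  0.6 -0.4] w 86.7 q [-35.  14.   7.  82.  -2.  84.  62.]
```

View pics/w1.png

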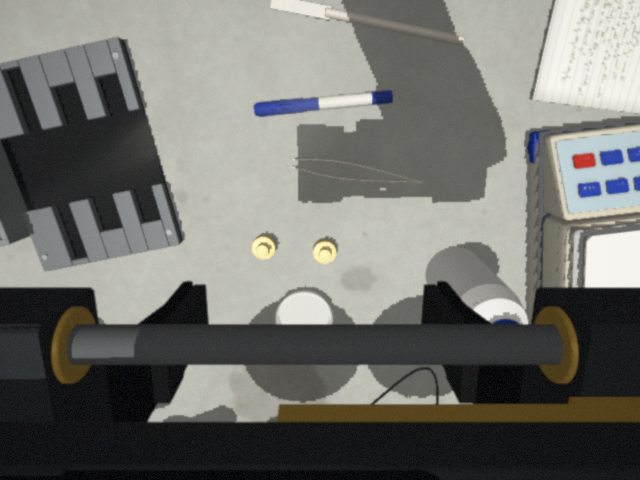

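```bash
python3 - <<'E'
from h import *
z=np.load("w1.npz"); p,d=z['p'],z['d']; ci={k:z[k] for k in ['fx','fy','cx','cy','R','t']}
hsv=cv2.cvtColor(p,cv2.COLOR_RGB2HSV); H,S,V=[hsv[...,i].astype(int) for i in range(3)]
def big(m,box,n=1):
    b=np.zeros(m.shape,bool); b[box[1]:box[3],box[0]:box[2]]=1
    k,l,s,c=cv2.connectedComponentsWithStats((m&b).astype(np.uint8)); o=np.argsort(-s[1:,4])[:n]+1
    return [(l==i,c[i],s[i]) for i in o]
for mm,c,s in big((S>60)&(V>110)&(H<40),(230,225,360,275),2):
    print('weight',s,ray_plane(c[0],c[1],0.012,ci).round(4))
for t in ["weight_a_center","spatula_center","tweezers_center","marker_center","case"]:
    r=models.spot_in(t,"wrist"); print(t,[(round(x['score'],2),np.round(x['point'],4).tolist()) for x in r[:6]])
    r=models.cut_out(t,"wrist")
    for x in r[:3]:
        m=x['mask']; uv=np.argwhere(m)[:,::-1]; h=dict(spat=.006,twee=.008,mark=.010).get(t[:4],.01)
        W=ray_plane(uv[:,0],uv[:,1],h,ci)[:,:2]; rr=cv2.minAreaRect((W*1000).astype(np.float32)); 
        print('  mask',round(x['score'],2),m.sum(),'mean',W.mean(0).round(4),'rect',np.round(rr[0],1),np.round(rr[1],1),round(rr[2],1),cv2.boxPoints(rr).round(0).tolist())
obs()
E
```

```text
weight [313 239  24  25 446] [0.6162 0.2898 0.012 ]
weight [252 234  24  25 419] [0.6117 0.2274 0.012 ]
weight_a_center [(0.57, [0.6071, 0.2264, 0.0143])]
  mask 0.75 509 mean [0.611  0.2269] rect [611.3 227. ] [24.2 27.6] 44.8 [[593.0, 228.0], [612.0, 209.0], [630.0, 226.0], [610.0, 245.0]]
  mask 0.42 32047 mean [0.5235 0.0497] rect [528.   33.6] [201.8 186. ] 11.5 [[411.0, 105.0], [448.0, -78.0], [645.0, -37.0], [608.0, 145.0]]
spatula_center [(0.8, [0.4016, 0.3208, 0.0056]), (0.72, [0.5239, 0.0531, 0.0077])]
  mask 0.83 2191 mean [0.3984 0.3256] rect [398.6 328.9] [181.   11.5] 79.6 [[377.0, 241.0], [388.0, 239.0], [421.0, 417.0], [409.0, 419.0]]
tweezers_center [(0.62, [0.5325, 0.3229, 0.0103])]
marker_center [(0.75, [0.4711, 0.2892, 0.0167])]
  mask 0.86 1858 mean [0.4704 0.2861] rect [470.6 287.5] [ 13.3 131.5] 4.8 [[458.0, 353.0], [469.0, 221.0], [483.0, 223.0], [472.0, 354.0]]
  mask 0.66 32570 mean [0.5237 0.0502] rect [527.5  34.7] [203.4 187.8] 10.6 [[410.0, 108.0], [445.0, -76.0], [645.0, -39.0], [610.0, 146.0]]
case [(0.58, [0.5263, 0.0507, 0.0098])]
  mask 0.61 32223 mean [0.5236 0.0499] rect [528.2  33.4] [202.3 186.9] 11.4 [[411.0, 105.0], [448.0, -78.0], [646.0, -38.0], [609.0, 145.0]]
t 2.43 pos [560.1 280.7 249.9] rot [-9.e+01 -1.e-02  3.e-02] F [ 0.  -0.1 -0. ] w 87.0 q [-35.  14.   7.  82.  -2.  84.  62.]
```

```bash
python3 - <<'E'
from h import *
plan((612,227.3,60,11.4),(612,227.3,18,11.4),(612,227.3,120,11.4))
p,d=read_camera("wrist"); cv2.imwrite("pics/w1z.png",cv2.resize(p[140:280,200:460,::-1],None,fx=3,fy=3,interpolation=cv2.INTER_CUBIC))
E
```

```text
(612, 227.3, 60, 11.4) -> [51.9, 189.9, -53.4, -0.0, -11.4, 0.0] rows>=4.9
(612, 227.3, 18, 11.4) -> [51.9, 231.9, -53.5, -0.0, -11.4, 0.0] rows>=1.0
(612, 227.3, 120, 11.4) -> [51.9, 129.9, -53.4, -0.0, -11.4, 0.0] rows>=2.4
```

View pics/w1z.png

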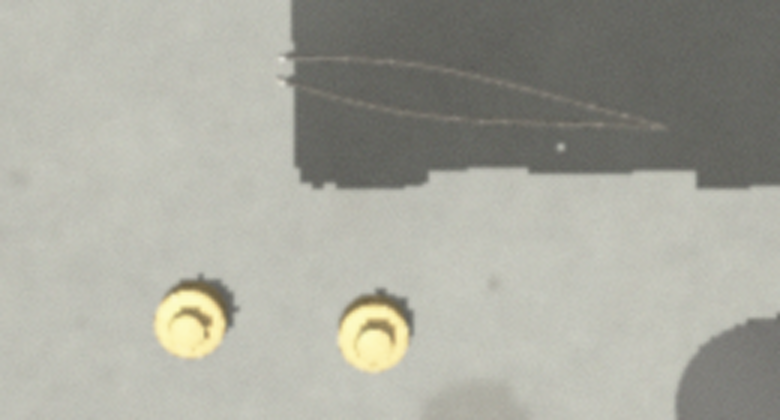

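Weights at (263,247) and (324,252). The tweezers run from their tips (295,160–168) to the joint end (422,182). Picking the near-case weight first.

Request:
{"op": "move_arm", "data": {"moves": [[52, 190, -53.5, 0, -11.4, 0], [52, 190, -53.5, 0, -11.4, 0], [52, 190, -53.5, 0, -11.4, 0], [52, 190, -53.5, 0, -11.4, 0], [52, 190, -53.5, 0, -11.4, 0], [52, 190, -53.5, 0, -11.4, 0], [52, 212, -53.5, 0, -11.4, 0], [52, 232, -53.5, 0, -11.4, 0], [52, 232, -53.5, 0, -11.4, 0], [52, 232, -53.5, 0, -11.4, 0]], "claw": 50, "newtons": 25}}

```text
time_s: 3.32
tool_pos: [0.6118, 0.2279, 0.0187]
tool_rot: [-90.0, 0.0, 11.4]
force: [0.1, 0.4, 0.5]
grip_width: 0.0502
```

Request:
{"op": "move_arm", "data": {"moves": [[0, 0, 0, 0, 0, 0], [0, 0, 0, 0, 0, 0], [0, 0, 0, 0, 0, 0], [0, 0, 0, 0, 0, 0], [0, 0, 0, 0, 0, 0], [0, -35, 0, 0, 0, 0], [0, -70, 0, 0, 0, 0], [0, -100, 0, 0, 0, 0], [0, -100, 0, 0, 0, 0]], "claw": 15}}

```text
time_s: 4.07
tool_pos: [0.6166, 0.2286, 0.126]
tool_rot: [-89.9, -0.7, 11.4]
force: [1.2, 1.1, 2.0]
grip_width: 0.015
```

```bash
python3 - <<'E'
from h import *
obs(); plan((580,-50,230,11.4))
E
```

```text
t 4.07 pos [616.6 228.6 126. ] rot [-89.85  -0.7   11.39] F [1.2 1.1 2. ] w 15.0 q [-28.  21.   7.  88.  -3.  71.  81.]
(580, -50, 230, 11.4) -> [-89.6, -105.8, -265.6, -0.1, -0.0, 0.7] rows>=7.2
```

```bash
python3 - <<'E'
from h import *
obs(); ci=camera_info("wrist");p,d=read_camera("wrist"); cv2.imwrite("pics/w2.png",p[:,:,::-1]); np.savez("w2.npz",p=p,d=d,**ci)
E
```

```text
t 4.07 pos [616.6 228.6 126. ] rot [-89.85  -0.7   11.39] F [1.2 1.1 2. ] w 15.0 q [-28.  21.   7.  88.  -3.  71.  81.]
```

View pics/w2.png

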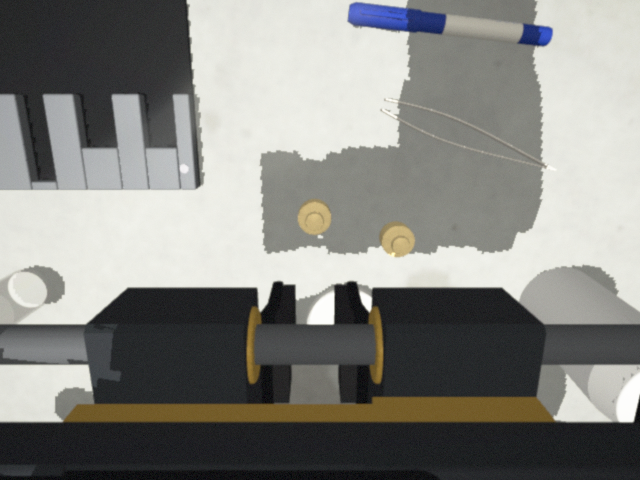

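The weight at (314,217) is still on the bench, so the jaws closed empty. I'll measure where it stands now.

```bash
python3 - <<'E'
from h import *
z=np.load("w2.npz"); p,d=z['p'],z['d']; ci={k:z[k] for k in ['fx','fy','cx','cy','R','t']}
hsv=cv2.cvtColor(p,cv2.COLOR_RGB2HSV); H,S,V=[hsv[...,i].astype(int) for i in range(3)]
b=np.zeros(H.shape,bool); b[190:270,280:430]=1
n,l,s,c=cv2.connectedComponentsWithStats(((S>70)&(H<40)&b).astype(np.uint8))
for i in range(1,n):
    if s[i,4]>100: print(s[i],c[i],ray_plane(*c[i],0.012,ci).round(4),ray_plane(*c[i],0.02,ci).round(4), toworld(c[i][0],c[i][1],d[int(c[i][1]),int(c[i][0])],ci).round(4))
E
```

```text
[298 199  33  36 923] [314.05850488 216.48320693] [0.6114 0.2265 0.012 ] [0.6097 0.2262 0.02  ] [0.6086 0.2259 0.025 ]
[380 222  35  35 925] [396.61189189 238.61621622] [0.6159 0.2888 0.012 ] [0.614  0.2868 0.02  ] [0.6131 0.2858 0.0238]
```

```bash
python3 - <<'E'
from h import *
plan((611.5,227,60,11.4),(611.5,227,18,11.4))
E
```

```text
(611.5, 227, 60, 11.4) -> [-4.3, 62.8, -0.4, -0.1, -0.0, 0.5] rows>=1.5
(611.5, 227, 18, 11.4) -> [-4.7, 104.8, -0.5, -0.1, -0.0, 0.5] rows>=1.0
```

Request:
{"op": "move_arm", "data": {"moves": [[0, 25, 0, 0, 0, 0], [0, 60, 0, 0, 0, 0], [0, 85, 0, 0, 0, 0], [0, 100, 0, 0, 0, 0], [0, 100, 0, 0, 0, 0], [0, 100, 0, 0, 0, 0], [0, 100, 0, 0, 0, 0]], "claw": 50}}

```text
time_s: 4.7
tool_pos: [0.6129, 0.2272, 0.0187]
tool_rot: [-90.0, -0.1, 11.4]
force: [-0.2, -0.2, 0.4]
grip_width: 0.0479
```

Request:
{"op": "move_arm", "data": {"moves": [[0, 0, 0, 0, 0, 0], [0, 0, 0, 0, 0, 0], [0, 0, 0, 0, 0, 0], [0, 0, 0, 0, 0, 0], [0, 0, 0, 0, 0, 0], [0, 0, 0, 0, 0, 0], [0, 0, 0, 0, 0, 0], [0, 0, 0, 0, 0, 0], [0, 0, 0, 0, 0, 0]], "claw": 10}}

```text
time_s: 5.45
tool_pos: [0.6122, 0.227, 0.0178]
tool_rot: [-90.0, 0.0, 11.4]
force: [-0.2, 0.9, 0.2]
grip_width: 0.0105
```

```bash
python3 - <<'E'
from h import *
obs(); plan((612,227,120,11.4),(580,-50,230,11.4))
E
```

```text
t 5.45 pos [612.2 227.   17.8] rot [-90.    0.   11.4] F [-0.2  0.9  0.2] w 10.5 q [-28.  26.   7.  94.  -3.  60.  81.]
(612, 227, 120, 11.4) -> [-0.2, -102.2, 0.1, 0.0, 0.0, -0.0] rows>=2.5
(580, -50, 230, 11.4) -> [-86.3, -212.2, -265.2, 0.0, 0.0, -0.0] rows>=7.2
```

```bash
python3 - <<'E'
from h import *
for n in ["wrist","scene"]:
    p,d=read_camera(n)
    if n=="scene": p=cv2.resize(p[180:330,100:300],None,fx=4,fy=4)
    cv2.imwrite(f"pics/{n}3.png",p[:,:,::-1])
E
```

```text
(no output)
```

View pics/wrist3.png

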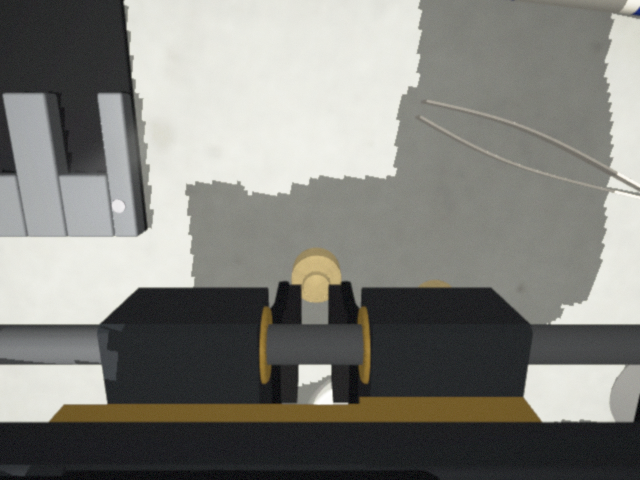

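View pics/scene3.png

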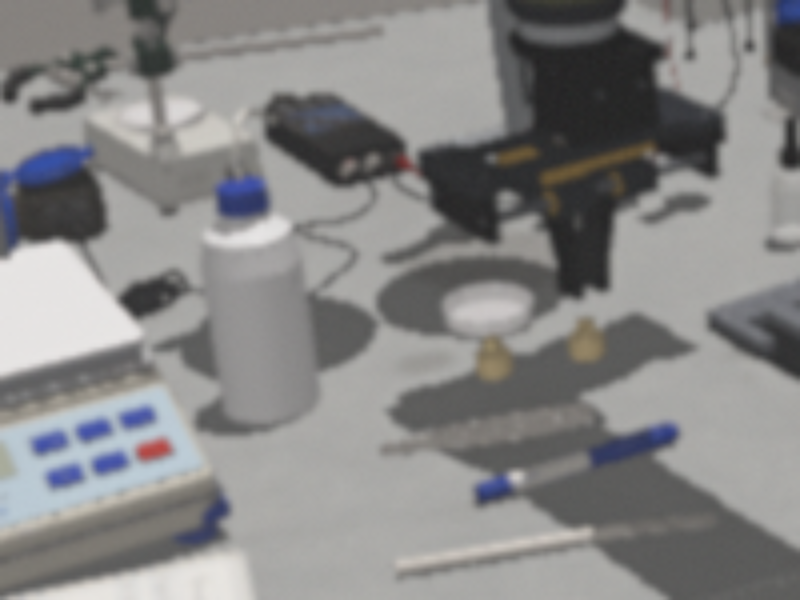

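```bash
python3 - <<'E'
from h import *
o=obs(); tp=o['tool_pos']; R=Rt.from_euler('xyz',o['tool_rot'],degrees=True)
ci=camera_info("scene"); p,d=read_camera("scene")
for nm,X in [('tcp',tp),('tip',tp+R.apply([0,.011,0])),('w2',[.6114,.2265,.013]),('w1',[.6159,.2888,.013])]:
    q=proj(np.array(X),ci); print(nm,q.round(1),'crop',((q-[100,180])*4).round())
W=toworld(*np.meshgrid(np.arange(640),np.arange(480)),d,ci)
for (u,v) in [(245,252),(245,250),(247,247),(250,252),(246,265),(222,269)]: print(u,v,W[v,u].round(4),p[v,u])
ci=camera_info("wrist"); p,d=read_camera("wrist"); W=toworld(*np.meshgrid(np.arange(640),np.arange(480)),d,ci)
for (u,v) in [(286,286),(286,295),(348,290),(286,320),(286,390),(316,265),(316,288),(316,345),(316,310)]: print(u,v,W[v,u].round(4),'tool',R.inv().apply(W[v,u]-tp).round(4))
print(proj(tp,ci))
E
```

```text
t 5.55 pos [612.2 227.   17.8] rot [-90.    0.   11.4] F [ 0.9  0.5 -0.2] w 10.3 q [-28.  26.   7.  94.  -3.  60.  81.]
tcp [246.4 262.4] crop [586. 330.]
tip [246.7 266.1] crop [587. 344.]
w2 [246.8 264.1] crop [587. 337.]
w1 [223.9 268.6] crop [496. 355.]
245 252 [0.6047 0.2319 0.053 ] [72 71 72]
245 250 [0.6001 0.2332 0.0611] [48 48 48]
247 247 [0.6165 0.2212 0.0603] [45 46 46]
250 252 [0.6042 0.2183 0.0501] [92 92 90]
246 265 [0.6029 0.2321 0.0156] [145 130 102]
222 269 [0.6081 0.2964 0.0174] [133 120  94]
286 286 [0.6034 0.2132 0.0521] tool [-0.0113 -0.0343 -0.0118]
286 295 [0.6038 0.2138 0.06  ] tool [-0.0109 -0.0422 -0.0113]
348 290 [0.5986 0.2362 0.0566] tool [-0.0115 -0.0388  0.0117]
286 320 [0.6046 0.2151 0.0786] tool [-0.0098 -0.0608 -0.0101]
286 390 [0.6187 0.2188 0.0957] tool [ 0.0047 -0.0779 -0.0093]
316 265 [0.6049 0.2254 0.0151] tool [-0.0075  0.0027 -0.0001]
316 288 [0.612  0.2268 0.0262] tool [-0.0003 -0.0084 -0.0002]
316 345 [0.5819 0.2204 0.1335] tool [-0.031  -0.1157 -0.0005]
316 310 [6.341e-01 2.313e-01 1.000e-04] tool [ 0.0223  0.0178 -0.0001]
[316.30475807 281.95134263]
```

```bash
python3 - <<'E'
from h import *
o=obs(); tp=o['tool_pos']; R=Rt.from_euler('xyz',o['tool_rot'],degrees=True)
ci=camera_info("wrist"); p,d=read_camera("wrist"); W=toworld(*np.meshgrid(np.arange(640),np.arange(480)),d,ci)
T=R.inv().apply((W-tp).reshape(-1,3)).reshape(W.shape)
np.set_printoptions(suppress=True)
for (u,v) in [(280,284),(280,286),(280,290),(290,284),(290,290),(350,286),(180,289),(180,295),(180,330),(180,390),(120,330),(400,330),(400,410),(400,440)]: print(u,v,(T[v,u]*1000).round(0))
ci=camera_info("scene"); p,d=read_camera("scene"); W=toworld(*np.meshgrid(np.arange(640),np.arange(480)),d,ci)
T=R.inv().apply((W-tp).reshape(-1,3)).reshape(W.shape)*1000
dark=(p.max(-1)<80)&(abs(T[...,0])<30)&(abs(T[...,2])<40)&(T[...,1]>-90)
print(np.percentile(T[dark][:,1],[0,5,20,50,80,95,100]),dark.sum())
for u in range(238,258,2):
    c=[ (v,int(T[v,u,1]),int(T[v,u,0])) for v in range(240,262,3)]; print(u,c)
E
```

```text
t 5.65 pos [612.2 227.   17.8] rot [-90.    0.   11.4] F [-0.9  0.5  0.1] w 9.7 q [-28.  26.   7.  94.  -3.  60.  81.]
280 284 [-11. -32. -14.]
280 286 [-11. -34. -14.]
280 290 [-11. -38. -14.]
290 284 [  8.  18. -13.]
290 290 [-10. -35. -10.]
350 286 [-11. -34.  13.]
180 289 [ -38. -104.  -30.]
180 295 [ -38. -107.  -29.]
180 330 [ -37. -122.  -24.]
180 390 [ -26. -123.  -25.]
120 330 [ -37. -122.  -35.]
400 330 [ -38. -123.   14.]
400 410 [ -24. -126.   14.]
400 440 [ -26. -135.   12.]
[-89.94844099 -86.77972708 -79.28114179 -63.51477422 -44.68550691
 -35.39090284 -31.03212073] 266
238 [(240, -68, 6), (243, -56, 12), (246, 18, 138), (249, 15, 115), (252, 15, 98), (255, 15, 81), (258, 16, 67), (261, 16, 50)]
240 [(240, -74, -9), (243, -62, -1), (246, -49, 7), (249, -42, 5), (252, -32, 6), (255, 15, 77), (258, 13, 58), (261, 15, 46)]
242 [(240, -72, -7), (243, -65, -10), (246, -55, -8), (249, -44, -3), (252, -33, 1), (255, 15, 73), (258, 15, 57), (261, 16, 44)]
244 [(240, -72, -11), (243, -65, -13), (246, -56, -13), (249, -46, -10), (252, -36, -7), (255, 14, 68), (258, 13, 50), (261, -7, -1)]
246 [(240, -63, 2), (243, -55, 1), (246, -45, 4), (249, -35, 7), (252, -37, -11), (255, 15, 66), (258, 18, 55), (261, -7, -5)]
248 [(240, -68, -11), (243, -57, -5), (246, -48, -4), (249, -38, -1), (252, 15, 80), (255, 15, 62), (258, 16, 49), (261, -6, -6)]
250 [(240, -66, -8), (243, -59, -11), (246, -49, -9), (249, -39, -7), (252, -31, -7), (255, 14, 57), (258, 16, 45), (261, 14, 26)]
252 [(240, -65, -10), (243, -58, -13), (246, -46, -7), (249, -38, -9), (252, -29, -8), (255, 19, 62), (258, 16, 41), (261, 14, 22)]
254 [(240, 19, 145), (243, 15, 120), (246, 14, 101), (249, 17, 88), (252, 14, 66), (255, 16, 53), (258, 14, 33), (261, 16, 21)]
256 [(240, 15, 135), (243, 17, 119), (246, 17, 102), (249, 15, 82), (252, 15, 64), (255, 17, 51), (258, 15, 33), (261, 16, 18)]
```

The documented fingertip offset doesn't match: both cameras put the real tips about 32 mm behind the reported TCP, at z≈50 mm, instead of 11 mm ahead. I'll open and go down the missing amount carefully.

Request:
{"op": "move_arm", "data": {"moves": [[0, 0, 0, 0, 0, 0], [0, 0, 0, 0, 0, 0], [0, 0, 0, 0, 0, 0], [0, 0, 0, 0, 0, 0], [0, 0, 0, 0, 0, 0], [0, 0, 0, 0, 0, 0], [0, 10, 0, 0, 0, 0], [0, 20, 0, 0, 0, 0], [0, 30, 0, 0, 0, 0], [0, 40, 0, 0, 0, 0], [0, 40, 0, 0, 0, 0]], "claw": 50}}

```text
time_s: 6.67
tool_pos: [0.6098, 0.2261, -0.0257]
tool_rot: [-90.1, 0.3, 11.4]
force: [-0.4, 0.4, -0.4]
grip_width: 0.0499
```

```bash
python3 - <<'E'
from h import *
o=obs(); tp=o['tool_pos']; R=Rt.from_euler('xyz',o['tool_rot'],degrees=True)
ci=camera_info("scene"); p,d=read_camera("scene"); W=toworld(*np.meshgrid(np.arange(640),np.arange(480)),d,ci)
T=R.inv().apply((W-tp).reshape(-1,3)).reshape(W.shape)*1000
dark=(p.max(-1)<80)&(abs(T[...,0])<25)&(abs(T[...,2])<55)&(T[...,1]>-90)&(T[...,1]<0)
print(np.percentile(T[dark][:,1],[0,50,90,95,98,100]),dark.sum())
cv2.imwrite(f"pics/scene4.png",cv2.resize(p[180:330,100:300],None,fx=4,fy=4)[:,:,::-1])
p,d=read_camera("wrist"); cv2.imwrite(f"pics/wrist4.png",p[:,:,::-1])
E
```

```text
t 6.67 pos [609.8 226.1 -25.7] rot [-90.06   0.3   11.41] F [-0.4  0.4 -0.4] w 49.9 q [-28.  29.   7.  95.  -4.  56.  81.]
[-89.85196695 -59.06948634 -32.85492614 -28.80277822 -27.62028787
 -25.11877157] 259
```

View pics/scene4.png

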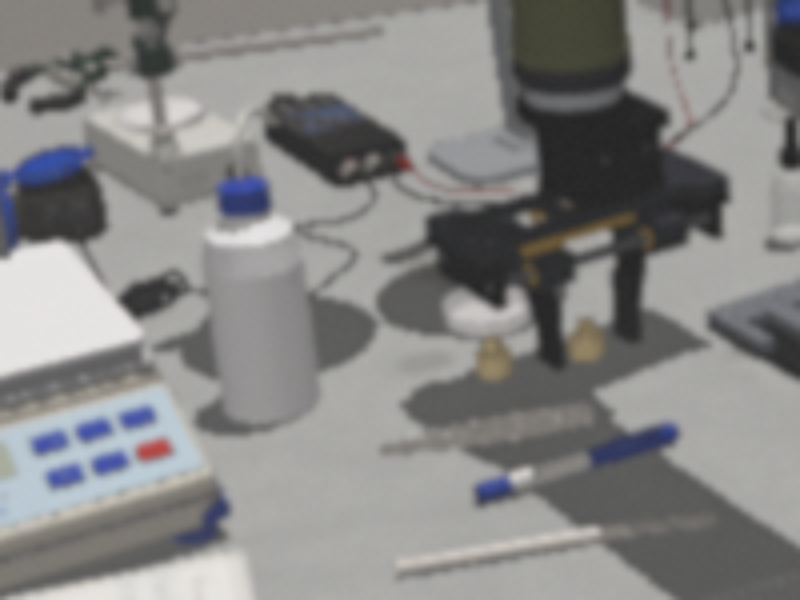

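View pics/wrist4.png

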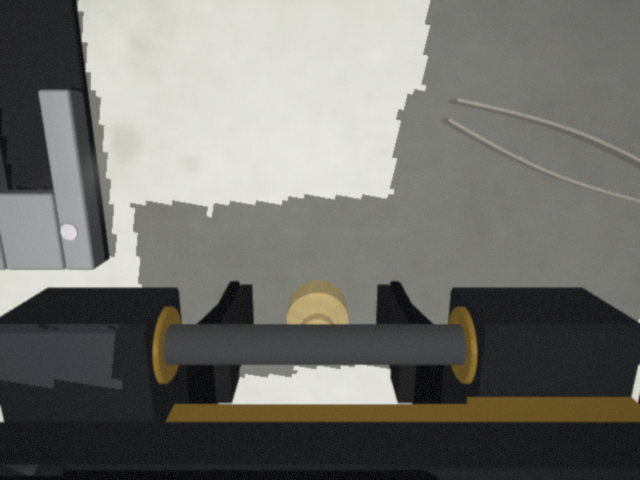

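The jaws now straddle the weight properly. Closing and lifting.

Request:
{"op": "move_arm", "data": {"moves": [[0, 0, 0, 0, 0, 0], [0, 0, 0, 0, 0, 0], [0, 0, 0, 0, 0, 0], [0, 0, 0, 0, 0, 0], [0, 0, 0, 0, 0, 0], [0, 0, 0, 0, 0, 0], [0, 0, 0, 0, 0, 0], [0, -20, 0, 0, 0, 0], [0, -55, 0, 0, 0, 0], [0, -95, 0, 0, 0, 0], [0, -95, 0, 0, 0, 0]], "claw": 10}}

```text
time_s: 7.68
tool_pos: [0.6173, 0.2287, 0.0814]
tool_rot: [-89.9, -0.7, 11.4]
force: [2.8, 0.8, 0.1]
grip_width: 0.0224
```

```bash
sed -i 's/^def plan/TIP=0.032\ndef plan/' h.py; python3 - <<'E'
from h import *
obs(); plan((590,-30,230,11.4))
E
```

```text
t 7.68 pos [617.3 228.7  81.4] rot [-89.85  -0.74  11.39] F [2.8 0.8 0.1] w 22.4 q [-28.  23.   7.  91.  -3.  66.  81.]
(590, -30, 230, 11.4) -> [-76.0, -150.2, -247.9, -0.1, -0.0, 0.7] rows>=7.2
```

Request:
{"op": "move_arm", "data": {"moves": [[-90, -60, -80, 0, 0, 0], [-90, -150, -248, 0, 0, 0], [-90, -150, -248, 0, 0, 0], [-90, -150, -248, 0, 0, 0], [-90, -150, -248, 0, 0, 0], [-90, -150, -248, 0, 0, 0], [-90, -150, -248, 0, 0, 0], [-90, -150, -248, 0, 0, 0], [-90, -150, -248, 0, 0, 0], [-90, -150, -248, 0, 0, 0], [-90, -150, -248, 0, 0, 0], [-90, -150, -248, 0, 0, 0]]}}

```text
time_s: 8.68
tool_pos: [0.5725, -0.0317, 0.2215]
tool_rot: [-89.9, 0.1, 11.6]
force: [0.2, 0.3, -1.8]
grip_width: 0.0228
```

```bash
python3 - <<'E'
from h import *
obs(); ci=camera_info("wrist"); p,d=read_camera("wrist"); cv2.imwrite("pics/w5.png",p[:,:,::-1]); np.savez("w5.npz",p=p,d=d,**ci); obs()
E
```

```text
t 8.68 pos [572.5 -31.7 221.5] rot [-89.93   0.11  11.57] F [ 0.2  0.3 -1.8] w 22.8 q [-13.   8.  16.  92.  -2.  80. 104.]
t 8.73 pos [572.6 -31.8 221.6] rot [-89.95   0.11  11.58] F [ 0.7 -0.2 -2.2] w 22.5 q [-13.   8.  16.  92.  -2.  80. 104.]
```

View pics/w5.png

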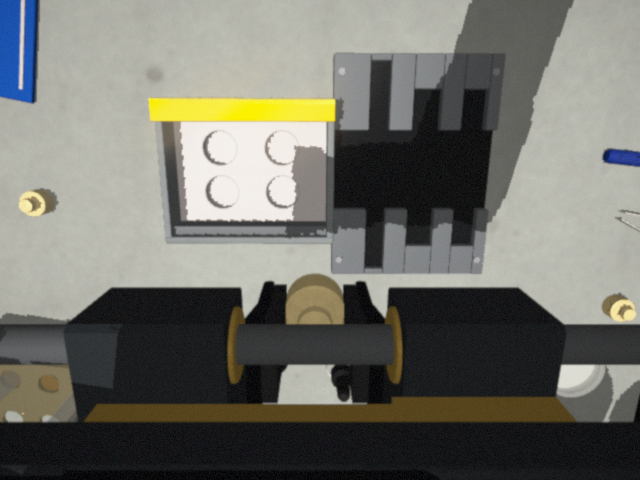

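```bash
python3 - <<'E'
from h import *
z=np.load("w5.npz"); p=z['p']
cv2.imwrite("pics/w5a.png",cv2.resize(p[85:255,145:345,::-1],None,fx=3.5,fy=3.5,interpolation=cv2.INTER_CUBIC))
cv2.imwrite("pics/w5b.png",cv2.resize(p[40:285,320:520,::-1],None,fx=2.4,fy=2.4,interpolation=cv2.INTER_CUBIC))
E
```

```text
(no output)
```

View pics/w5a.png

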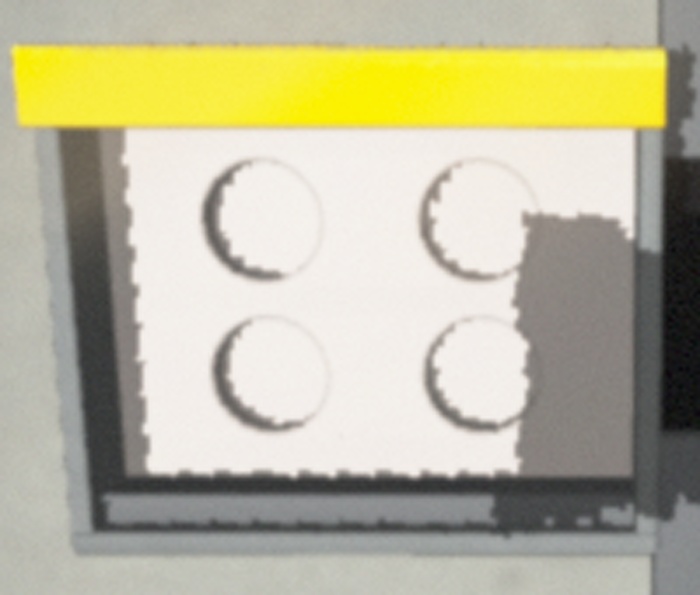

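View pics/w5b.png

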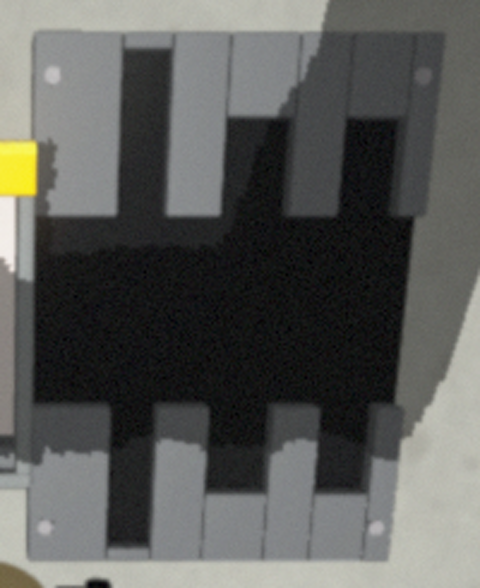

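```bash
python3 - <<'E'
from h import *
z=np.load("w5.npz"); ci={k:z[k] for k in ['fx','fy','cx','cy','R','t']}
C=ray_plane([334.6,505.4,331.3,481.7],[53.3,53.8,273.3,273.3],.014,ci)[:,:2]*1000
print(C.round(1)); 
d=C[2]-C[0]; print('yaw left',np.degrees(np.arctan2(d[1],d[0])),np.linalg.norm(d)); d=C[3]-C[1]; print('yaw right',np.degrees(np.arctan2(d[1],d[0])),np.linalg.norm(d)); d=C[1]-C[0]; print('w',np.linalg.norm(d),np.degrees(np.arctan2(-d[0],d[1])))
P=ray_plane([282,220,282.3,222.4],[147.4,147.4,191.6,191.6],.014,ci)[:,:2]*1000
print(P.round(1)); print('spacing',P[0]-P[1],P[2]-P[0],P[3]-P[1])
L=ray_plane([145+14/3.5,145+666/3.5,145+18/3.5,145+666/3.5],[85+46/3.5,85+48/3.5,85+127/3.5,85+127/3.5],.054,ci)[:,:2]*1000; print('lip',L.round(1)); dd=L[1]-L[0]; print(np.degrees(np.arctan2(-dd[0],dd[1])),np.linalg.norm(dd))
dd=L[3]-L[2]; print(np.degrees(np.arctan2(-dd[0],dd[1])),np.linalg.norm(dd))
# joint fit: case frame model. unknown cx,cy,yaw, bay yb, xb
from scipy.optimize import least_squares
def f(q):
    c,s=np.cos(q[2]),np.sin(q[2]); Rm=np.array([[c,-s],[s,c]])
    m=lambda a: q[:2]+np.array(a)@Rm.T
    return np.r_[(m([[-100,147.5],[100,147.5]])-C[[1,3]]).ravel(),(m([[-20+q[4],28+q[3]],[-20+q[4],-28+q[3]],[20+q[4],28+q[3]],[20+q[4],-28+q[3]]])-P).ravel()]
r=least_squares(f,[527,0,.2,-73,0]); print(r.x.round(2),np.degrees(r.x[2]),r.fun.round(1))
E
```

```text
[[442.5 -41.5]
 [413.8 101.3]
 [637.1  -2.7]
 [607.9 140.7]]
yaw left 11.27894990381119 198.43538705313168
yaw right 11.453201476210339 198.06515718993518
w 145.71023490106774 11.354771273448332
[[ 528.7  -71.3]
 [ 539.9 -126. ]
 [ 568.   -63.8]
 [ 579.1 -118.1]]
spacing [-11.13170838  54.68409144] [39.29320343  7.4819868 ] [39.20307388  7.914493  ]
lip [[ 509.6 -178.2]
 [ 480.8  -34.5]
 [ 527.  -175.6]
 [ 497.5  -30.9]]
11.341122102433351 146.55808794440267
11.507340537580818 147.61771171148254
[ 5.4012e+02 -2.3570e+01  2.0000e-01 -7.2550e+01 -6.0000e-01] 11.436564940572605 [-1.  -0.2  1.   0.2  0.  -0.   0.  -0.2 -0.1  0.4  0.  -0.2]
```

```bash
cat >> h.py <<'E'
CASE=np.array([540.1,-23.6]); CYAW=11.4
def c2w(x,y):
    a=np.radians(CYAW); return CASE+np.array([np.cos(a)*x-np.sin(a)*y,np.sin(a)*x+np.cos(a)*y])
def w2c(X):
    a=np.radians(CYAW); d=np.asarray(X)-CASE; return np.stack([np.cos(a)*d[...,0]+np.sin(a)*d[...,1],-np.sin(a)*d[...,0]+np.cos(a)*d[...,1]],-1)
POCK={1:c2w(-20.5,-44.5),2:c2w(-20.5,-100.5),3:c2w(19.5,-44.5),4:c2w(19.5,-100.5)}
SLOT=dict(s=c2w(0,41.5),t=c2w(0,83.5),m=c2w(0,125.5))
E
python3 - <<'E'
from h import *
z=np.load("w5.npz"); p=z['p'].copy(); ci={k:z[k] for k in ['fx','fy','cx','cy','R','t']}
def poly(pts,h,col):
    W=np.array([[*c2w(*q),h*1000] for q in pts])/1000; q=proj(W,ci); cv2.polylines(p,[np.round(q*8).astype(int)],True,col,1,cv2.LINE_AA,3)
for y,L,w in [(41.5,188,18),(83.5,142,25),(125.5,142,22)]:
    poly([(-L/2,y-w/2),(L/2,y-w/2),(L/2,y+w/2),(-L/2,y+w/2)],.014,(255,0,0))
poly([(-36,0),(36,0),(36,147),(-36,147)],.014,(0,255,0))
for k,P in POCK.items():
    q=w2c(P); poly([(q[0]+15*np.cos(a),q[1]+15*np.sin(a)) for a in np.linspace(0,6.28,24)],.014,(255,0,0))
poly([(-55.5,-140.5),(54.5,-140.5),(54.5,-4.5),(-55.5,-4.5)],.044,(0,0,255))
cv2.imwrite("pics/w5o.png",cv2.resize(p[40:285,145:520,::-1],None,fx=2.1,fy=2.1,interpolation=cv2.INTER_CUBIC))
for k,P in POCK.items(): print(k,P.round(1))
print({k:v.round(1) for k,v in SLOT.items()})
E
```

```text
1 [528.8 -71.3]
2 [ 539.9 -126.2]
3 [568.  -63.4]
4 [ 579.1 -118.3]
{'s': array([531.9,  17.1]), 't': array([523.6,  58.3]), 'm': array([515.3,  99.4])}
```

View pics/w5o.png

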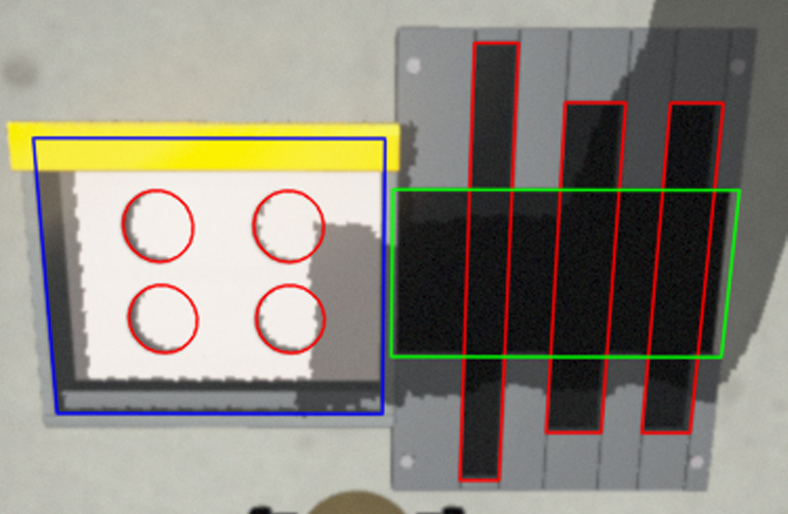

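```bash
python3 - <<'E'
from h import *
obs(); plan((568,-63.4,60,11.4),(568,-63.4,-12,11.4),(568,-63.4,-17,11.4))
E
```

```text
t 8.73 pos [572.6 -31.8 221.6] rot [-89.95   0.11  11.58] F [ 0.7 -0.2 -2.2] w 22.5 q [-13.   8.  16.  92.  -2.  80. 104.]
(568, -63.4, 60, 11.4) -> [-10.5, 161.6, -30.1, -0.0, 0.2, -0.1] rows>=3.9
(568, -63.4, -12, 11.4) -> [-10.3, 233.6, -30.2, -0.0, 0.2, -0.1] rows>=1.7
(568, -63.4, -17, 11.4) -> [-10.3, 238.6, -30.2, -0.0, 0.2, -0.1] rows>=0.1
```

Request:
{"op": "move_arm", "data": {"moves": [[-10.5, 130, -30, 0, 0, 0], [-10.5, 130, -30, 0, 0, 0], [-10.5, 130, -30, 0, 0, 0], [-10.5, 160, -30, 0, 0, 0], [-10.5, 190, -30, 0, 0, 0], [-10.5, 215, -30, 0, 0, 0], [-10.5, 227, -30, 0, 0, 0], [-10.5, 233, -30, 0, 0, 0], [-10.5, 237, -30, 0, 0, 0], [-10.5, 237, -30, 0, 0, 0]]}}

```text
time_s: 9.57
tool_pos: [0.5695, -0.0648, -0.0132]
tool_rot: [-90.0, -0.1, 11.5]
force: [-0.7, -0.3, -1.2]
grip_width: 0.0223
```

```bash
python3 - <<'E'
from h import *
obs(); p,d=read_camera("wrist"); cv2.imwrite("pics/w6.png",p[:,:,::-1]); plan((568,-63.4,-17,11.4))
E
```

```text
t 9.57 pos [569.5 -64.8 -13.2] rot [-8.999e+01 -6.000e-02  1.145e+01] F [-0.7 -0.3 -1.2] w 22.3 q [-10.  20.  16. 107.  -7.  53. 111.]
(568, -63.4, -17, 11.4) -> [-1.8, 4.2, 2.1, 0.0, 0.0, 0.2] rows>=0.1
```

View pics/w6.png

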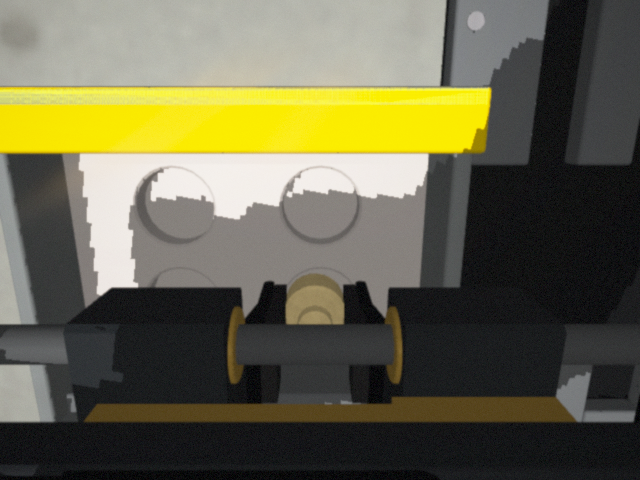

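Request:
{"op": "move_arm", "data": {"moves": [[-1.5, -2, 2, 0, 0, 0], [-1.5, 0, 2, 0, 0, 0], [-1.5, 2, 2, 0, 0, 0], [-1.5, 4, 2, 0, 0, 0], [-1.5, 4, 2, 0, 0, 0]]}}

```text
time_s: 10.03
tool_pos: [0.5681, -0.0635, -0.0144]
tool_rot: [-90.0, -0.1, 11.4]
force: [-7.0, 1.2, 19.7]
grip_width: 0.0228
```

```bash
python3 - <<'E'
from h import *
obs(); ci=camera_info("wrist"); p,d=read_camera("wrist"); cv2.imwrite("pics/w7.png",cv2.resize(p[150:420,180:450,::-1],None,fx=2,fy=2)); plan((568,-63.4,-17,11.4)); print(proj(np.r_[POCK[3],14]/1000,ci))
E
```

```text
t 10.03 pos [568.1 -63.5 -14.4] rot [-89.95  -0.13  11.4 ] F [-7.   1.2 19.7] w 22.8 q [-10.  20.  16. 107.  -7.  53. 111.]
(568, -63.4, -17, 11.4) -> [-0.1, 2.6, 0.0, -0.0, 0.0, 0.1] rows>=0.1
[316.87752287 306.94649356]
```

View pics/w7.png

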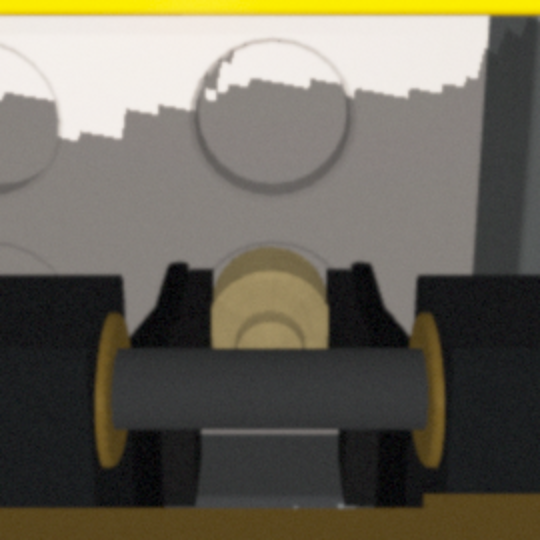

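Request:
{"op": "move_arm", "data": {"moves": [[0, -1, 0, 0, 0, 0], [0, -1, 0, 0, 0, 0], [0, -1, 0, 0, 0, 0], [0, -1, 0, 0, 0, 0], [0, -1, 0, 0, 0, 0]], "claw": 30}}

```text
time_s: 10.5
tool_pos: [0.5691, -0.064, -0.0143]
tool_rot: [-90.0, -0.3, 11.4]
force: [-2.4, -1.5, 10.8]
grip_width: 0.0295
```

```bash
python3 - <<'E'
from h import *
obs(); ci=camera_info("wrist"); p,d=read_camera("wrist"); cv2.imwrite("pics/w8.png",cv2.resize(p[150:420,180:450,::-1],None,fx=2,fy=2))
W=toworld(*np.meshgrid(np.arange(640),np.arange(480)),d,ci)
for v in [285,295,305,315,320]: print(v,W[v,316].round(4))
E
```

```text
t 10.5 pos [569.1 -64.  -14.3] rot [-90.04  -0.26  11.41] F [-2.4 -1.5 10.8] w 29.5 q [-10.  20.  16. 107.  -7.  53. 111.]
285 [ 0.558  -0.0664  0.0187]
295 [ 0.562  -0.0656  0.019 ]
305 [ 0.5626 -0.0655  0.027 ]
315 [ 0.5657 -0.0649  0.0289]
320 [ 0.5677 -0.0645  0.0289]
```

View pics/w8.png

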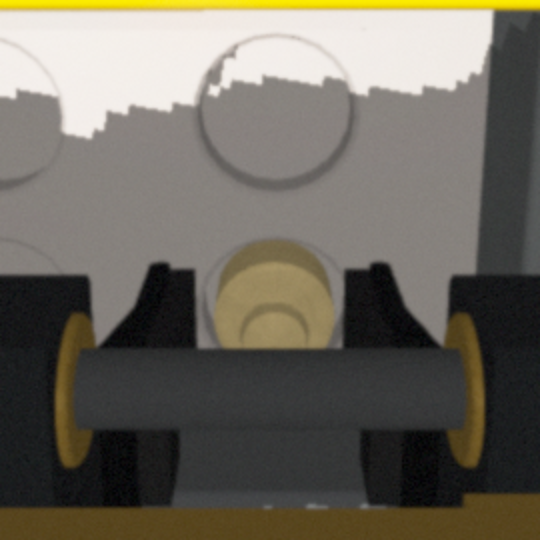

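```bash
sed -i 's/TIP=0.032/TIP=0.0285/' h.py; python3 - <<'E'
from h import *
obs(); plan((568,-63.4,80,11.4),(616,289,80,35),(616,289,-21,35))
E
```

```text
t 10.55 pos [569.1 -64.  -14.3] rot [-90.05  -0.26  11.41] F [-1.6  0.  10.6] w 29.9 q [-10.  20.  16. 107.  -7.  53. 111.]
(568, -63.4, 80, 11.4) -> [-0.6, -94.3, 0.7, 0.0, 0.0, 0.3] rows>=2.3
(616, 289, 80, 35) -> [116.2, -94.0, 336.7, 0.1, -23.6, 0.2] rows>=8.5
(616, 289, -21, 35) -> [115.7, 7.0, 336.7, 0.1, -23.6, 0.2] rows>=2.4
```

Request:
{"op": "move_arm", "data": {"moves": [[0, -20, 0, 0, 0, 0], [0, -55, 0, 0, 0, 0], [0, -95, 0, 0, 0, 0], [116, -95, 337, 0, -23.6, 0], [116, -95, 337, 0, -23.6, 0], [116, -95, 337, 0, -23.6, 0], [116, -95, 337, 0, -23.6, 0], [116, -95, 337, 0, -23.6, 0], [116, -95, 337, 0, -23.6, 0], [116, -95, 337, 0, -23.6, 0], [116, -95, 337, 0, -23.6, 0], [116, -95, 337, 0, -23.6, 0], [116, -95, 337, 0, -23.6, 0], [116, -95, 337, 0, -23.6, 0]], "claw": 46}}

```text
time_s: 11.72
tool_pos: [0.6135, 0.2921, 0.078]
tool_rot: [-90.0, -0.0, 35.2]
force: [-0.5, -1.3, 0.5]
grip_width: 0.0457
```

```bash
python3 - <<'E'
from h import *
obs(); ci=camera_info("wrist"); p,d=read_camera("wrist"); cv2.imwrite("pics/w9.png",p[:,:,::-1])
hsv=cv2.cvtColor(p,cv2.COLOR_RGB2HSV); H,S,V=[hsv[...,i].astype(int) for i in range(3)]
b=np.zeros(H.shape,bool); b[200:325,250:400]=1
n,l,s,c=cv2.connectedComponentsWithStats(((S>60)&(H<40)&(V>60)&b).astype(np.uint8))
for i in range(1,n):
    if s[i,4]>100: print(s[i],c[i],ray_plane(*c[i],0.012,ci).round(4))
plan((616,289,-21,35))
E
```

```text
t 11.72 pos [613.5 292.1  78. ] rot [-8.998e+01 -5.000e-02  3.522e+01] F [-0.5 -1.3  0.5] w 45.7 q [-31.  26.   4.  87.  -2.  68.  99.]
[ 290  224   39   43 1318] [309.3892261  245.09028832] [0.6162 0.2892 0.012 ]
(616, 289, -21, 35) -> [1.3, 99.1, -1.2, 0.1, 0.0, 0.0] rows>=2.4
```

View pics/w9.png

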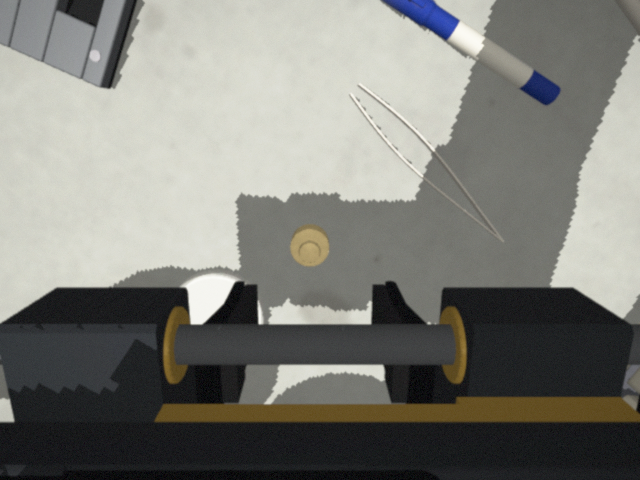

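Request:
{"op": "move_arm", "data": {"moves": [[1, 20, -1, 0, 0, 0], [1, 55, -1, 0, 0, 0], [1, 85, -1, 0, 0, 0], [1, 99, -1, 0, 0, 0], [1, 99, -1, 0, 0, 0], [1, 99, -1, 0, 0, 0]]}}

```text
time_s: 12.27
tool_pos: [0.6157, 0.2878, -0.0209]
tool_rot: [-90.0, 0.0, 34.9]
force: [1.5, 0.1, -0.2]
grip_width: 0.046
```

Request:
{"op": "move_arm", "data": {"moves": [[0, 0, 0, 0, 0, 0], [0, 0, 0, 0, 0, 0], [0, 0, 0, 0, 0, 0], [0, 0, 0, 0, 0, 0], [0, 0, 0, 0, 0, 0], [0, 0, 0, 0, 0, 0], [0, 0, 0, 0, 0, 0], [0, -20, 0, 0, 0, 0], [0, -55, 0, 0, 0, 0], [0, -95, 0, 0, 0, 0], [0, -100, 0, 0, 0, 0]], "claw": 10}}

```text
time_s: 13.18
tool_pos: [0.6192, 0.291, 0.0862]
tool_rot: [-90.1, -0.6, 35.0]
force: [1.7, 1.5, -1.6]
grip_width: 0.022
```

```bash
python3 - <<'E'
from h import *
obs(); plan((528.8,-71.3,70,11.4))
E
```

```text
t 13.18 pos [619.2 291.   86.2] rot [-90.09  -0.61  35.  ] F [ 1.7  1.5 -1.6] w 22.0 q [-31.  26.   4.  86.  -2.  68.  99.]
(528.8, -71.3, 70, 11.4) -> [-282.0, 13.6, -245.0, -0.0, 23.6, 0.6] rows>=9.0
```

Request:
{"op": "move_arm", "data": {"moves": [[-282, 6, -245, 0, 23.6, 0], [-282, 6, -245, 0, 23.6, 0], [-282, 6, -245, 0, 23.6, 0], [-282, 6, -245, 0, 23.6, 0], [-282, 6, -245, 0, 23.6, 0], [-282, 6, -245, 0, 23.6, 0], [-282, 6, -245, 0, 23.6, 0], [-282, 6, -245, 0, 23.6, 0], [-282, 6, -245, 0, 23.6, 0], [-282, 6, -245, 0, 23.6, 0], [-282, 6, -245, 0, 23.6, 0], [-282, 6, -245, 0, 23.6, 0], [-282, 6, -245, 0, 23.6, 0]]}}

```text
time_s: 14.27
tool_pos: [0.5249, -0.0714, 0.0725]
tool_rot: [-90.0, 0.0, 11.5]
force: [0.4, -0.4, -1.3]
grip_width: 0.0222
```

```bash
python3 - <<'E'
from h import *
obs(); p,d=read_camera("wrist"); cv2.imwrite("pics/w10.png",p[:,:,::-1]);plan((528.8,-71.3,0,11.4),(528.8,-71.3,-12.5,11.4)); obs()
E
```

```text
t 14.27 pos [524.9 -71.4  72.5] rot [-8.996e+01  2.000e-02  1.153e+01] F [ 0.4 -0.4 -1.3] w 22.2 q [-12.   9.  18. 109.  -3.  62. 109.]
(528.8, -71.3, 0, 11.4) -> [3.7, 72.6, -0.8, -0.0, 0.2, -0.0] rows>=1.7
(528.8, -71.3, -12.5, 11.4) -> [3.7, 85.1, -0.8, -0.0, 0.2, -0.0] rows>=0.3
t 14.32 pos [525.  -71.3  72.6] rot [-8.997e+01  1.000e-02  1.157e+01] F [-0.3  0.9 -2.9] w 22.3 q [-12.   9.  18. 109.  -3.  62. 109.]
```

Request:
{"op": "move_arm", "data": {"moves": [[4, 20, -1, 0, 0, 0], [4, 50, -1, 0, 0, 0], [4, 65, -1, 0, 0, 0], [4, 65, -1, 0, 0, 0], [4, 75, -1, 0, 0, 0], [4, 81, -1, 0, 0, 0], [4, 85, -1, 0, 0, 0], [4, 85, -1, 0, 0, 0]]}}

```text
time_s: 14.98
tool_pos: [0.5289, -0.073, -0.0124]
tool_rot: [-90.0, 0.0, 11.4]
force: [-0.4, -0.2, -1.7]
grip_width: 0.022
```

```bash
python3 - <<'E'
from h import *
obs(); plan((528.8,-71.3,-12.5,11.4)); p,d=read_camera("wrist"); cv2.imwrite("pics/w11.png",cv2.resize(p[150:420,180:450,::-1],None,fx=2,fy=2))
E
```

```text
t 14.98 pos [528.9 -73.  -12.4] rot [-8.999e+01  1.000e-02  1.143e+01] F [-0.4 -0.2 -1.7] w 22.0 q [-11.  16.  18. 113.  -6.  52. 112.]
(528.8, -71.3, -12.5, 11.4) -> [0.2, 0.1, 1.7, -0.0, 0.0, -0.0] rows>=0.0
```

View pics/w11.png

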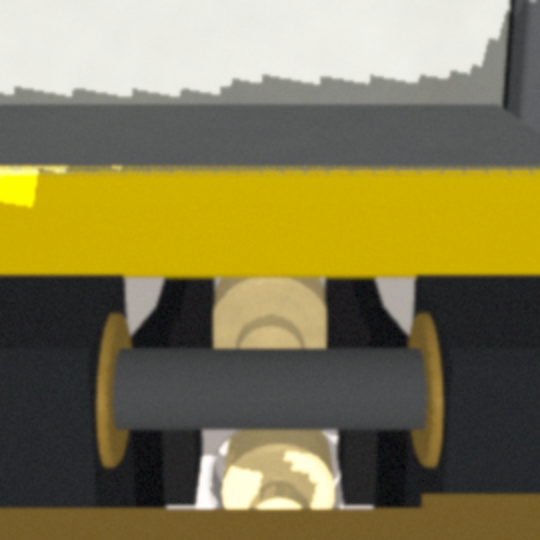

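Request:
{"op": "move_arm", "data": {"moves": [[0, 0, 1.7, 0, 0, 0], [0, 0, 1.7, 0, 0, 0]]}}

```text
time_s: 15.2
tool_pos: [0.5292, -0.0713, -0.0115]
tool_rot: [-90.0, -0.1, 11.4]
force: [-0.4, 1.0, -2.5]
grip_width: 0.0221
```

Request:
{"op": "move_arm", "data": {"moves": [[0, 0, 0, 0, 0, 0], [0, 0, 0, 0, 0, 0], [0, 0, 0, 0, 0, 0], [0, 0, 0, 0, 0, 0], [0, -20, 0, 0, 0, 0], [0, -55, 0, 0, 0, 0], [0, -95, 0, 0, 0, 0]], "claw": 40}}

```text
time_s: 15.78
tool_pos: [0.5265, -0.0716, 0.0822]
tool_rot: [-90.0, 0.3, 11.4]
force: [1.6, 0.9, -0.4]
grip_width: 0.04
```

```bash
python3 - <<'E'
from h import *
obs(); plan((623,-287,90,11.4),(600,-100,150,11.4))
E
```

```text
t 15.78 pos [526.5 -71.6  82.2] rot [-89.96   0.26  11.39] F [ 1.6  0.9 -0.4] w 40.0 q [-12.   9.  19. 108.  -3.  63. 109.]
(623, -287, 90, 11.4) -> [52.0, -8.2, -230.2, -0.0, -0.0, -0.3] rows>=5.7
(600, -100, 150, 11.4) -> [66.1, -68.2, -42.3, -0.0, -0.0, -0.3] rows>=4.7
```

Request:
{"op": "move_arm", "data": {"moves": [[52, -8, -230, 0, 0, 0], [52, -8, -230, 0, 0, 0], [52, -8, -230, 0, 0, 0], [52, -8, -230, 0, 0, 0], [52, -8, -230, 0, 0, 0], [52, -8, -230, 0, 0, 0], [52, -8, -230, 0, 0, 0], [52, -8, -230, 0, 0, 0], [52, -8, -230, 0, 0, 0]], "claw": 50}}

```text
time_s: 16.53
tool_pos: [0.6249, -0.2858, 0.0904]
tool_rot: [-89.9, 0.0, 11.4]
force: [1.4, 0.9, 0.2]
grip_width: 0.05
```

```bash
cat > wt.py <<'E'
from h import *
import sys
def weight(name,box=(240,180,400,325)):
    o=obs(); ci=camera_info("wrist"); p,d=read_camera("wrist"); cv2.imwrite(f"pics/{name}.png",p[:,:,::-1])
    hsv=cv2.cvtColor(p,cv2.COLOR_RGB2HSV); H,S,V=[hsv[...,i].astype(int) for i in range(3)]
    b=np.zeros(H.shape,bool); b[box[1]:box[3],box[0]:box[2]]=1
    n,l,s,c=cv2.connectedComponentsWithStats(((S>60)&(H<40)&(V>60)&b).astype(np.uint8))
    for i in range(1,n):
        if s[i,4]>100: print(s[i],c[i],ray_plane(*c[i],0.012,ci).round(4))
E
python3 - <<'E'
from wt import *
weight("w12"); plan((623,-287,-21,11.4))
E
```

```text
t 16.53 pos [ 624.9 -285.8   90.4] rot [-8.992e+01  2.000e-02  1.142e+01] F [1.4 0.9 0.2] w 50.0 q [  5.  28.  24.  85. -12.  70. 132.]
[ 291  217   37   41 1206] [309.30597015 237.21558872] [ 0.6248 -0.2901  0.012 ]
(623, -287, -21, 11.4) -> [-2.5, 111.6, -1.8, -0.1, 0.1, -0.0] rows>=2.7
```

View pics/w12.png

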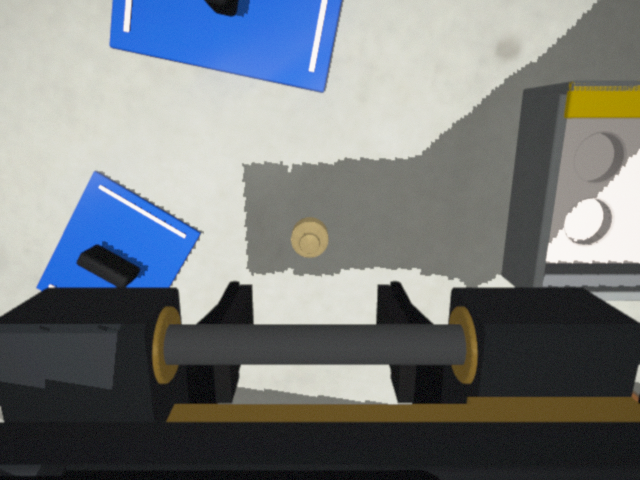

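Request:
{"op": "move_arm", "data": {"moves": [[-1.3, 20, -5, 0, 0, 0], [-1.3, 55, -5, 0, 0, 0], [-1.3, 90, -5, 0, 0, 0], [-1.3, 107, -5, 0, 0, 0], [-1.3, 111, -5, 0, 0, 0], [-1.3, 111, -5, 0, 0, 0]]}}

```text
time_s: 17.08
tool_pos: [0.624, -0.2896, -0.0214]
tool_rot: [-89.9, 0.1, 11.5]
force: [1.0, -0.1, 0.8]
grip_width: 0.0499
```

Request:
{"op": "move_arm", "data": {"moves": [[0, 0, 0, 0, 0, 0], [0, 0, 0, 0, 0, 0], [0, 0, 0, 0, 0, 0], [0, 0, 0, 0, 0, 0], [0, 0, 0, 0, 0, 0], [0, 0, 0, 0, 0, 0], [0, 0, 0, 0, 0, 0], [0, 0, 0, 0, 0, 0], [0, -20, 0, 0, 0, 0], [0, -55, 0, 0, 0, 0], [0, -95, 0, 0, 0, 0], [0, -95, 0, 0, 0, 0]], "claw": 10}}

```text
time_s: 18.08
tool_pos: [0.6293, -0.2953, 0.0836]
tool_rot: [-90.5, -0.6, 11.4]
force: [2.3, -1.4, -0.2]
grip_width: 0.0225
```

```bash
python3 - <<'E'
from h import *
obs(); plan((*POCK[4],75,11.4))
E
```

```text
t 18.08 pos [ 629.3 -295.3   83.6] rot [-90.47  -0.63  11.37] F [ 2.3 -1.4 -0.2] w 22.5 q [  5.  28.  24.  85. -12.  68. 132.]
(np.float64(579.0798506132257), np.float64(-118.26293491209009), 75, 11.4) -> [-14.4, 6.9, 183.5, 0.5, -0.0, 0.6] rows>=4.4
```

Request:
{"op": "move_arm", "data": {"moves": [[-10, 0, 177, 0, 0, 0], [-10, 0, 177, 0, 0, 0], [-10, 0, 177, 0, 0, 0], [-10, 0, 177, 0, 0, 0], [-10, 0, 177, 0, 0, 0], [-10, 0, 177, 0, 0, 0], [-10, 0, 177, 0, 0, 0], [-10, 0, 177, 0, 0, 0]]}}

```text
time_s: 18.75
tool_pos: [0.58, -0.1225, 0.0749]
tool_rot: [-90.1, -0.0, 11.3]
force: [0.4, 0.0, -2.2]
grip_width: 0.022
```

```bash
python3 - <<'E'
from h import *
obs(); p,d=read_camera("wrist"); cv2.imwrite("pics/w13.png",p[:,:,::-1]);plan((*POCK[4],-12.5,11.4)); obs()
E
```

```text
t 18.75 pos [ 580.  -122.5   74.9] rot [-9.009e+01 -1.000e-02  1.130e+01] F [ 0.4  0.  -2.2] w 22.0 q [ -9.  17.  22. 101.  -7.  64. 116.]
(np.float64(579.0798506132257), np.float64(-118.26293491209009), -12.5, 11.4) -> [-0.0, 87.3, 4.9, 0.1, -0.2, 0.0] rows>=2.1
t 18.8 pos [ 580.  -122.9   74.9] rot [-90.09  -0.    11.24] F [ 0.6 -0.9 -1.6] w 22.1 q [ -9.  17.  22. 101.  -7.  64. 116.]
```

View pics/w13.png

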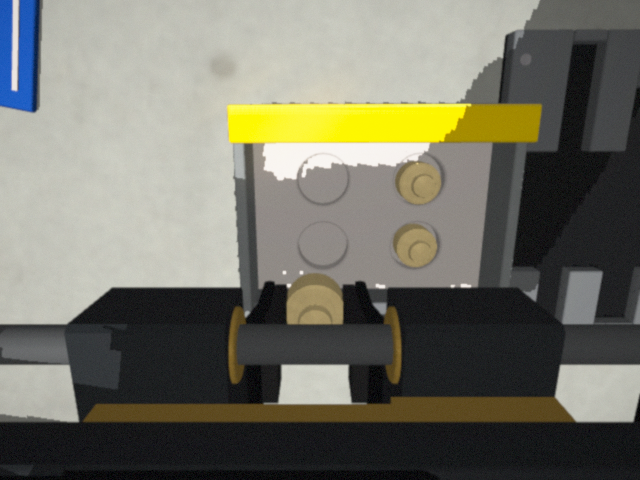

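Request:
{"op": "move_arm", "data": {"moves": [[0, 20, 4, 0, 0, 0], [0, 50, 4, 0, 0, 0], [0, 65, 4, 0, 0, 0], [0, 65, 4, 0, 0, 0], [0, 65, 4, 0, 0, 0]]}}

```text
time_s: 19.22
tool_pos: [0.5785, -0.1184, 0.0091]
tool_rot: [-90.0, 0.1, 11.3]
force: [0.1, -1.0, -0.4]
grip_width: 0.0221
```

```bash
python3 - <<'E'
from h import *
obs(); plan((*POCK[4],-12.5,11.4)); 
E
```

```text
t 19.22 pos [ 578.5 -118.4    9.1] rot [-90.03   0.12  11.26] F [ 0.1 -1.  -0.4] w 22.1 q [ -9.  21.  21. 104.  -9.  57. 117.]
(np.float64(579.0798506132257), np.float64(-118.26293491209009), -12.5, 11.4) -> [0.7, 21.6, 0.0, 0.0, -0.1, -0.1] rows>=0.5
```

Request:
{"op": "move_arm", "data": {"moves": [[0.5, 8, 0, 0, 0, 0], [0.5, 16, 0, 0, 0, 0], [0.5, 21, 0, 0, 0, 0], [0.5, 21, 0, 0, 0, 0]]}}

```text
time_s: 19.55
tool_pos: [0.5789, -0.1163, -0.0121]
tool_rot: [-90.0, 0.1, 11.4]
force: [-0.2, 0.5, -1.7]
grip_width: 0.0221
```

Request:
{"op": "move_arm", "data": {"moves": [[0, 0, 0, 0, 0, 0], [0, 0, 0, 0, 0, 0], [0, 0, 0, 0, 0, 0], [0, 0, 0, 0, 0, 0], [0, -20, 0, 0, 0, 0], [0, -55, 0, 0, 0, 0], [0, -95, 0, 0, 0, 0], [0, -95, 0, 0, 0, 0]], "claw": 40}}

```text
time_s: 20.22
tool_pos: [0.5854, -0.1177, 0.0925]
tool_rot: [-90.2, -0.8, 11.4]
force: [1.4, 0.5, 0.0]
grip_width: 0.0396
```

```bash
python3 - <<'E'
from h import *
obs(); p,d=read_camera("wrist"); cv2.imwrite("pics/w14.png",p[:,:,::-1]); plan((366,-297.5,90,-30),(366,-297.5,90,30))
E
```

```text
t 20.22 pos [ 585.4 -117.7   92.5] rot [-90.23  -0.78  11.39] F [1.4 0.5 0. ] w 39.6 q [-10.  16.  22. 100.  -6.  65. 115.]
(366, -297.5, 90, -30) -> [-249.1, -2.8, -133.6, -0.1, 41.4, 0.6] rows>=6.8
(366, -297.5, 90, 30) -> [-249.1, -2.8, -133.6, 0.3, -18.6, 0.5] rows>=8.4
```

View pics/w14.png

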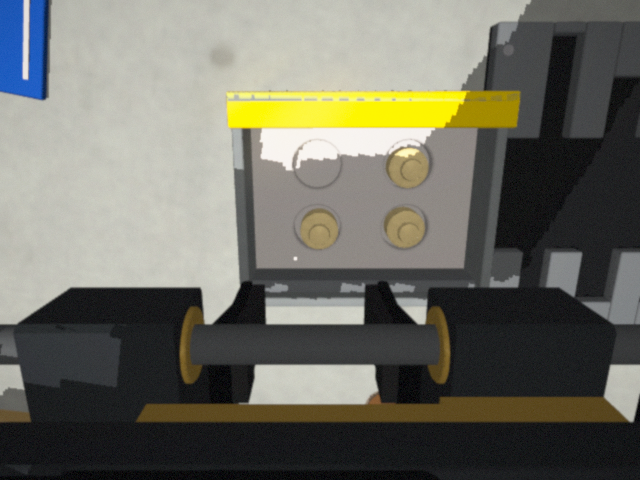

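Request:
{"op": "move_arm", "data": {"moves": [[-246, 0, -134, 0, 41.4, 0], [-246, 0, -134, 0, 41.4, 0], [-246, 0, -134, 0, 41.4, 0], [-246, 0, -134, 0, 41.4, 0], [-246, 0, -134, 0, 41.4, 0], [-246, 0, -134, 0, 41.4, 0], [-246, 0, -134, 0, 41.4, 0], [-246, 0, -134, 0, 41.4, 0], [-246, 0, -134, 0, 41.4, 0], [-246, 0, -134, 0, 41.4, 0], [-246, 0, -134, 0, 41.4, 0], [-246, 0, -134, 0, 41.4, 0]], "claw": 50}}

```text
time_s: 21.27
tool_pos: [0.3661, -0.2953, 0.0837]
tool_rot: [-90.0, 0.0, -29.8]
force: [0.1, 0.6, -0.4]
grip_width: 0.0499
```

```bash
python3 - <<'E'
from wt import *
weight("w15"); plan((366,-297.5,-21,-30))
E
```

```text
t 21.27 pos [ 366.1 -295.3   83.7] rot [-9.001e+01  1.000e-02 -2.983e+01] F [ 0.1  0.6 -0.4] w 49.9 q [  0.   1.  36. 117.  -1.  63.  97.]
[290 223  38  36 918] [307.04357298 239.03485839] [ 0.3625 -0.2996  0.012 ]
(366, -297.5, -21, -30) -> [1.1, 104.7, -1.7, 0.0, 0.2, -0.0] rows>=2.5
```

View pics/w15.png

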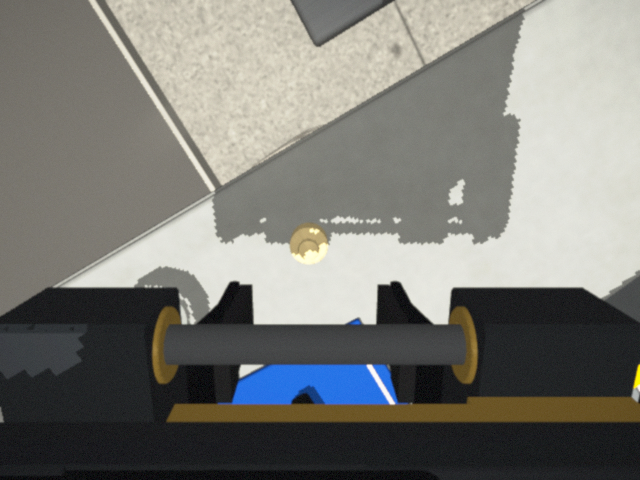

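```bash
python3 - <<'E'
from h import *
ci=camera_info("wrist")
print(ray_plane(np.array([309.3]),np.array([243.]),0.012,ci)); W=ray_plane(np.array([309.3]),np.array([243.]),0.012,ci)[0]*1000
o=obs();plan((W[0],W[1],-21,-30))
E
```

```text
[[ 0.36533451 -0.29983533  0.012     ]]
t 21.32 pos [ 365.9 -295.5   83.7] rot [-9.001e+01  2.000e-02 -2.985e+01] F [ 0.3  0.5 -0.8] w 49.9 q [  0.   1.  36. 117.  -1.  63.  97.]
(np.float64(365.33450593566175), np.float64(-299.83533087304863), -21, -30) -> [1.7, 104.7, -4.0, 0.0, 0.2, -0.0] rows>=2.5
```

Request:
{"op": "move_arm", "data": {"moves": [[1.5, 20, -4, 0, 0, 0], [1.5, 55, -4, 0, 0, 0], [1.5, 85, -4, 0, 0, 0], [1.5, 100, -4, 0, 0, 0], [1.5, 104.5, -4, 0, 0, 0], [1.5, 104.5, -4, 0, 0, 0]]}}

```text
time_s: 21.82
tool_pos: [0.3637, -0.2997, -0.0218]
tool_rot: [-90.0, 0.2, -29.9]
force: [-0.2, -0.0, -0.3]
grip_width: 0.0502
```

Request:
{"op": "move_arm", "data": {"moves": [[0, 0, 0, 0, 0, 0], [0, 0, 0, 0, 0, 0], [0, 0, 0, 0, 0, 0], [0, 0, 0, 0, 0, 0], [0, 0, 0, 0, 0, 0], [0, 0, 0, 0, 0, 0], [0, 0, 0, 0, 0, 0], [0, 0, 0, 0, 0, 0], [0, -20, 0, 0, 0, 0], [0, -55, 0, 0, 0, 0], [0, -95, 0, 0, 0, 0], [0, -95, 0, 0, 0, 0]], "claw": 10}}

```text
time_s: 22.82
tool_pos: [0.368, -0.3039, 0.0805]
tool_rot: [-90.0, -0.6, -30.0]
force: [0.5, -1.2, -1.9]
grip_width: 0.0223
```

```bash
python3 - <<'E'
from h import *
obs(); plan((*POCK[2],75,11.4))
E
```

```text
t 22.82 pos [ 368.  -303.9   80.5] rot [-89.96  -0.64 -30.03] F [ 0.5 -1.2 -1.9] w 22.3 q [  0.   1.  37. 117.  -1.  62.  98.]
(np.float64(539.869003628357), np.float64(-126.16922852725514), 75, 11.4) -> [59.7, 6.4, 239.9, 0.2, -41.4, 0.6] rows>=5.9
```

Request:
{"op": "move_arm", "data": {"moves": [[65, 0, 238, 0, -41.4, 0], [65, 0, 238, 0, -41.4, 0], [65, 0, 238, 0, -41.4, 0], [65, 0, 238, 0, -41.4, 0], [65, 0, 238, 0, -41.4, 0], [65, 0, 238, 0, -41.4, 0], [65, 0, 238, 0, -41.4, 0], [65, 0, 238, 0, -41.4, 0], [65, 0, 238, 0, -41.4, 0], [65, 0, 238, 0, -41.4, 0], [65, 0, 238, 0, -41.4, 0]]}}

```text
time_s: 23.73
tool_pos: [0.5385, -0.1286, 0.0741]
tool_rot: [-90.0, 0.0, 11.2]
force: [-0.4, -0.2, -1.4]
grip_width: 0.0221
```

```bash
python3 - <<'E'
from h import *
obs(); plan((*POCK[2],-12.5,11.4))
E
```

```text
t 23.73 pos [ 538.5 -128.6   74.1] rot [-9.000e+01  4.000e-02  1.123e+01] F [-0.4 -0.2 -1.4] w 22.1 q [-11.  12.  24. 106.  -6.  63. 117.]
(np.float64(539.869003628357), np.float64(-126.16922852725514), -12.5, 11.4) -> [1.9, 86.6, 2.1, 0.0, -0.2, -0.0] rows>=2.1
```

Request:
{"op": "move_arm", "data": {"moves": [[2, 20, 2, 0, 0, 0], [2, 50, 2, 0, 0, 0], [2, 65, 2, 0, 0, 0], [2, 65, 2, 0, 0, 0], [2, 65, 2, 0, 0, 0]]}}

```text
time_s: 24.15
tool_pos: [0.54, -0.1255, 0.009]
tool_rot: [-90.0, 0.1, 11.3]
force: [1.2, -0.2, -1.0]
grip_width: 0.0223
```

```bash
python3 - <<'E'
from h import *
obs(); plan((*POCK[2],-12.5,11.4))
E
```

```text
t 24.15 pos [ 540.  -125.5    9. ] rot [-89.98   0.09  11.3 ] F [ 1.2 -0.2 -1. ] w 22.3 q [-10.  17.  23. 109.  -8.  56. 118.]
(np.float64(539.869003628357), np.float64(-126.16922852725514), -12.5, 11.4) -> [-0.2, 21.5, -0.6, -0.0, -0.1, -0.1] rows>=0.5
```

Request:
{"op": "move_arm", "data": {"moves": [[0, 8, -0.5, 0, 0, 0], [0, 16, -0.5, 0, 0, 0], [0, 21, -0.5, 0, 0, 0], [0, 21, -0.5, 0, 0, 0]]}}

```text
time_s: 24.48
tool_pos: [0.5405, -0.125, -0.0125]
tool_rot: [-90.0, 0.1, 11.4]
force: [-0.3, -0.1, -2.7]
grip_width: 0.0224
```

Request:
{"op": "move_arm", "data": {"moves": [[0, 0, 0, 0, 0, 0], [0, 0, 0, 0, 0, 0], [0, 0, 0, 0, 0, 0], [0, 0, 0, 0, 0, 0], [0, -20, 0, 0, 0, 0], [0, -55, 0, 0, 0, 0], [0, -95, 0, 0, 0, 0], [0, -125, 0, 0, 0, 0]], "claw": 40}}

```text
time_s: 25.15
tool_pos: [0.5421, -0.1255, 0.1165]
tool_rot: [-90.0, -0.1, 11.4]
force: [1.2, 0.7, 0.2]
grip_width: 0.0398
```

```bash
python3 - <<'E'
from h import *
obs(); p,d=read_camera("top"); cv2.imwrite("pics/top16.png",p[150:330,140:520,::-1].repeat(2,0).repeat(2,1)); p,d=read_camera("wrist"); cv2.imwrite("pics/w16.png",p[:,:,::-1]); plan((500,260,220,-30))
E
```

```text
t 25.15 pos [ 542.1 -125.5  116.5] rot [-90.05  -0.15  11.38] F [1.2 0.7 0.2] w 39.8 q [-12.  10.  25. 103.  -5.  67. 116.]
(500, 260, 220, -30) -> [32.5, -100.9, 387.3, -0.1, 41.4, 0.7] rows>=9.6
```

View pics/top16.png

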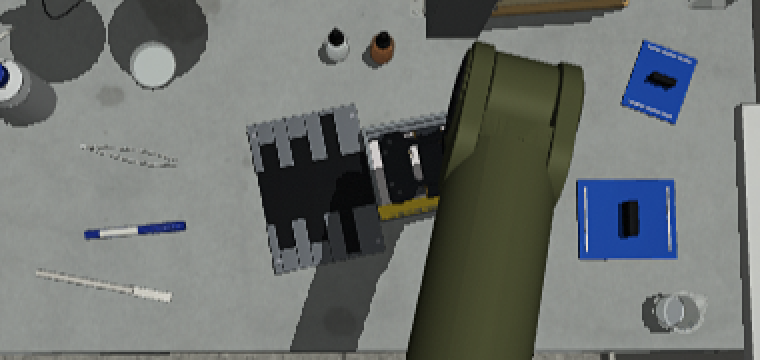

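View pics/w16.png

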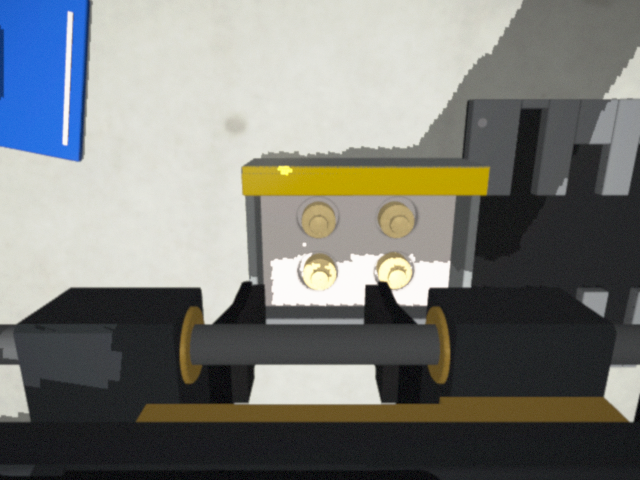

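All four weights are seated in their pockets. The cover is next.

```bash
python3 - <<'E'
from h import *
obs(); plan((540,-355,130,0))
E
```

```text
t 25.25 pos [ 545.8 -126.2  119.9] rot [-90.18  -0.66  11.39] F [0.4 0.5 0.1] w 40.1 q [-12.  10.  25. 103.  -5.  67. 116.]
(540, -355, 130, 0) -> [-50.8, -10.0, -223.2, 0.1, 11.4, 0.7] rows>=5.5
```

Request:
{"op": "move_arm", "data": {"moves": [[-51, -15, -223, 0, 11.4, 0], [-51, -15, -223, 0, 11.4, 0], [-51, -15, -223, 0, 11.4, 0], [-51, -15, -223, 0, 11.4, 0], [-51, -15, -223, 0, 11.4, 0], [-51, -15, -223, 0, 11.4, 0], [-51, -15, -223, 0, 11.4, 0], [-51, -15, -223, 0, 11.4, 0], [-51, -15, -223, 0, 11.4, 0], [-51, -15, -223, 0, 11.4, 0]]}}

```text
time_s: 26.08
tool_pos: [0.536, -0.3516, 0.1278]
tool_rot: [-89.9, 0.0, 0.2]
force: [0.7, -0.1, -0.8]
grip_width: 0.0397
```

```bash
python3 - <<'E'
from h import *
obs(); ci=camera_info("wrist"); p,d=read_camera("wrist"); cv2.imwrite("pics/w17.png",p[:,:,::-1]); np.savez("w17.npz",p=p,d=d,**ci)
hsv=cv2.cvtColor(p,cv2.COLOR_RGB2HSV); H,S,V=[hsv[...,i].astype(int) for i in range(3)]
m=((H>100)&(H<130)&(S>120)); n,l,s,c=cv2.connectedComponentsWithStats(m.astype(np.uint8)); i=1+np.argmax(s[1:,4]); mm=(l==i).astype(np.uint8)
cn,_=cv2.findContours(mm,cv2.RETR_EXTERNAL,cv2.CHAIN_APPROX_NONE); k=max(cn,key=cv2.contourArea)[:,0]
W=ray_plane(k[:,0],k[:,1],.005,ci)[:,:2]*1000
r=cv2.minAreaRect(W.astype(np.float32)); print(s[i],r,cv2.boxPoints(r))
# rib top: depth
Wd=toworld(*np.meshgrid(np.arange(640),np.arange(480)),d,ci)*1000
q=(Wd[...,2]>29)&(Wd[...,2]<38)&(d>0); q[285:]=0
X=Wd[q]; c0=np.array(r[0]); X=X[np.linalg.norm(X[:,:2]-c0,axis=1)<50]; print(len(X)); rr=cv2.minAreaRect(X[:,:2].astype(np.float32)); print('rib',rr,X.mean(0))
E
```

```text
t 26.08 pos [ 536.  -351.6  127.8] rot [-8.99e+01  1.00e-02  1.50e-01] F [ 0.7 -0.1 -0.8] w 39.7 q [  6.  21.  32.  90. -12.  72. 130.]
[  204    72   189   151 24816] ((483.26531982421875, -363.8621826171875), (104.2065658569336, 128.64927673339844), 0.07877794653177261) [[ 431.07364 -299.60922]
 [ 431.25052 -428.2584 ]
 [ 535.45703 -428.11514]
 [ 535.28015 -299.46597]]
1502
rib ((482.897705078125, -364.06170654296875), (13.626381874084473, 45.43753433227539), 89.9113998413086) [ 482.31488078 -363.7889948    33.17963278]
```

View pics/w17.png

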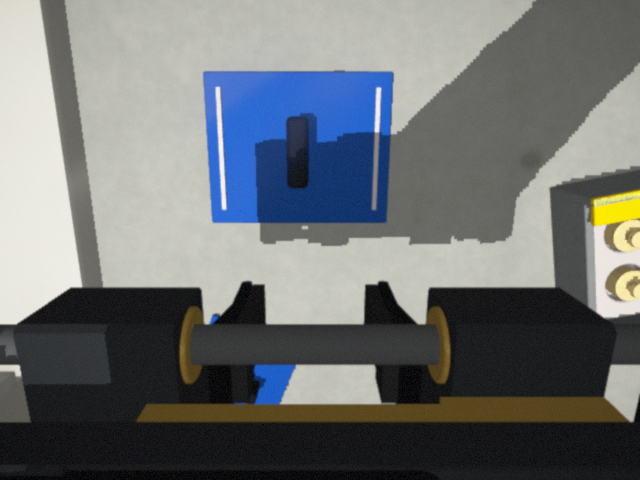

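```bash
python3 - <<'E'
from h import *
obs(); plan((483.2,-363.9,25,0),(483.2,-363.9,-18.5,0))
E
```

```text
t 26.13 pos [ 536.1 -351.6  128. ] rot [-89.92   0.     0.17] F [ 0.  -0.4 -0.3] w 39.9 q [  6.  21.  32.  90. -12.  72. 130.]
(483.2, -363.9, 25, 0) -> [-52.9, 102.9, -12.3, -0.1, 0.2, -0.0] rows>=2.8
(483.2, -363.9, -18.5, 0) -> [-52.9, 146.4, -12.4, -0.1, 0.2, -0.0] rows>=1.0
```

Request:
{"op": "move_arm", "data": {"moves": [[-53, 60, -12, 0, 0.2, 0], [-53, 103, -12, 0, 0.2, 0], [-53, 103, -12, 0, 0.2, 0], [-53, 103, -12, 0, 0.2, 0], [-53, 103, -12, 0, 0.2, 0], [-53, 103, -12, 0, 0.2, 0]]}}

```text
time_s: 26.63
tool_pos: [0.485, -0.3656, 0.0274]
tool_rot: [-90.1, -0.2, -0.1]
force: [0.5, 0.7, -0.4]
grip_width: 0.0401
```

```bash
python3 - <<'E'
from h import *
obs(); plan((483.2,-363.9,-18.5,0))
E
```

```text
t 26.63 pos [ 485.  -365.6   27.4] rot [-9.007e+01 -1.900e-01 -9.000e-02] F [ 0.5  0.7 -0.4] w 40.1 q [  8.  23.  32. 101. -14.  60. 135.]
(483.2, -363.9, -18.5, 0) -> [-2.0, 45.9, 1.8, 0.1, -0.1, 0.2] rows>=1.1
```

Request:
{"op": "move_arm", "data": {"moves": [[-1, 15, 1, 0, 0, 0], [-1, 30, 1, 0, 0, 0], [-1, 40, 1, 0, 0, 0], [-1, 44, 1, 0, 0, 0], [-1, 44, 1, 0, 0, 0], [-1, 44, 1, 0, 0, 0]], "newtons": 45}}

```text
time_s: 27.13
tool_pos: [0.4825, -0.3652, -0.0176]
tool_rot: [-90.0, -0.1, -0.2]
force: [0.5, 0.1, 1.3]
grip_width: 0.0401
```

```bash
python3 - <<'E'
from h import *
obs(); p,d=read_camera("wrist"); cv2.imwrite("pics/w18.png",p[:,:,::-1]);plan((483.2,-363.9,-18.5,0))
E
```

```text
t 27.13 pos [ 482.5 -365.2  -17.6] rot [-9.005e+01 -9.000e-02 -1.700e-01] F [0.5 0.1 1.3] w 40.1 q [  9.  26.  31. 103. -16.  55. 137.]
(483.2, -363.9, -18.5, 0) -> [0.8, 1.0, 1.4, 0.1, -0.2, 0.1] rows>=0.0
```

View pics/w18.png

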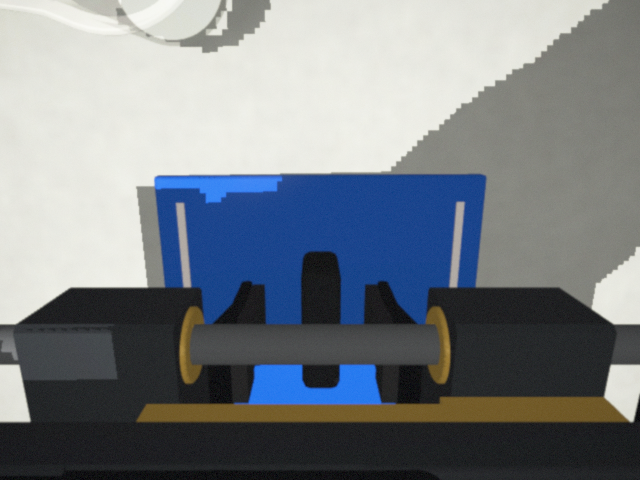

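Request:
{"op": "move_arm", "data": {"moves": [[0.5, 0, 1, 0, 0, 0], [0.5, 0, 1, 0, 0, 0], [0.5, 0, 1, 0, 0, 0], [0.5, 0, 1, 0, 0, 0], [0.5, 0, 1, 0, 0, 0], [0.5, 0, 1, 0, 0, 0], [0.5, 0, 1, 0, 0, 0], [0.5, 0, 1, 0, 0, 0], [0.5, 0, 1, 0, 0, 0]], "claw": 5}}

```text
time_s: 27.93
tool_pos: [0.4819, -0.3637, -0.0185]
tool_rot: [-90.0, -0.0, -0.2]
force: [-0.8, 1.2, 3.4]
grip_width: 0.0134
```

```bash
python3 - <<'E'
from h import *
obs(); ci=camera_info("wrist"); p,d=read_camera("wrist")
# near-edge corners of the plate in tool frame
hsv=cv2.cvtColor(p,cv2.COLOR_RGB2HSV); H,S,V=[hsv[...,i].astype(int) for i in range(3)]
m=((H>100)&(H<130)&(S>120)); m[282:]=0
o=env.get_obs(); R=Rt.from_euler('xyz',o['tool_rot'],degrees=True)
k=np.argwhere(m)[:,::-1]; W=ray_plane(k[:,0],k[:,1],.005,ci); T=R.inv().apply(W-o['tool_pos'])*1000
print('tool frame x min',np.percentile(T[:,0],[0.1,0.5,1]),'z',T[:,2].min(),T[:,2].max(),T[:,1].mean())
P=T[(T[:,0]<-30)]
# angle of near edge
for z0 in (-60,-30,0,30,60):
    s=T[abs(T[:,2]-z0)<3]; print(z0,s[:,0].min().round(1))
for x0 in (-50,-40,-30):
    s=T[abs(T[:,0]-x0)<2]; print(x0,s[:,2].min().round(1),s[:,2].max().round(1))
E
```

```text
t 27.93 pos [ 481.9 -363.7  -18.5] rot [-8.998e+01 -1.000e-02 -1.900e-01] F [-0.8  1.2  3.4] w 13.4 q [  9.  26.  31. 103. -16.  55. 137.]
tool frame x min [-51.74839616 -51.69861982 -51.6364129 ] z -65.03306098138752 63.178732489672655 -23.528339447846108
-60 -51.8
-30 -51.7
0 -51.7
30 -51.7
60 -52.0
-50 -64.8 63.1
-40 -65.0 63.1
-30 -65.0 63.1
```

```bash
cat >> h.py <<'E'
BAY=c2w(-0.5,-72.5)
U=np.array([0.8,-18.5,-0.5])  # cover underside middle in the tool frame (mm)
def cov(cx,cz,tilt,dyaw=0.0,dy=0.0):
    """lower near corner at bay x=cx, height cz above ledge, tilt deg (near edge down) -> TCP wp"""
    R=Rtool(CYAW+dyaw,-tilt); a=np.radians(CYAW+dyaw)
    ex=np.array([np.cos(a),np.sin(a),0]); ez=np.array([0,0,1.]); ey=np.cross(ez,ex); t=np.radians(tilt)
    X=ex*np.cos(t)+ez*np.sin(t)
    corner=np.r_[BAY,36]+ex*cx+ey*dy+ez*cz
    mid=corner+X*53
    p=mid-R.apply(U); return (round(p[0],1),round(p[1],1),round(p[2],1),CYAW+dyaw,-tilt)
E
python3 - <<'E'
from h import *
L=np.array([[509.6,-178.2],[480.8,-34.5],[527.,-175.6],[497.5,-30.9]]); print('lip in bay',(w2c(L)-w2c(BAY)).round(1))
obs(); plan((483,-364,95,0),cov(-30,45,15),cov(-36,2.5,15),cov(-52,2.5,15),cov(-52.5,1,0))
E
```

```text
lip in bay [[-60.  -73. ]
 [-59.8  73.5]
 [-42.4 -73.9]
 [-42.7  73.8]]
t 27.98 pos [ 481.9 -363.6  -18.5] rot [-8.998e+01 -1.000e-02 -1.900e-01] F [-0.3  1.1  2.9] w 13.8 q [  9.  26.  31. 103. -16.  55. 137.]
(483, -364, 95, 0) -> [1.1, -113.5, -0.3, -0.0, -0.2, 0.0] rows>=2.7
(np.float64(578.6), np.float64(-89.3), np.float64(76.6), 11.4, -15) -> [95.8, -95.0, 274.7, 1.5, -11.5, -14.9] rows>=7.0
(np.float64(572.7), np.float64(-90.5), np.float64(34.1), 11.4, -15) -> [89.9, -52.5, 273.5, 1.5, -11.5, -14.9] rows>=1.0
(np.float64(557.0), np.float64(-93.6), np.float64(34.1), 11.4, -15) -> [74.2, -52.5, 270.3, 1.5, -11.5, -14.9] rows>=0.4
(np.float64(553.5), np.float64(-94.3), np.float64(18.5), 11.4, 0) -> [70.7, -36.9, 269.6, -0.0, -11.6, 0.0] rows>=2.1
```

Request:
{"op": "move_arm", "data": {"moves": [[0, -15, 0, 0, 0, 0], [0, -40, 0, 0, 0, 0], [0, -75, 0, 0, 0, 0], [0, -105, 0, 0, 0, 0], [0, -115, 0, 0, 0, 0], [8, -115, 25, 0, -1, -1.5], [20, -115, 55, 0, -2.3, -3], [30, -115, 85, 0, -3.5, -5], [40, -115, 115, 0.5, -5, -7], [50, -115, 145, 0.7, -6.2, -9], [60, -115, 175, 0.9, -7.5, -11], [70, -115, 205, 1.1, -9, -13], [80, -115, 235, 1.3, -10, -14], [90, -112, 258, 1.4, -11, -14.9], [95, -105, 270, 1.5, -11.5, -14.9], [96, -95, 274.5, 1.5, -11.5, -14.9], [96, -95, 274.5, 1.5, -11.5, -14.9], [96, -95, 274.5, 1.5, -11.5, -14.9]]}}

```text
time_s: 29.48
tool_pos: [0.5773, -0.0913, 0.0745]
tool_rot: [-90.0, -14.7, 11.3]
force: [-0.0, -1.2, -1.2]
grip_width: 0.0135
```

```bash
python3 - <<'E'
from h import *
obs(); p,d=read_camera("wrist"); cv2.imwrite("pics/w19.png",p[:,:,::-1]); ci=camera_info("wrist")
W=toworld(*np.meshgrid(np.arange(640),np.arange(480)),d,ci)*1000
hsv=cv2.cvtColor(p,cv2.COLOR_RGB2HSV); H,S,V=[hsv[...,i].astype(int) for i in range(3)]
m=((H>100)&(H<130)&(S>120))&(d>0); m[282:]=0; m[:100]=0
X=W[m]; c=X.mean(0); u,s,vt=np.linalg.svd(X-c,full_matrices=False); n=vt[2]*np.sign(vt[2][2]); print('normal',n.round(3),'tilt',np.degrees(np.arccos(n[2])),m.sum())
B=np.c_[w2c(X[:,:2])-w2c(BAY),X[:,2]-36]; e=B[B[:,0]<np.percentile(B[:,0],3)]; print('near edge bay x,z',e.mean(0).round(1),'y range',np.percentile(B[:,1],[.2,99.8]).round(1))
obs(); plan(cov(-36,2.5,15))
E
```

```text
t 29.48 pos [577.3 -91.3  74.5] rot [-90.02 -14.74  11.27] F [-0.  -1.2 -1.2] w 13.5 q [-11.   5.  22. 115. -10.  47. 118.]
normal [-0.255 -0.039  0.966] tilt 14.924574946795168 31441
near edge bay x,z [-31.6  -6.5  48.3] y range [-66.6  62. ]
t 29.53 pos [577.9 -91.9  75.4] rot [-90.04 -14.83  11.22] F [-0.3 -0.4 -1.7] w 13.7 q [-11.   5.  22. 115. -10.  47. 118.]
(np.float64(572.7), np.float64(-90.5), np.float64(34.1), 11.4, -15) -> [-15.3, 38.7, 2.4, 0.1, -0.2, -0.2] rows>=1.0
```

View pics/w19.png

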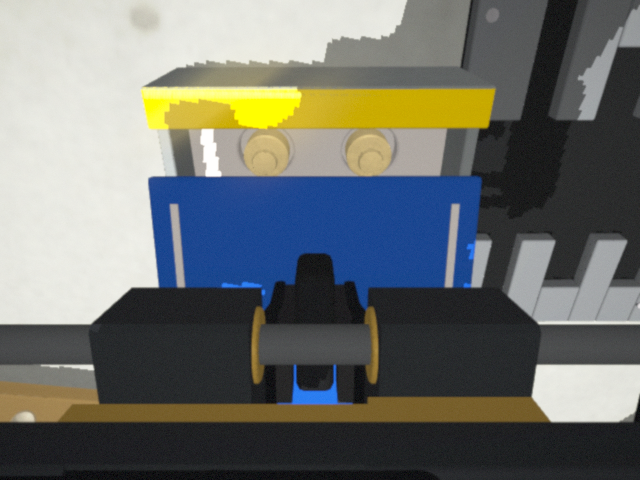

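Request:
{"op": "move_arm", "data": {"moves": [[-4, 10, 2.4, 0, 0, 0], [-8, 20, 2.4, 0, 0, 0], [-12, 30, 2.4, 0, 0, 0], [-14, 36, 2.4, 0, 0, 0], [-14, 36, 2.4, 0, 0, 0], [-14, 36, 2.4, 0, 0, 0]]}}

```text
time_s: 30.03
tool_pos: [0.5736, -0.0883, 0.0372]
tool_rot: [-90.0, -14.9, 11.3]
force: [-0.0, 0.5, -0.4]
grip_width: 0.0137
```

```bash
cat > cv_.py <<'E'
from h import *
def look(name):
    o=obs(); ci=camera_info("wrist"); p,d=read_camera("wrist"); cv2.imwrite(f"pics/{name}.png",p[:,:,::-1])
    W=toworld(*np.meshgrid(np.arange(640),np.arange(480)),d,ci)*1000
    hsv=cv2.cvtColor(p,cv2.COLOR_RGB2HSV); H,S,V=[hsv[...,i].astype(int) for i in range(3)]
    m=((H>100)&(H<130)&(S>120))&(d>0); m[282:]=0; m[:80]=0
    X=W[m]; c=X.mean(0); u,s,vt=np.linalg.svd(X-c,full_matrices=False); n=vt[2]*np.sign(vt[2][2]); print('normal',n.round(3),'tilt',np.degrees(np.arccos(n[2])).round(1),m.sum())
    B=np.c_[w2c(X[:,:2])-w2c(BAY),X[:,2]-36]; e=B[B[:,0]<np.percentile(B[:,0],3)]; print('near edge bay x,z',e.mean(0).round(1),'y range',np.percentile(B[:,1],[.2,99.8]).round(1))
E
python3 - <<'E'
from cv_ import *
look("w20"); plan(cov(-36,2.5,15),cov(-52,2.5,15))
E
```

```text
t 30.03 pos [573.6 -88.3  37.2] rot [-90.   -14.88  11.34] F [-0.   0.5 -0.4] w 13.7 q [-10.   8.  21. 118. -12.  42. 120.]
normal [-0.256 -0.05   0.965] tilt 15.1 31439
near edge bay x,z [-35.1  -0.1  10.1] y range [-62.7  65.8]
(np.float64(572.7), np.float64(-90.5), np.float64(34.1), 11.4, -15) -> [-2.9, 3.2, -1.8, 0.0, -0.0, -0.0] rows>=0.1
(np.float64(557.0), np.float64(-93.6), np.float64(34.1), 11.4, -15) -> [-18.4, -1.0, -1.7, 0.0, -0.0, -0.0] rows>=0.4
```

View pics/w20.png

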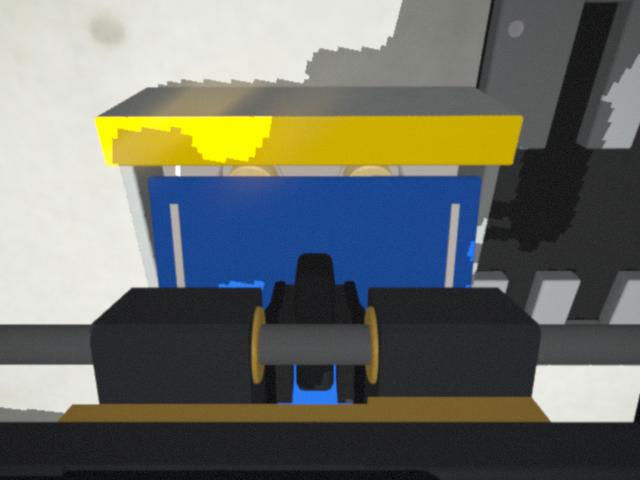

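Request:
{"op": "move_arm", "data": {"moves": [[-1.5, 1.5, -1.7, 0, 0, 0], [-2.5, 3.2, -1.7, 0, 0, 0], [-2.5, 3.2, -1.7, 0, 0, 0], [-2.5, 3.2, -1.7, 0, 0, 0]]}}

```text
time_s: 30.42
tool_pos: [0.573, -0.0902, 0.0344]
tool_rot: [-90.0, -15.0, 11.4]
force: [-0.1, 0.3, -2.0]
grip_width: 0.0134
```

```bash
python3 - <<'E'
from cv_ import *
look("w21"); plan(cov(-36,2.5,15),cov(-52,2.5,15))
E
```

```text
t 30.42 pos [573.  -90.2  34.4] rot [-90.01 -14.97  11.36] F [-0.1  0.3 -2. ] w 13.4 q [-10.   8.  22. 118. -13.  42. 121.]
normal [-0.258 -0.05   0.965] tilt 15.2 31458
near edge bay x,z [-36.1  -1.3   7.3] y range [-64.4  64.2]
(np.float64(572.7), np.float64(-90.5), np.float64(34.1), 11.4, -15) -> [-0.5, 0.2, -0.3, 0.0, -0.0, -0.0] rows>=0.0
(np.float64(557.0), np.float64(-93.6), np.float64(34.1), 11.4, -15) -> [-15.9, -4.0, -0.2, 0.0, -0.0, -0.0] rows>=0.4
```

Centred to 0.1 mm in y, with the near edge just below the lip opening. Sliding it under the lip now.

Request:
{"op": "move_arm", "data": {"moves": [[-4, -1, 0, 0, 0, 0], [-8, -2, 0, 0, 0, 0], [-12, -3, 0, 0, 0, 0], [-15.5, -4, 0, 0, 0, 0], [-15.5, -4, 0, 0, 0, 0], [-15.5, -4, 0, 0, 0, 0]]}}

```text
time_s: 30.97
tool_pos: [0.5571, -0.0934, 0.0342]
tool_rot: [-90.0, -15.0, 11.4]
force: [0.3, 0.1, -1.2]
grip_width: 0.0135
```

```bash
python3 - <<'E'
from cv_ import *
look("w22"); plan(cov(-52,2.5,15),cov(-52.5,1.5,10),cov(-52.5,1,5),cov(-52.5,0.5,0))
E
```

```text
t 30.97 pos [557.1 -93.4  34.2] rot [-90.   -14.97  11.35] F [ 0.3  0.1 -1.2] w 13.5 q [-10.   6.  22. 120. -12.  41. 121.]
normal [-0.256 -0.05   0.965] tilt 15.1 19915
near edge bay x,z [-39.2   3.   11.2] y range [-64.4  64.1]
(np.float64(557.0), np.float64(-93.6), np.float64(34.1), 11.4, -15) -> [-0.5, 0.1, -0.2, 0.0, -0.0, -0.0] rows>=0.0
(np.float64(555.9), np.float64(-93.9), np.float64(28.3), 11.4, -10) -> [-3.1, 5.4, -0.3, 0.0, -0.0, 5.0] rows>=0.7
(np.float64(554.9), np.float64(-94.1), np.float64(23.1), 11.4, -5) -> [-5.4, 10.2, -0.3, 0.0, -0.0, 10.0] rows>=0.7
(np.float64(553.5), np.float64(-94.3), np.float64(18.0), 11.4, 0) -> [-8.1, 14.7, -0.2, 0.0, -0.0, 15.0] rows>=0.7
```

View pics/w22.png

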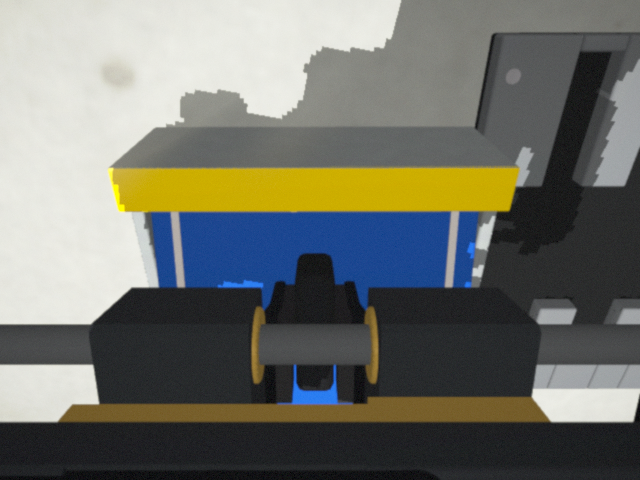

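Under the lip with no contact force. Swinging it down.

Request:
{"op": "move_arm", "data": {"moves": [[-1.5, 2.5, -0.2, 0, 0, 2.5], [-3, 5, -0.2, 0, 0, 5], [-4.3, 7.5, -0.2, 0, 0, 7.5], [-5.4, 10, -0.2, 0, 0, 10], [-6.8, 12, -0.2, 0, 0, 12.5], [-8, 14, -0.2, 0, 0, 15], [-8, 14, -0.2, 0, 0, 15], [-8, 14, -0.2, 0, 0, 15]]}}

```text
time_s: 31.68
tool_pos: [0.5538, -0.0941, 0.0181]
tool_rot: [-90.0, 0.0, 11.4]
force: [-0.4, -0.1, -2.0]
grip_width: 0.014
```

```bash
python3 - <<'E'
from cv_ import *
look("w23"); plan(cov(-52.5,0,0))
E
```

```text
t 31.68 pos [553.8 -94.1  18.1] rot [-9.002e+01  2.000e-02  1.141e+01] F [-0.4 -0.1 -2. ] w 14.0 q [-12.  17.  22. 108.  -8.  57. 114.]
normal [-0.01   0.003  1.   ] tilt 0.6 21653
near edge bay x,z [-40.3   3.9   4.7] y range [-64.6  64.5]
(np.float64(553.5), np.float64(-94.3), np.float64(17.5), 11.4, 0) -> [0.2, 0.7, 0.0, 0.0, -0.0, -0.0] rows>=0.0
```

View pics/w23.png

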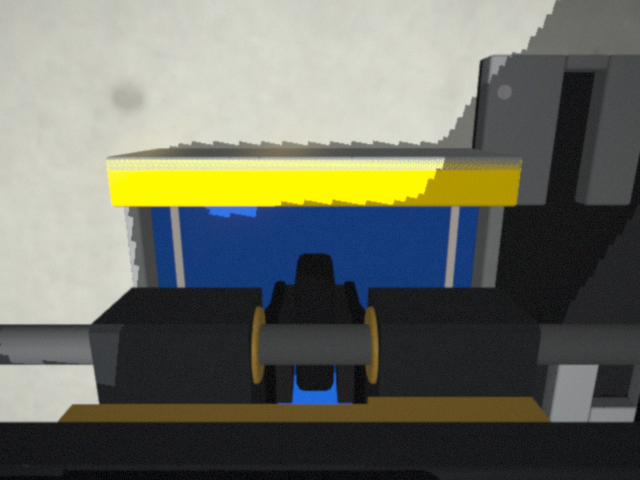

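Request:
{"op": "move_arm", "data": {"moves": [[0, 1, 0, 0, 0, 0], [0, 2, 0, 0, 0, 0], [0, 2, 0, 0, 0, 0]]}}

```text
time_s: 31.98
tool_pos: [0.5531, -0.0945, 0.0175]
tool_rot: [-90.0, -0.0, 11.3]
force: [-1.3, -0.1, 3.7]
grip_width: 0.014
```

Request:
{"op": "move_arm", "data": {"moves": [[0, 0, 0, 0, 0, 0], [0, 0, 0, 0, 0, 0], [0, 0, 0, 0, 0, 0], [0, 0, 0, 0, 0, 0], [0, 0, 0, 0, 0, 0], [0, -10, 0, 0, 0, 0], [0, -45, 0, 0, 0, 0], [0, -85, 0, 0, 0, 0], [0, -125, 0, 0, 0, 0], [0, -125, 0, 0, 0, 0]], "claw": 40}}

```text
time_s: 32.82
tool_pos: [0.5589, -0.0954, 0.1509]
tool_rot: [-90.2, -0.8, 11.3]
force: [1.3, -1.3, 1.0]
grip_width: 0.04
```

```bash
python3 - <<'E'
from cv_ import *
look("w24"); plan((560,250,200,0))
E
```

```text
t 32.82 pos [558.9 -95.4 150.9] rot [-90.21  -0.78  11.34] F [ 1.3 -1.3  1. ] w 40.0 q [-14.   9.  23. 100.  -4.  71. 112.]
normal [ 0.002 -0.     1.   ] tilt 0.1 18808
near edge bay x,z [-39.4   8.8   4.5] y range [-68.4  64. ]
(560, 250, 200, 0) -> [71.2, -52.8, 337.5, 0.1, 11.4, 0.6] rows>=8.4
```

View pics/w24.png

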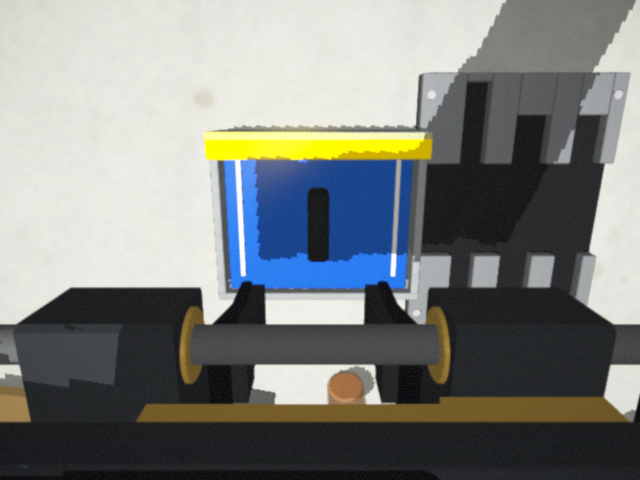

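Cover lies flat (tilt 0.1°, top 4.5–5 mm above the ledges). Now the tools, starting with a fresh look.

Request:
{"op": "move_arm", "data": {"moves": [[71, -60, 337, 0, 11.4, 0], [71, -60, 337, 0, 11.4, 0], [71, -60, 337, 0, 11.4, 0], [71, -60, 337, 0, 11.4, 0], [71, -60, 337, 0, 11.4, 0], [71, -60, 337, 0, 11.4, 0], [71, -60, 337, 0, 11.4, 0], [71, -60, 337, 0, 11.4, 0], [71, -60, 337, 0, 11.4, 0], [71, -60, 337, 0, 11.4, 0], [71, -60, 337, 0, 11.4, 0], [71, -60, 337, 0, 11.4, 0]]}}

```text
time_s: 33.87
tool_pos: [0.5565, 0.2485, 0.2006]
tool_rot: [-90.1, 0.1, -0.1]
force: [-0.4, -0.7, 0.6]
grip_width: 0.04
```

```bash
cat > tl.py <<'E'
from h import *
def tools(name,which=("spatula_center","tweezers_center","marker_center")):
    o=obs(); ci=camera_info("wrist"); p,d=read_camera("wrist"); cv2.imwrite(f"pics/{name}.png",p[:,:,::-1]); np.savez(f"{name}.npz",p=p,d=d,**ci)
    for t in which:
        for x in models.cut_out(t,"wrist")[:2]:
            m=x['mask']; uv=np.argwhere(m)[:,::-1]; h=dict(spat=.006,twee=.008,mark=.010)[t[:4]]
            W=ray_plane(uv[:,0],uv[:,1],h,ci)[:,:2]*1000; rr=cv2.minAreaRect(W.astype(np.float32)); b=cv2.boxPoints(rr)
            e=sorted([(np.linalg.norm(b[i]-b[(i+1)%4]),i) for i in range(4)])
            i=e[-1][1]; dv=b[(i+1)%4]-b[i]; a=np.degrees(np.arctan2(dv[1],dv[0]))%180
            print(t,round(x['score'],2),m.sum(),'mean',W.mean(0).round(1),'ctr',np.round(rr[0],1),'size',np.round(rr[1],1),'angle',round(a,1), 'px',uv.min(0),uv.max(0))
E
python3 - <<'E'
from tl import *
tools("w25")
E
```

```text
t 33.87 pos [556.5 248.5 200.6] rot [-90.12   0.1   -0.11] F [-0.4 -0.7  0.6] w 40.0 q [-36.  13.  11.  89.  -2.  78.  65.]
spatula_center 0.66 40246 mean [523.5  48.1] ctr [528.5  31.4] size [205.1 189. ] angle 11.3 px [ 0 31] [202 291]
spatula_center 0.59 2178 mean [402.1 342.8] ctr [399.9 333.4] size [170.3  11.1] angle 79.8 px [316   0] [523  39]
tweezers_center 0.86 790 mean [571.2 299.1] ctr [571.2 298.9] size [129.1  18.2] angle 78.3 px [301 204] [441 234]
marker_center 0.74 2332 mean [470.2 286.8] ctr [469.8 287.9] size [ 14.  131.1] angle 95.3 px [285  91] [441 119]
```

View pics/w25.png

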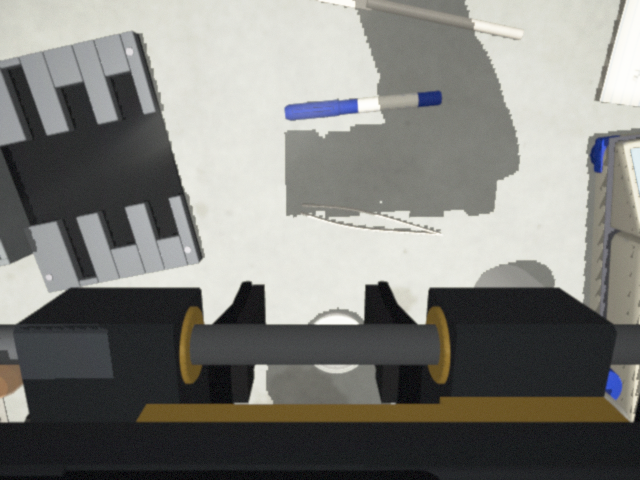

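The tweezers were knocked: they're now at about (571,299), px (301–441, 204–234). The marker and spatula haven't moved. Picking the tweezers first.

```bash
python3 - <<'E'
from h import *
obs(); plan((571,299,60,-101.7),(571,299,-26,-101.7))
E
```

```text
t 34.07 pos [556.9 248.3 201.3] rot [-9.005e+01  6.000e-02 -1.900e-01] F [-0.1 -0.5  0.5] w 39.7 q [-36.  13.  11.  89.  -2.  78.  65.]
(571, 299, 60, -101.7) -> [14.1, 141.2, 50.9, 0.1, 101.5, -0.0] rows>=14.2
(571, 299, -26, -101.7) -> [14.1, 227.2, 51.0, 0.1, 101.5, -0.0] rows>=2.1
```

Request:
{"op": "move_arm", "data": {"moves": [[14, 0, 51, 0, 101.5, 0], [14, 0, 51, 0, 101.5, 0], [14, 0, 51, 0, 101.5, 0], [14, 0, 51, 0, 101.5, 0], [14, 0, 51, 0, 101.5, 0], [14, 0, 51, 0, 101.5, 0], [14, 0, 51, 0, 101.5, 0], [14, 0, 51, 0, 101.5, 0], [14, 0, 51, 0, 101.5, 0], [14, 0, 51, 0, 101.5, 0], [14, 0, 51, 0, 101.5, 0], [14, 0, 51, 0, 101.5, 0], [14, 30, 51, 0, 101.5, 0], [14, 70, 51, 0, 101.5, 0], [14, 110, 51, 0, 101.5, 0], [14, 110, 51, 0, 101.5, 0], [14, 110, 51, 0, 101.5, 0]]}}

```text
time_s: 35.48
tool_pos: [0.5691, 0.2995, 0.0897]
tool_rot: [-90.2, -0.2, -101.5]
force: [0.2, 0.1, 1.4]
grip_width: 0.0399
```

```bash
python3 - <<'E'
from tl import *
tools("w26",("tweezers_center",)); obs(); plan((571,299,-26,-101.7))
E
```

```text
t 35.48 pos [569.1 299.5  89.7] rot [ -90.24   -0.23 -101.53] F [0.2 0.1 1.4] w 39.9 q [-47.  22.  22.  92.  -9.  68. -35.]
tweezers_center 0.79 53 mean [574.5 327.1] ctr [570.1 311.9] size [100.   15.5] angle 83.5 px [307 136] [330 290]
tweezers_center 0.19 3119 mean [406.7 358.9] ctr [406.  354.2] size [126.9  11.7] angle 78.6 px [21 99] [ 68 296]
t 35.58 pos [572.3 301.3  94.1] rot [ -89.88    0.11 -101.53] F [ 0.4 -0.3  1. ] w 39.9 q [-47.  22.  22.  92.  -9.  68. -35.]
(571, 299, -26, -101.7) -> [2.8, 120.1, -1.1, -0.1, 0.2, -0.1] rows>=2.9
```

View pics/w26.png

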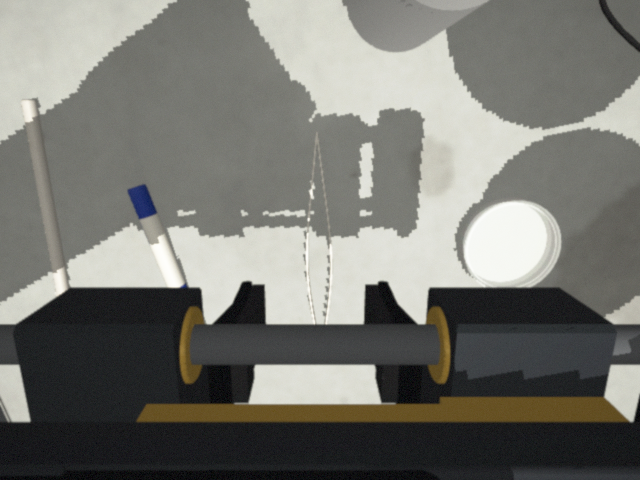

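Request:
{"op": "move_arm", "data": {"moves": [[1.5, 30, 0, 0, 0, 0], [1.5, 65, 0, 0, 0, 0], [1.5, 95, 0, 0, 0, 0], [1.5, 112, 0, 0, 0, 0], [1.5, 117, 0, 0, 0, 0], [1.5, 117, 0, 0, 0, 0], [1.5, 117, 0, 0, 0, 0]], "newtons": 10}}

```text
time_s: 36.17
tool_pos: [0.5724, 0.3006, -0.0227]
tool_rot: [-89.9, 0.2, -101.5]
force: [-0.5, -0.6, 1.0]
grip_width: 0.0397
```

```bash
python3 - <<'E'
from h import *
obs(); plan((571,299,-26,-101.7)); p,d=read_camera("wrist"); cv2.imwrite("pics/w27.png",p[:,:,::-1])
E
```

```text
t 36.17 pos [572.4 300.6 -22.7] rot [ -89.86    0.15 -101.53] F [-0.5 -0.6  1. ] w 39.7 q [-46.  29.  20.  97. -12.  56. -33.]
(571, 299, -26, -101.7) -> [1.9, 3.2, -1.1, -0.1, 0.2, -0.2] rows>=0.1
```

View pics/w27.png

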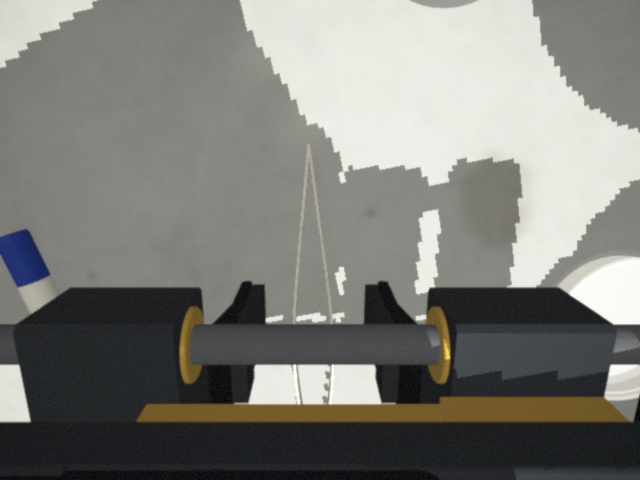

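Request:
{"op": "move_arm", "data": {"moves": [[1.5, 3, -0.5, 0, 0, 0], [1.5, 3, -0.5, 0, 0, 0], [1.5, 3, -0.5, 0, 0, 0], [1.5, 3, -0.5, 0, 0, 0], [1.5, 3, -0.5, 0, 0, 0], [1.5, 3, -0.5, 0, 0, 0], [1.5, 3, -0.5, 0, 0, 0], [1.5, 3, -0.5, 0, 0, 0], [1.5, 3, -0.5, 0, 0, 0]], "claw": 5}}

```text
time_s: 36.97
tool_pos: [0.5697, 0.2984, -0.0282]
tool_rot: [-90.0, 0.0, -101.5]
force: [-1.2, -0.2, 4.3]
grip_width: 0.0163
```

```bash
python3 - <<'E'
from h import *
obs(); ci=camera_info("wrist"); p,d=read_camera("wrist"); cv2.imwrite("pics/w28.png",p[:,:,::-1])
E
```

```text
t 36.97 pos [569.7 298.4 -28.2] rot [ -90.01    0.   -101.53] F [-1.2 -0.2  4.3] w 16.3 q [-46.  29.  20.  97. -12.  56. -33.]
```

View pics/w28.png

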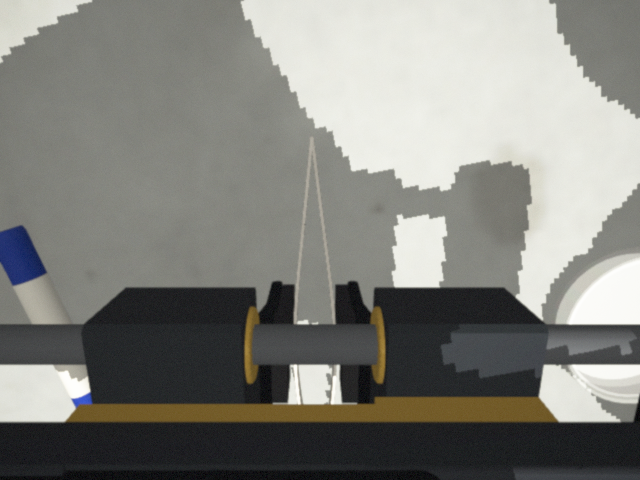

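```bash
python3 - <<'E'
from h import *
o=obs(); ci=camera_info("wrist"); R=Rt.from_euler('xyz',o['tool_rot'],degrees=True)
for h in (.006,.009):
    print(R.inv().apply(ray_plane(np.array([312.]),np.array([137.5]),h,ci)-o['tool_pos'])*1000)
plan((*SLOT['t'],70,-168.6),(569.7,298.4,72,-101.5))
E
```

```text
t 37.02 pos [569.7 298.4 -28.2] rot [ -90.01   -0.   -101.54] F [-0.1  0.3  4.1] w 16.2 q [-46.  29.  20.  97. -12.  56. -33.]
[[-66.03522595 -34.19492086  -0.71138466]]
[[-66.13466728 -37.19492659  -0.69678797]]
(np.float64(523.595612078343), np.float64(58.25264308091378), 70, -168.6) -> [244.5, -98.2, 2.8, 0.0, 67.1, 0.0] rows>=9.4
(569.7, 298.4, 72, -101.5) -> [-0.0, -100.2, -0.0, 0.0, -0.0, 0.0] rows>=9.4
```

Request:
{"op": "move_arm", "data": {"moves": [[0, -15, 0, 0, 0, 0], [0, -50, 0, 0, 0, 0], [0, -90, 0, 0, 0, 0], [30, -98, 0, 0, 7, 0], [60, -98, 1, 0, 14, 0], [90, -98, 1, 0, 21, 0], [120, -98, 1, 0, 28, 0], [150, -98, 2, 0, 35, 0], [180, -98, 2, 0, 42, 0], [210, -98, 2, 0, 49, 0], [235, -98, 3, 0, 56, 0], [244.5, -98, 3, 0, 63, 0], [244.5, -98, 3, 0, 67.1, 0], [244.5, -98, 3, 0, 67.1, 0], [244.5, -98, 3, 0, 67.1, 0], [244.5, -98, 3, 0, 67.1, 0]]}}

```text
time_s: 38.35
tool_pos: [0.5234, 0.0588, 0.0693]
tool_rot: [-90.0, -0.1, -168.5]
force: [-0.3, -0.1, -0.3]
grip_width: 0.0164
```

```bash
python3 - <<'E'
from h import *
o=obs(); ci=camera_info("wrist"); p,d=read_camera("wrist"); cv2.imwrite("pics/w29.png",p[:,:,::-1]); plan((*SLOT['t'],0,-168.6),(*SLOT['t'],-22,-168.6))
E
```

```text
t 38.35 pos [523.4  58.8  69.3] rot [-8.9990e+01 -6.0000e-02 -1.6845e+02] F [-0.3 -0.1 -0.3] w 16.4 q [-44.  10.  38. 110.  -7.  62. -81.]
(np.float64(523.595612078343), np.float64(58.25264308091378), 0, -168.6) -> [-0.2, 69.3, 0.6, -0.0, 0.1, 0.1] rows>=1.7
(np.float64(523.595612078343), np.float64(58.25264308091378), -22, -168.6) -> [-0.2, 91.3, 0.6, -0.0, 0.1, 0.1] rows>=0.5
```

View pics/w29.png

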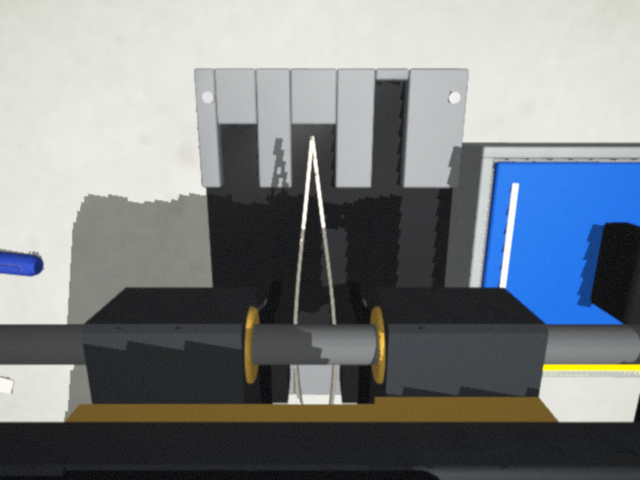

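Request:
{"op": "move_arm", "data": {"moves": [[0, 25, 0.5, 0, 0, 0], [0, 55, 0.5, 0, 0, 0], [0, 68, 0.5, 0, 0, 0], [0, 75, 0.5, 0, 0, 0], [0, 82, 0.5, 0, 0, 0], [0, 88, 0.5, 0, 0, 0], [0, 91.5, 0.5, 0, 0, 0], [0, 92, 0.5, 0, 0, 0], [0, 92, 0.5, 0, 0, 0]]}}

```text
time_s: 39.15
tool_pos: [0.524, 0.0577, -0.0221]
tool_rot: [-90.0, 0.0, -168.6]
force: [-0.0, 0.0, 0.3]
grip_width: 0.0161
```

```bash
python3 - <<'E'
from h import *
o=obs(); ci=camera_info("wrist"); p,d=read_camera("wrist"); cv2.imwrite("pics/w30.png",p[:,:,::-1]); plan((*SLOT['t'],-23.5,-168.6))
E
```

```text
t 39.15 pos [524.   57.7 -22.1] rot [ -90.      0.   -168.62] F [-0.   0.   0.3] w 16.1 q [-41.  19.  36. 114. -14.  51. -76.]
(np.float64(523.595612078343), np.float64(58.25264308091378), -23.5, -168.6) -> [0.4, 1.6, -0.6, 0.0, -0.0, -0.0] rows>=0.0
```

View pics/w30.png

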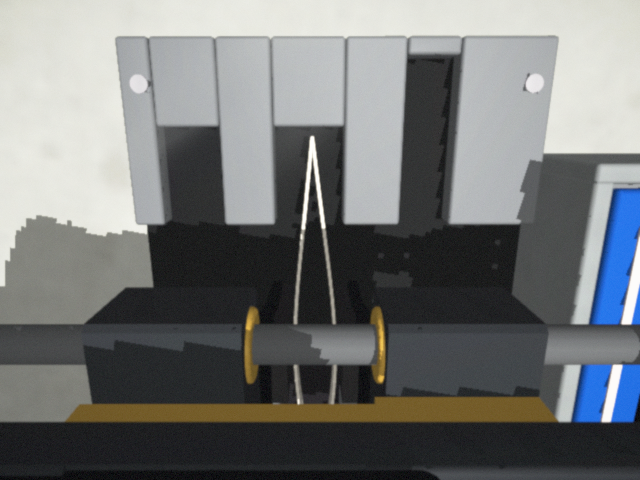

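Request:
{"op": "move_arm", "data": {"moves": [[0, 1, 0, 0, 0, 0], [0, 1, 0, 0, 0, 0], [0, 1, 0, 0, 0, 0], [0, 1, 0, 0, 0, 0], [0, -15, 0, 0, 0, 0], [0, -45, 0, 0, 0, 0], [0, -85, 0, 0, 0, 0], [0, -120, 0, 0, 0, 0], [0, -120, 0, 0, 0, 0]], "claw": 26}}

```text
time_s: 39.95
tool_pos: [0.5288, 0.0582, 0.1046]
tool_rot: [-90.1, 0.7, -168.7]
force: [1.4, -0.5, 0.4]
grip_width: 0.0258
```

```bash
python3 - <<'E'
from h import *
o=obs(); ci=camera_info("wrist"); p,d=read_camera("wrist"); cv2.imwrite("pics/w31.png",p[:,:,::-1])
a=np.radians(95.3); plan((469.9,287.6,40,-84.7),(469.9,287.6,100,-84.7))
E
```

```text
t 39.95 pos [528.8  58.2 104.6] rot [ -90.1     0.66 -168.66] F [ 1.4 -0.5  0.4] w 25.8 q [-45.   8.  39. 108.  -6.  65. -83.]
(469.9, 287.6, 40, -84.7) -> [11.2, 61.8, -236.0, -0.2, -83.9, -0.4] rows>=11.7
(469.9, 287.6, 100, -84.7) -> [10.7, 1.8, -236.1, -0.2, -83.9, -0.4] rows>=1.4
```

View pics/w31.png

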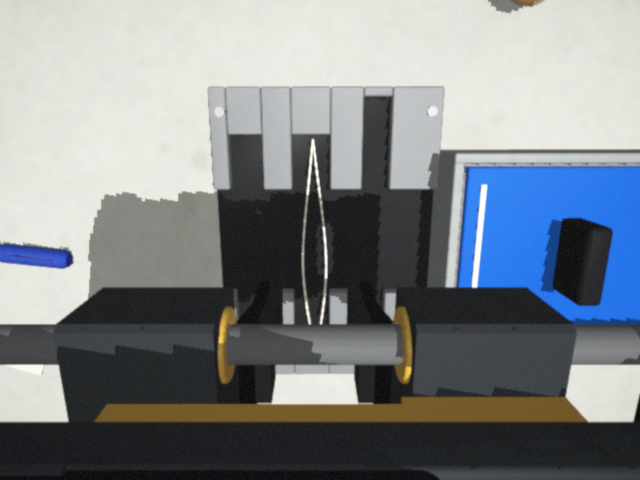

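Request:
{"op": "move_arm", "data": {"moves": [[11, 0, -236, 0, -83.9, 0], [11, 0, -236, 0, -83.9, 0], [11, 0, -236, 0, -83.9, 0], [11, 0, -236, 0, -83.9, 0], [11, 0, -236, 0, -83.9, 0], [11, 0, -236, 0, -83.9, 0], [11, 0, -236, 0, -83.9, 0], [11, 0, -236, 0, -83.9, 0], [11, 0, -236, 0, -83.9, 0], [11, 30, -236, 0, -83.9, 0], [11, 30, -236, 0, -83.9, 0], [11, 30, -236, 0, -83.9, 0], [11, 30, -236, 0, -83.9, 0], [11, 30, -236, 0, -83.9, 0]], "claw": 40}}

```text
time_s: 41.17
tool_pos: [0.4658, 0.2864, 0.0665]
tool_rot: [-90.1, -0.1, -84.9]
force: [0.0, -0.3, -0.1]
grip_width: 0.0402
```

```bash
python3 - <<'E'
from tl import *
tools("w32",("marker_center","spatula_center")); obs(); plan((469.9,287.6,-25,-84.7))
E
```

```text
t 41.17 pos [465.8 286.4  66.5] rot [-9.012e+01 -6.000e-02 -8.490e+01] F [ 0.  -0.3 -0.1] w 40.2 q [-53.  12.  21. 107.  -5.  62. -25.]
marker_center 0.57 3966 mean [469. 298.] ctr [469.7 295.6] size [ 12.8 117.3] angle 95.0 px [312 129] [333 323]
spatula_center 0.62 4634 mean [400.3 337.1] ctr [399.2 334. ] size [167.   11.1] angle 79.7 px [172   0] [247 286]
t 41.32 pos [466.3 286.8  67.4] rot [-9.005e+01 -1.000e-02 -8.484e+01] F [-0.4 -0.9 -0.6] w 40.2 q [-53.  12.  21. 107.  -5.  62. -25.]
(469.9, 287.6, -25, -84.7) -> [-0.5, 92.4, 3.7, 0.0, -0.1, 0.0] rows>=2.2
```

View pics/w32.png

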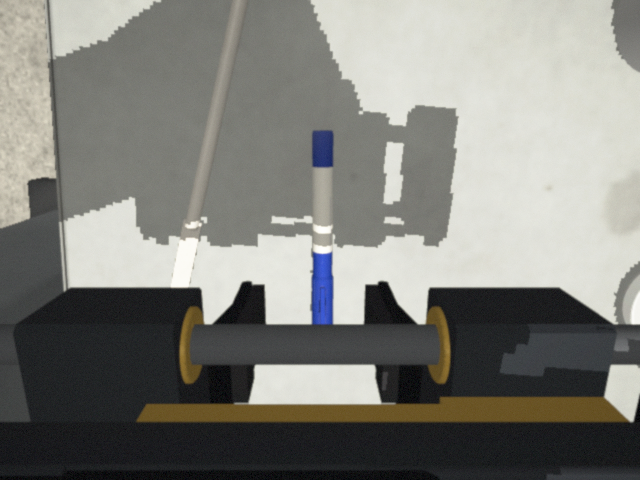

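Request:
{"op": "move_arm", "data": {"moves": [[-0.5, 30, 3.5, 0, 0, 0], [-0.5, 60, 3.5, 0, 0, 0], [-0.5, 80, 3.5, 0, 0, 0], [-0.5, 89, 3.5, 0, 0, 0], [-0.5, 92, 3.5, 0, 0, 0], [-0.5, 92, 3.5, 0, 0, 0], [-0.5, 92, 3.5, 0, 0, 0]], "newtons": 12}}

```text
time_s: 41.9
tool_pos: [0.4707, 0.2883, -0.0233]
tool_rot: [-89.9, 0.1, -84.8]
force: [0.5, -0.2, 0.2]
grip_width: 0.0401
```

Request:
{"op": "move_arm", "data": {"moves": [[0, 0, 0, 0, 0, 0], [0, 0, 0, 0, 0, 0], [0, 0, 0, 0, 0, 0], [0, 0, 0, 0, 0, 0], [0, 0, 0, 0, 0, 0], [0, 0, 0, 0, 0, 0], [0, 0, 0, 0, 0, 0], [0, 0, 0, 0, 0, 0]], "claw": 5}}

```text
time_s: 42.57
tool_pos: [0.4698, 0.2878, -0.0242]
tool_rot: [-90.0, 0.0, -84.7]
force: [-1.1, -0.2, 3.3]
grip_width: 0.0137
```

```bash
python3 - <<'E'
from h import *
o=obs(); ci=camera_info("wrist"); p,d=read_camera("wrist"); cv2.imwrite("pics/w33.png",p[:,:,::-1])
R=Rt.from_euler('xyz',o['tool_rot'],degrees=True)
hsv=cv2.cvtColor(p,cv2.COLOR_RGB2HSV); H,S,V=[hsv[...,i].astype(int) for i in range(3)]
m=((H>100)&(H<130)&(S>120)); m[280:]=0; m[:, :250]=0; m[:,400:]=0
k=np.argwhere(m); print(k.min(0),k.max(0)); v=k[:,0].min(); u=k[k[:,0]<v+6][:,1].mean()
for h in (.007,.014): print(R.inv().apply(ray_plane(np.array([u]),np.array([float(v)]),h,ci)-o['tool_pos'])*1000)
plan((*SLOT['m'],70,-168.6))
E
```

```text
t 42.57 pos [469.8 287.8 -24.2] rot [-9.003e+01  1.000e-02 -8.474e+01] F [-1.1 -0.2  3.3] w 13.7 q [-52.  19.  20. 111.  -8.  52. -22.]
[139 299] [194 329]
[[-65.38618699 -31.20491474  -0.08035003]]
[[-65.64262113 -38.20489121  -0.08299131]]
(np.float64(515.2940037824197), np.float64(99.42403241502609), 70, -168.6) -> [191.7, -94.2, 28.0, 0.0, 83.9, 0.0] rows>=11.7
```

View pics/w33.png

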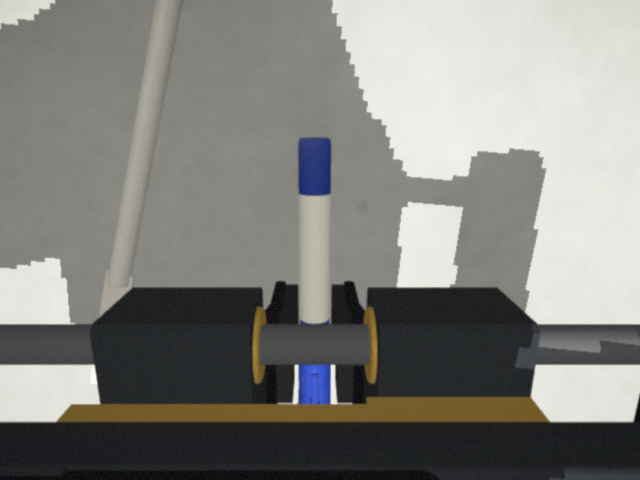

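Request:
{"op": "move_arm", "data": {"moves": [[0, -15, 0, 0, 0, 0], [0, -50, 0, 0, 0, 0], [0, -90, 0, 0, 6, 0], [15, -94, 2, 0, 13, 0], [32, -94, 5, 0, 20, 0], [50, -94, 8, 0, 27, 0], [70, -94, 11, 0, 34, 0], [90, -94, 14, 0, 41, 0], [110, -94, 17, 0, 48, 0], [130, -94, 20, 0, 55, 0], [150, -94, 23, 0, 62, 0], [170, -94, 26, 0, 69, 0], [185, -94, 28, 0, 76, 0], [191.5, -94, 28, 0, 83, 0], [191.5, -94, 28, 0, 83.9, 0], [191.5, -94, 28, 0, 83.9, 0], [191.5, -94, 28, 0, 83.9, 0], [191.5, -94, 28, 0, 83.9, 0]]}}

```text
time_s: 44.12
tool_pos: [0.5149, 0.1007, 0.0693]
tool_rot: [-90.0, -0.1, -168.4]
force: [-0.2, 0.8, -0.0]
grip_width: 0.0131
```

```bash
python3 - <<'E'
from h import *
o=obs(); ci=camera_info("wrist"); p,d=read_camera("wrist"); cv2.imwrite("pics/w34.png",p[:,:,::-1]); plan((*SLOT['m'],-20,-168.6))
E
```

```text
t 44.12 pos [514.9 100.7  69.3] rot [-9.0010e+01 -5.0000e-02 -1.6842e+02] F [-0.2  0.8 -0. ] w 13.1 q [-49.  10.  38. 111.  -7.  62. -86.]
(np.float64(515.2940037824197), np.float64(99.42403241502609), -20, -168.6) -> [-0.1, 89.4, 1.2, 0.0, 0.2, 0.1] rows>=2.1
```

View pics/w34.png

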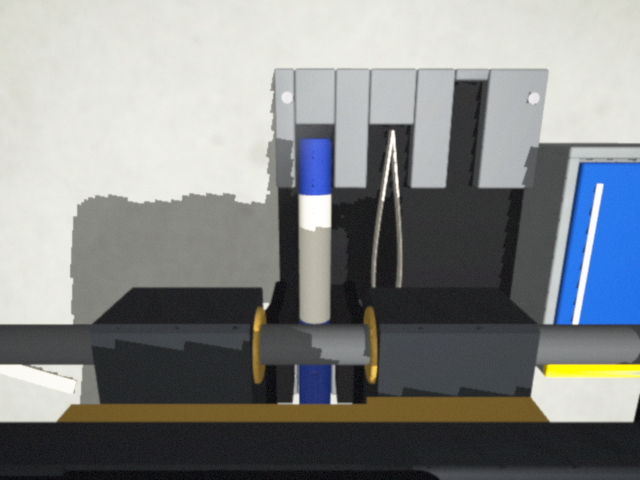

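Request:
{"op": "move_arm", "data": {"moves": [[0, 25, 1, 0, 0, 0], [0, 55, 1, 0, 0, 0], [0, 68, 1, 0, 0, 0], [0, 76, 1, 0, 0, 0], [0, 83, 1, 0, 0, 0], [0, 88, 1, 0, 0, 0], [0, 90, 1, 0, 0, 0], [0, 90, 1, 0, 0, 0]]}}

```text
time_s: 44.83
tool_pos: [0.516, 0.0988, -0.0199]
tool_rot: [-90.0, 0.0, -168.6]
force: [-0.0, 0.6, 0.1]
grip_width: 0.0132
```

```bash
python3 - <<'E'
from h import *
o=obs(); ci=camera_info("wrist"); p,d=read_camera("wrist"); cv2.imwrite("pics/w35.png",p[:,:,::-1]); plan((*SLOT['m'],-20,-168.6))
E
```

```text
t 44.83 pos [516.   98.8 -19.9] rot [-9.0010e+01  1.0000e-02 -1.6861e+02] F [-0.   0.6  0.1] w 13.2 q [-46.  18.  36. 114. -14.  52. -81.]
(np.float64(515.2940037824197), np.float64(99.42403241502609), -20, -168.6) -> [0.8, 0.3, -0.8, 0.0, -0.0, -0.0] rows>=0.0
```

View pics/w35.png

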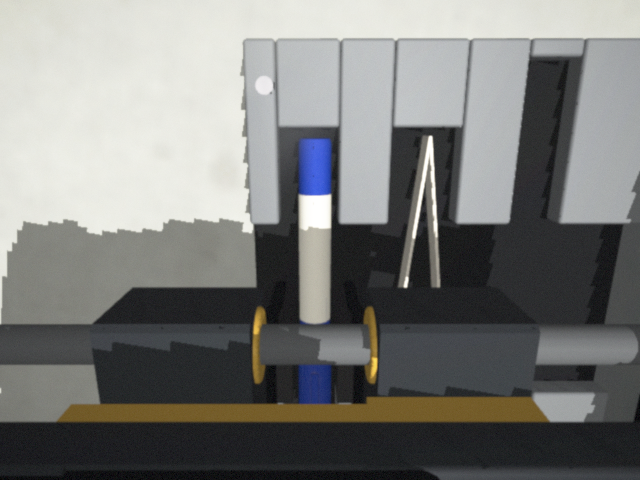

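Request:
{"op": "move_arm", "data": {"moves": [[0.5, 1, -0.5, 0, 0, 0], [0.5, 1, -0.5, 0, 0, 0], [0.5, 1, -0.5, 0, 0, 0], [0.5, 1, -0.5, 0, 0, 0], [0, -15, 0, 0, 0, 0], [0, -45, 0, 0, 0, 0], [0, -85, 0, 0, 0, 0], [0, -120, 0, 0, 0, 0], [0, -120, 0, 0, 0, 0]], "claw": 23}}

```text
time_s: 45.63
tool_pos: [0.5206, 0.0995, 0.1065]
tool_rot: [-90.1, 0.6, -168.7]
force: [1.3, 0.2, -0.2]
grip_width: 0.0227
```

```bash
python3 - <<'E'
from h import *
o=obs(); ci=camera_info("wrist"); p,d=read_camera("wrist"); cv2.imwrite("pics/w36.png",p[:,:,::-1])
C=np.array([398.7,329.]); a=np.radians(79.7); g=C+10*np.array([np.cos(a),np.sin(a)]); print(g); plan((*g,70,-100.3))
E
```

```text
t 45.63 pos [520.6  99.5 106.5] rot [ -90.15    0.65 -168.66] F [ 1.3  0.2 -0.2] w 22.7 q [-50.   8.  39. 108.  -5.  65. -87.]
[400.48802215 338.83885038]
(np.float64(400.4880221511635), np.float64(338.83885037933544), 70, -100.3) -> [69.0, 33.6, -258.0, -0.1, -68.3, -0.5] rows>=9.5
```

View pics/w36.png

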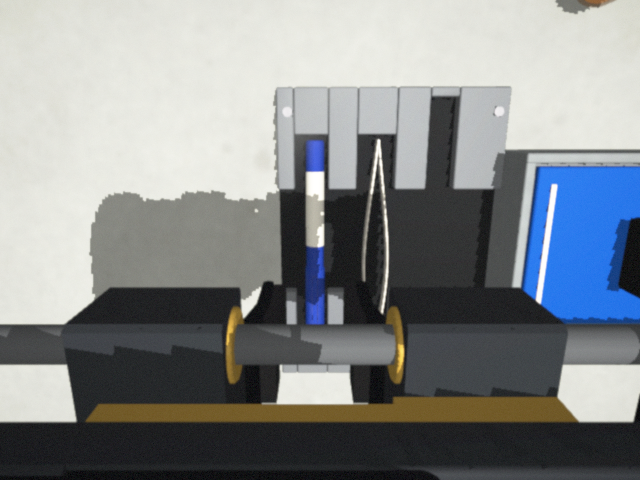

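Request:
{"op": "move_arm", "data": {"moves": [[69, 0, -258, 0, -68.3, 0], [69, 0, -258, 0, -68.3, 0], [69, 0, -258, 0, -68.3, 0], [69, 0, -258, 0, -68.3, 0], [69, 0, -258, 0, -68.3, 0], [69, 0, -258, 0, -68.3, 0], [69, 0, -258, 0, -68.3, 0], [69, 0, -258, 0, -68.3, 0], [69, 34, -258, 0, -68.3, 0], [69, 34, -258, 0, -68.3, 0], [69, 34, -258, 0, -68.3, 0], [69, 34, -258, 0, -68.3, 0]], "claw": 40, "newtons": 25}}

```text
time_s: 46.68
tool_pos: [0.3966, 0.3373, 0.0646]
tool_rot: [-90.1, -0.1, -100.5]
force: [0.2, 0.1, 0.9]
grip_width: 0.04
```

```bash
python3 - <<'E'
from tl import *
tools("w37",("spatula_center",)); obs(); plan((400.5,338.8,-26,-100.3))
z=np.load("w37.npz"); ci={k:z[k] for k in ['fx','fy','cx','cy','R','t']}
E
```

```text
t 46.68 pos [396.6 337.3  64.6] rot [-9.0080e+01 -1.0000e-01 -1.0047e+02] F [0.2 0.1 0.9] w 40.0 q [-64.   9.  22. 111.  -4.  61. -50.]
spatula_center 0.56 3441 mean [401.3 345.3] ctr [398.3 330.2] size [175.9  10.1] angle 79.3 px [311 103] [328 384]
t 46.78 pos [397.4 338.   65.8] rot [-9.0010e+01  2.0000e-02 -1.0046e+02] F [-0.   0.2  0.4] w 40.0 q [-64.   9.  22. 111.  -4.  61. -50.]
(400.5, 338.8, -26, -100.3) -> [-1.3, 91.8, 3.0, 0.0, -0.2, -0.0] rows>=2.2
```

View pics/w37.png

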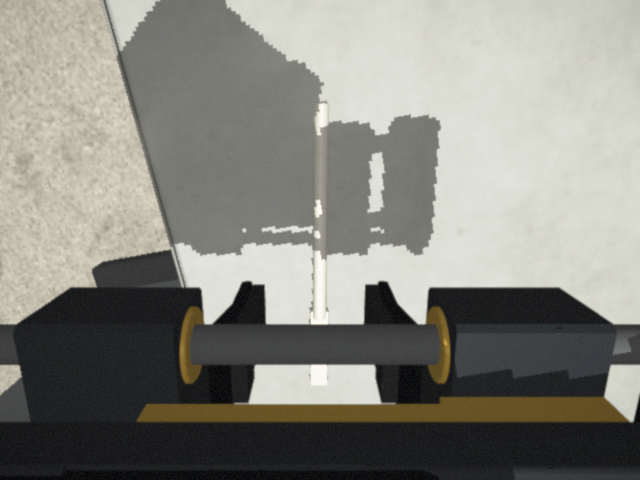

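Request:
{"op": "move_arm", "data": {"moves": [[-1, 30, 2.5, 0, 0, 0], [-1, 60, 2.5, 0, 0, 0], [-1, 80, 2.5, 0, 0, 0], [-1, 88, 2.5, 0, 0, 0], [-1, 91, 2.5, 0, 0, 0], [-1, 91, 2.5, 0, 0, 0], [-1, 91, 2.5, 0, 0, 0]]}}

```text
time_s: 47.37
tool_pos: [0.4005, 0.3393, -0.0241]
tool_rot: [-90.0, 0.1, -100.4]
force: [0.3, 0.4, 0.2]
grip_width: 0.0399
```

Request:
{"op": "move_arm", "data": {"moves": [[0, 0, 0, 0, 0, 0], [0, 0, 0, 0, 0, 0], [0, 0, 0, 0, 0, 0], [0, 0, 0, 0, 0, 0], [0, 0, 0, 0, 0, 0], [0, 0, 0, 0, 0, 0], [0, 0, 0, 0, 0, 0], [0, 0, 0, 0, 0, 0], [0, 0, 0, 0, 0, 0]], "claw": 3}}

```text
time_s: 48.12
tool_pos: [0.3995, 0.3385, -0.0253]
tool_rot: [-90.0, -0.0, -100.3]
force: [-0.6, -0.6, 1.6]
grip_width: 0.008
```

```bash
python3 - <<'E'
from h import *
o=obs(); ci=camera_info("wrist"); p,d=read_camera("wrist"); cv2.imwrite("pics/w38.png",p[:,:,::-1]); np.savez("w38.npz",p=p,d=d,**ci)
R=Rt.from_euler('xyz',o['tool_rot'],degrees=True)
r=models.cut_out("spatula_center","wrist")
for x in r[:1]:
    k=np.argwhere(x['mask']); v=k[:,0].min(); u=k[k[:,0]<v+6][:,1].mean(); print(x['score'],k.min(0),k.max(0),u)
    for h in (.004,.008): print(R.inv().apply(ray_plane(np.array([u]),np.array([float(v)]),h,ci)-o['tool_pos'])*1000)
E
```

```text
t 48.12 pos [399.5 338.5 -25.3] rot [-9.0040e+01 -1.0000e-02 -1.0034e+02] F [-0.6 -0.6  1.6] w 8.0 q [-62.  16.  21. 114.  -8.  50. -47.]
0.84 [ 96 302] [403 327] 315.8872180451128
[[-80.10149091 -29.36269641   0.70065257]]
[[-79.87979779 -33.36263056   0.68510255]]
```

View pics/w38.png

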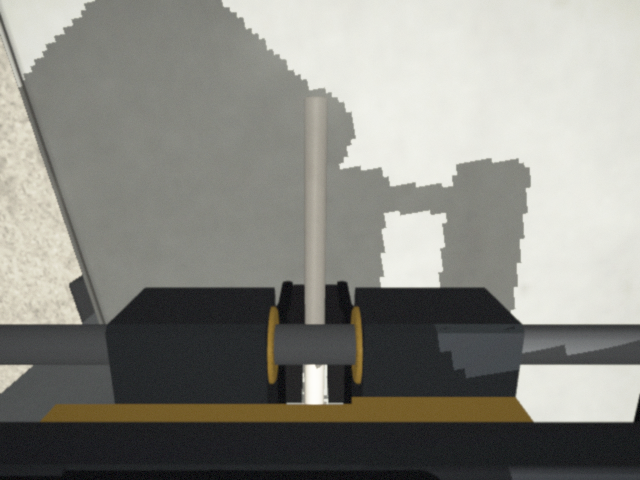

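```bash
python3 - <<'E'
from h import *
obs(); plan((*c2w(10,41.5),75,-168.6))
E
```

```text
t 48.22 pos [399.5 338.5 -25.3] rot [-9.0040e+01 -1.0000e-02 -1.0034e+02] F [-0.5  0.5  1.7] w 8.0 q [-62.  16.  21. 114.  -8.  50. -47.]
(np.float64(541.6999321204835), np.float64(19.057827150592722), 75, -168.6) -> [288.7, -100.4, 197.1, 0.0, 68.3, 0.0] rows>=9.5
```

Request:
{"op": "move_arm", "data": {"moves": [[0, -15, 0, 0, 0, 0], [0, -50, 0, 0, 0, 0], [0, -90, 0, 0, 0, 0], [26, -100, 18, 0, 6.5, 0], [52, -100, 36, 0, 13, 0], [78, -100, 54, 0, 19.5, 0], [104, -100, 72, 0, 26, 0], [130, -100, 90, 0, 32, 0], [156, -100, 108, 0, 38, 0], [182, -100, 126, 0, 44, 0], [208, -100, 144, 0, 50, 0], [234, -100, 162, 0, 56, 0], [258, -100, 178, 0, 62, 0], [280, -100, 192, 0, 67, 0], [288.5, -100, 197, 0, 68.3, 0], [288.5, -100, 197, 0, 68.3, 0], [288.5, -100, 197, 0, 68.3, 0], [288.5, -100, 197, 0, 68.3, 0]]}}

```text
time_s: 49.72
tool_pos: [0.5409, 0.0215, 0.0741]
tool_rot: [-90.1, -0.1, -168.4]
force: [0.9, 0.3, -0.7]
grip_width: 0.0079
```

```bash
python3 - <<'E'
from h import *
o=obs(); ci=camera_info("wrist"); p,d=read_camera("wrist"); cv2.imwrite("pics/w39.png",p[:,:,::-1]); plan((*c2w(10,41.5),0,-168.6),(*c2w(10,41.5),-21,-168.6))
E
```

```text
t 49.72 pos [540.9  21.5  74.1] rot [-9.0070e+01 -9.0000e-02 -1.6842e+02] F [ 0.9  0.3 -0.7] w 7.9 q [-43.  13.  43. 108. -10.  63. -75.]
(np.float64(541.6999321204835), np.float64(19.057827150592722), 0, -168.6) -> [-0.3, 74.2, 2.8, 0.1, 0.2, 0.1] rows>=1.8
(np.float64(541.6999321204835), np.float64(19.057827150592722), -21, -168.6) -> [-0.3, 95.2, 2.8, 0.1, 0.2, 0.1] rows>=0.5
```

View pics/w39.png

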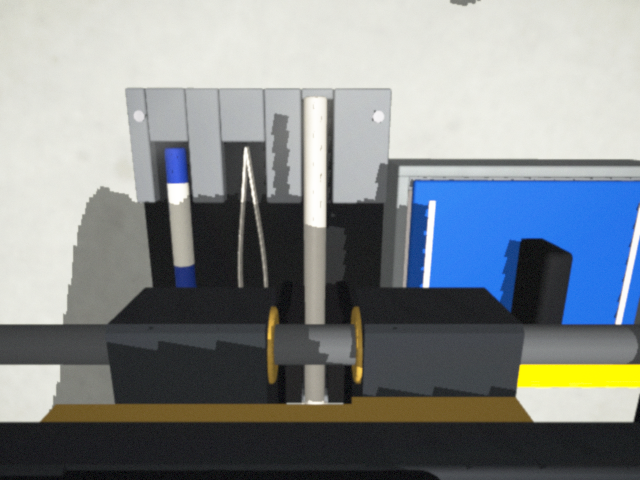

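Request:
{"op": "move_arm", "data": {"moves": [[0, 25, 2, 0, 0, 0], [0, 55, 2, 0, 0, 0], [0, 70, 2, 0, 0, 0], [0, 74, 2, 0, 0, 0], [0, 74, 2, 0, 0, 0], [0, 74, 2, 0, 0, 0]]}}

```text
time_s: 50.27
tool_pos: [0.5424, 0.0182, 0.0012]
tool_rot: [-90.0, 0.0, -168.5]
force: [-0.4, -0.0, -0.2]
grip_width: 0.0079
```

```bash
python3 - <<'E'
from h import *
o=obs(); ci=camera_info("wrist"); p,d=read_camera("wrist"); cv2.imwrite("pics/w40.png",p[:,:,::-1]); plan((*c2w(10,41.5),-21,-168.6))
R=Rt.from_euler('xyz',o['tool_rot'],degrees=True)
# project predicted slot top edges & handle end
q=proj(np.array([[*c2w(x,y),14] for x,y in [(94,32.5),(94,50.5),(36,32.5),(36,50.5)]])/1000,ci); print(q.round(1))
E
```

```text
t 50.27 pos [542.4  18.2   1.2] rot [-9.0000e+01  1.0000e-02 -1.6854e+02] F [-0.4 -0.  -0.2] w 7.9 q [-40.  19.  41. 111. -15.  55. -71.]
(np.float64(541.6999321204835), np.float64(19.057827150592722), -21, -168.6) -> [1.1, 22.7, -1.2, 0.0, 0.0, -0.1] rows>=0.5
[[333.2  91.3]
 [286.9  91.3]
 [331.6 235.7]
 [289.2 235.7]]
```

View pics/w40.png

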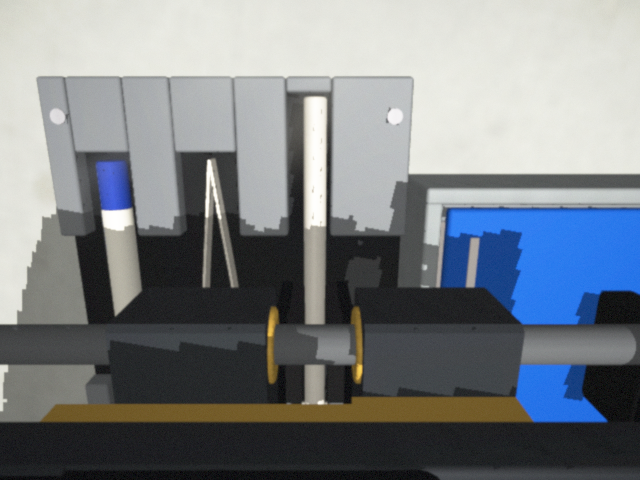

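Request:
{"op": "move_arm", "data": {"moves": [[1, 4, -1.2, 0, 0, 0], [1, 9, -1.2, 0, 0, 0], [1, 14, -1.2, 0, 0, 0], [1, 18, -1.2, 0, 0, 0], [1, 21, -1.2, 0, 0, 0], [1, 22, -1.2, 0, 0, 0], [1, 22, -1.2, 0, 0, 0]]}}

```text
time_s: 50.9
tool_pos: [0.5404, 0.0183, -0.0213]
tool_rot: [-90.0, -0.1, -168.6]
force: [-2.3, 0.4, 4.3]
grip_width: 0.008
```

```bash
python3 - <<'E'
from h import *
o=obs(); ci=camera_info("wrist"); p,d=read_camera("wrist"); cv2.imwrite("pics/w41.png",p[:,:,::-1]); plan((*c2w(10,41.5),-21,-168.6))
E
```

```text
t 50.9 pos [540.4  18.3 -21.3] rot [-9.0030e+01 -1.0000e-01 -1.6864e+02] F [-2.3  0.4  4.3] w 8.0 q [-40.  21.  40. 112. -17.  53. -69.]
(np.float64(541.6999321204835), np.float64(19.057827150592722), -21, -168.6) -> [-1.5, -0.3, -0.6, 0.0, -0.0, 0.1] rows>=0.0
```

View pics/w41.png

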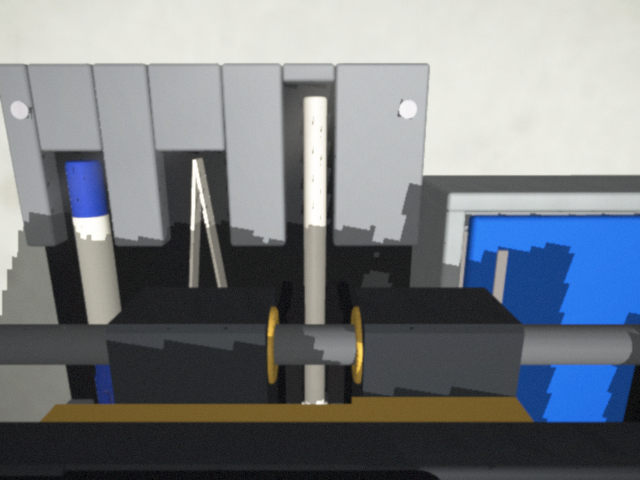

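Request:
{"op": "move_arm", "data": {"moves": [[-1, -3, -0.6, 0, 0, 0], [-2.5, -3, -0.6, 0, 0, 0], [-2.5, -1, -0.6, 0, 0, 0], [-2.5, 0, -0.6, 0, 0, 0], [-2.5, 0.5, -0.6, 0, 0, 0], [-2.5, 0.5, -0.6, 0, 0, 0]]}}

```text
time_s: 51.45
tool_pos: [0.5434, 0.0194, -0.0213]
tool_rot: [-90.0, -0.0, -168.6]
force: [-1.3, -0.5, 7.1]
grip_width: 0.0077
```

```bash
python3 - <<'E'
from h import *
o=obs(); p,d=read_camera("scene"); cv2.imwrite("pics/s42.png",cv2.resize(p[200:320,250:430],None,fx=4,fy=4,interpolation=cv2.INTER_CUBIC)[:,:,::-1])
E
```

```text
t 51.45 pos [543.4  19.4 -21.3] rot [-9.0020e+01 -2.0000e-02 -1.6864e+02] F [-1.3 -0.5  7.1] w 7.7 q [-39.  21.  40. 112. -17.  53. -69.]
```

View pics/s42.png

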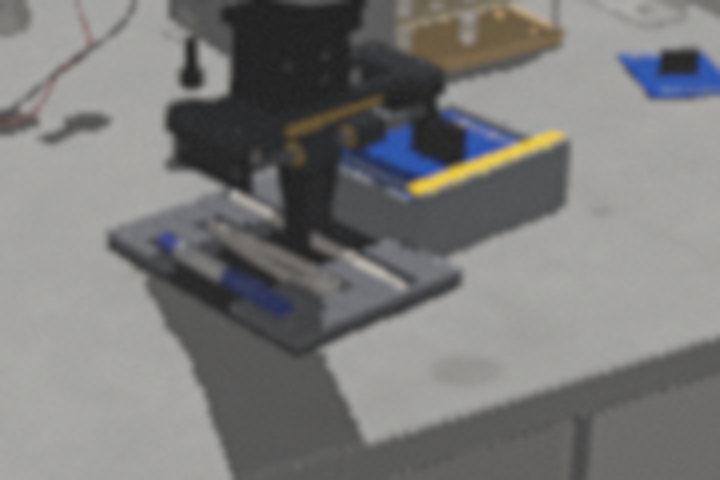

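Contact at TCP −21.3 mm is exactly the spatula on the floor. Releasing.

Request:
{"op": "move_arm", "data": {"moves": [[0, -0.5, 0, 0, 0, 0], [0, -0.5, 0, 0, 0, 0], [0, -0.5, 0, 0, 0, 0], [0, -0.5, 0, 0, 0, 0], [0, -0.5, 0, 0, 0, 0], [0, -10, 0, 0, 0, 0], [0, -30, 0, 0, 0, 0], [0, -65, 0, 0, 0, 0], [0, -105, 0, 0, 0, 0], [0, -145, 0, 0, 0, 0], [0, -185, 0, 0, 0, 0], [0, -220, 0, 0, 0, 0], [0, -220, 0, 0, 0, 0]], "claw": 22}}

```text
time_s: 52.58
tool_pos: [0.5477, 0.0191, 0.2062]
tool_rot: [-90.1, 0.7, -168.7]
force: [1.4, -1.0, 0.2]
grip_width: 0.0219
```

```bash
python3 - <<'E'
from h import *
o=obs(); ci=camera_info("wrist"); p,d=read_camera("wrist"); cv2.imwrite("pics/w43.png",p[:,:,::-1]); plan((600,20,230,-168.6),(450,20,230,-168.6),(570,-30,230,11.4))
E
```

```text
t 52.58 pos [547.7  19.1 206.2] rot [ -90.06    0.71 -168.68] F [ 1.4 -1.   0.2] w 21.9 q [-46.   5.  45.  99.  -4.  77. -79.]
(600, 20, 230, -168.6) -> [-53.3, -26.8, 9.8, 0.0, -0.1, -0.5] rows>=1.5
(450, 20, 230, -168.6) -> [93.8, -28.0, -19.7, 0.0, -0.1, -0.5] rows>=3.6
(570, -30, 230, 11.4) -> [-14.0, -27.2, 52.9, 0.7, 179.9, 0.1] rows>=25.1
```

View pics/w43.png

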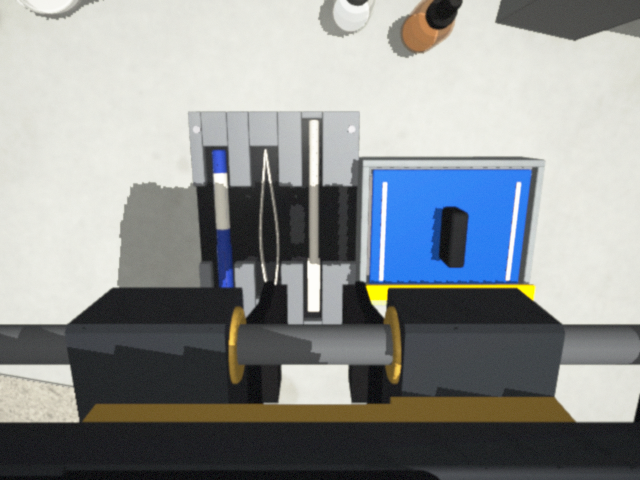

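Request:
{"op": "move_arm", "data": {"moves": [[20, -20, 0, 0, 0, 0], [55, -40, -5, 0, 0, 0], [75, -40, -10, 0, 0, 0], [75, -40, -10, 0, 0, 0], [75, -40, -10, 0, 0, 0], [75, -40, -10, 0, 0, 0], [75, -40, -10, 0, 0, 0]]}}

```text
time_s: 53.22
tool_pos: [0.4679, 0.0143, 0.2373]
tool_rot: [-89.9, -0.1, -168.7]
force: [1.0, -0.7, -0.7]
grip_width: 0.0221
```

```bash
python3 - <<'E'
from h import *
o=obs(); ci=camera_info("wrist"); p,d=read_camera("wrist"); np.savez("w44.npz",p=p,d=d,**ci)
q=p.copy()
def poly(pts,h,col):
    W=np.array([[*c2w(*t),h*1000] for t in pts])/1000; k=proj(W,ci); cv2.polylines(q,[np.round(k*8).astype(int)],True,col,1,cv2.LINE_AA,3)
for y,L,w in [(41.5,188,18),(83.5,142,25),(125.5,142,22)]: poly([(-L/2,y-w/2),(L/2,y-w/2),(L/2,y+w/2),(-L/2,y+w/2)],.014,(255,0,0))
poly([(-55.5,-140.5),(54.5,-140.5),(54.5,-4.5),(-55.5,-4.5)],.044,(0,255,0))
cv2.imwrite("pics/w44.png",q[:,:,::-1])
for t,h,y in [("spatula_center",.010,41.5),("tweezers_center",.012,83.5),("marker_center",.013,125.5)]:
    for x in models.cut_out(t,"wrist")[:3]:
        uv=np.argwhere(x['mask'])[:,::-1]
        if len(uv)>12000: continue
        W=ray_plane(uv[:,0],uv[:,1],h,ci)[:,:2]*1000; C=w2c(W)
        rr=cv2.minAreaRect(C.astype(np.float32)); print(t,round(x['score'],2),len(uv),'case ctr',np.round(rr[0],1)-[0,y],np.round(rr[1],1),round(rr[2],1))
W=toworld(*np.meshgrid(np.arange(640),np.arange(480)),d,ci)*1000
hsv=cv2.cvtColor(p,cv2.COLOR_RGB2HSV); H,S,V=[hsv[...,i].astype(int) for i in range(3)]
m=((H>100)&(H<130)&(S>120))&(d>0); m[285:]=0; m[:,:340]=0
X=W[m]; c=X.mean(0); n=np.linalg.svd(X-c,full_matrices=False)[2][2]; print('cover normal',n.round(3),'z top',np.median(X[:,2]))
B=w2c(X[:,:2])-w2c(BAY); print('y',np.percentile(B[:,1],[.3,99.7]).round(1),'x max',np.percentile(B[:,0],99.7).round(1))
r=(W[...,2]>60)&(W[...,2]<78)&(d>0); r[285:]=0; r[:,:340]=0; Xr=w2c(W[r][:,:2])-w2c(BAY); print('rib',len(Xr), cv2.minAreaRect(Xr.astype(np.float32)) if len(Xr) else '')
E
```

```text
t 53.22 pos [467.9  14.3 237.3] rot [-8.9940e+01 -1.2000e-01 -1.6865e+02] F [ 1.  -0.7 -0.7] w 22.1 q [-50.  -9.  41. 105.   6.  82. -89.]
spatula_center 0.68 1738 case ctr [ 2.9 -1. ] [177.5  10.6] 0.0
tweezers_center 0.6 198 case ctr [ 5.1 -1.5] [ 14.8 123.6] 88.4
marker_center 0.67 2094 case ctr [ 1.8 -2.4] [131.9  14.5] 0.3
cover normal [ 0.001 -0.     1.   ] z top 40.65253877105232
y [-68.4  64. ] x max 52.4
rib 1130 ((0.2695198059082031, -0.3472914695739746), (45.120601654052734, 14.697000503540039), 0.2998599708080292)
```

View pics/w44.png

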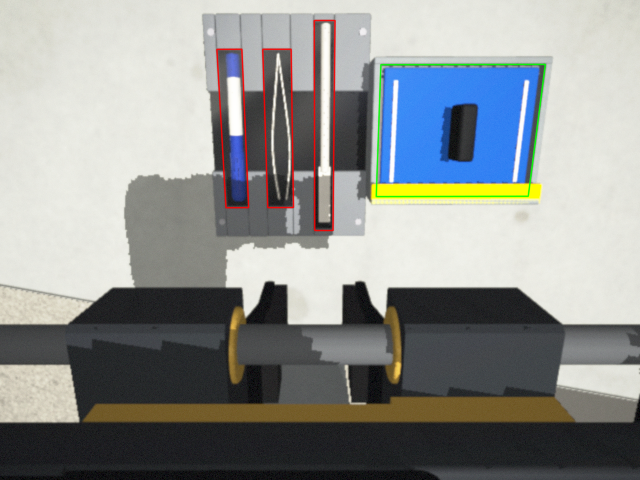

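```bash
python3 - <<'E'
from h import *
obs(); p,d=read_camera("top"); cv2.imwrite("pics/top45.png",cv2.resize(p[140:330,120:520,::-1],None,fx=2,fy=2,interpolation=cv2.INTER_CUBIC))
for t in ["petri","beaker","dropper_clear","dropper_brown","wash_bottle"]:
    r=models.spot_in(t,"top"); print(t,[(round(x['score'],2),np.round(x['point'],3).tolist()) for x in r[:1]])
E
```

```text
t 53.42 pos [468.   14.2 237.6] rot [-8.9930e+01 -1.1000e-01 -1.6866e+02] F [-0.3  0.4 -0.2] w 22.0 q [-50.  -9.  41. 105.   6.  82. -89.]
petri [(0.9, [0.689, 0.268, 0.017])]
beaker [(0.89, [0.359, -0.423, 0.028])]
dropper_clear [(0.46, [0.707, 0.02, 0.052])]
dropper_brown [(0.44, [0.706, -0.036, 0.054])]
wash_bottle [(0.85, [0.64, 0.417, 0.116])]
```

View pics/top45.png

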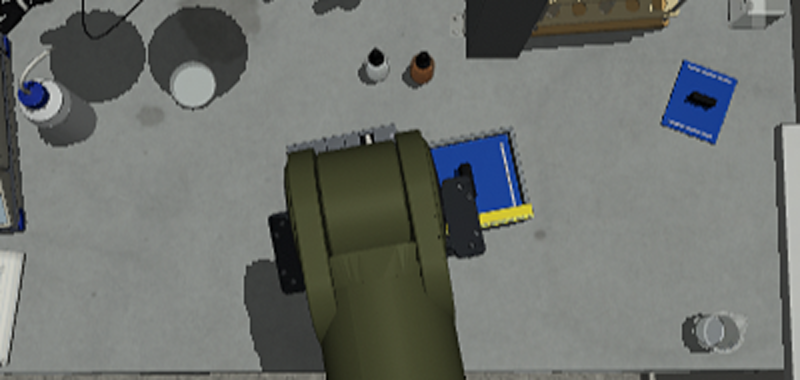

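The bench is clear: no weights or tools are left on it, the bystanders are where they were, and the look-alike cover at (698,102) is untouched. Handing in.

```bash
python3 -c "
from cell import job
print(job.sign_off())"
```

```text
the job is handed in; nothing more can be done
None
```

The kit case is packed and handed in at about 53 s. The hand-in gave no verdict. All four weights are in pockets, the large blue cover is hooked under the lip and lies flat, and all three tools are in their compartments.

**Last checks**
- **Cover:** it is level, with its rib about 0.3 mm from the bay middle and its top face 4.7 mm above the ledges.
- **Tools, offset from compartment middles:** spatula 3 mm along and 1 mm across, marker 2 mm and 2 mm, tweezers 5 mm and 1.5 mm. The tweezers figure is rough because the network only saw part of them.
- **Weights:** all four looked seated in the last picture before the cover went on. I could not check them again afterwards.
- **Bystanders:** all within about 5 mm of where they started, which is about what the detector can resolve. The gripper was open and well clear of everything.

**What disagreed or failed**
- **Fingertip position:** the stated fingertip position was wrong. The real tips sit about 28 mm behind the reported tool point, not 11 mm ahead of it. My first two grasps of a weight closed on nothing. I worked out the true offset from the cameras and from contact with the pocket block.
- **Knocked tweezers:** they were pushed about 3 cm aside during the run, so I located them again before picking them up.
- **Camera offset:** in the last wrist picture the predicted compartment outlines sat 1–2 mm off, within the stated calibration error.

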